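# Load and start the bolt vibration rig

### The arm

A 6-joint arm with a two-finger parallel gripper is mounted at the origin on a cart in front of the work surface, level with it; the furniture and walls round the work are solid. World frame = base frame: x ahead of the robot, y to its left, z up, the work surface at z = 0. Lengths are in m, angles in rad, forces in N, time in s.
With the tool pointing down it reaches from about 0.3 to 0.775 m from the base axis. Payload 14.6 kg.
Tool frame: the origin (TCP) lies at the very end of the fingers, on their centre line; the grasp point (between the pads) lies 19 mm behind it (ctrl.hold_point_z is the z of the grasp point in the tool frame, in m); z points along the fingers, y is the direction in which the jaws open and shut (so a half turn about z gives the same grasp; the last joint's range is limited). The gripper opens to 94 mm and grips with 3 to 60 N. Pads are 16 mm wide; open, the fingers measure 119 mm over their backs; the gripper's body (75 mm by 177 mm) begins 78 mm behind the grasp point.
Start: joints at [1.218, 0.3, 1.521, -0, 1.321, -0.067], TCP at [0.155, 0.528, 0.175] pointing down, gripper open.
Joint ranges: [-3.03, 3.03], [-0.79, 2.21], [0.23, 2.52], [-1.04, 4.18], [0, 3.07], [-2.55, 2.55]. Speed limits (rad/s): [2.22, 2.22, 2.57, 3.14, 3.14, 3.14].

### API

Orientations are given as [roll, pitch, yaw] about the fixed x, y, z axes, in that order (R = Rz(yaw) Ry(pitch) Rx(roll)).
In Python, from station import ctrl, cams, hand_in gives the robot as it stands.
- The arm moves only by the tool servo_tool, never from a script. Its argument "rows" is a list of rows, each a list of 7 numbers: the shift along the world's x, y, z in m, then the turn, a rotation vector about the world's x, y, z in rad, then the gripper command: -1 is shut, 1 is fully open, values between are in proportion. A call has exactly 8 rows; each row is the pose to reach, as a shift and turn from the pose measured when the call began; what a row does not reach only later rows make up. A row lasts 1/12 s, in which the tool goes at most 41.7 mm and 7.16 degrees, less where a joint would pass 70% of its speed; a pose out of reach is approached as far as the arm can. A call with a gripper value outside its range is refused whole. The fingers move at their own pace and stop on an object; "newtons" is the grip in N (left out, the last holds). Time passes only in rows, so rows that repeat a pose let the fingers close, or fill a call up. It gives the time, the measured TCP pose, the force and the opening at its end, in the units of the state.
- ctrl.get_obs(): the state, without advancing time (a new reading comes with each control period).
- cams.camera(name): name is "scene" or "side" or "wrist"; returns a dict with "image" (420x560x3 uint8, red, green, blue), "depth" (420x560 float32, m along the optical axis (not along the pixel's ray), 0 where there is no reading), "fx", "fy", "cx", "cy" (pixels), "rvec" (rotation vector, rad) and "tvec" (3), from world to camera coordinates, as OpenCV has them; the wrist camera has in their place "hand_eye" (4x4, takes a point from camera to tool coordinates, whose origin is the TCP and whose axes are the flange's). Camera axes: x right, y down, z forward; pixel columns grow to the right and rows downward; lengths in m; the calibration is good to about 2 mm. The wrist camera is an equidistant fisheye: a pixel r from the principal point sees the ray r / f radians off the axis. A picture is of the moment at which its call begins: read the wrist's pose just before it.
- hand_in(): hands the job in, once; it reports no verdict.
Trained networks look in a picture, given as the dict that the camera call returned (one of the last four; its "shot" number tells which), for a name from the list of things; names that differ only in an ending like _2 or _b are one class to them, and where a whole thing is asked for, a point or a joint stands for the part that bears it (a point fixed in the world has none). Each returns a list of dicts, best first, with "p" (0 to 1); they miss things now and then, are a little off and sometimes report something else, mostly with a low value. They report only what shows in the picture. A call takes as long as a camera call.
- cams.spot_in(picture, name): "box" ([left, top, right, bottom] as shares, 0 to 1, of the picture: columns of its width, rows of its height, round what is visible of it).
- cams.place_of(picture, name): "at" ([column, row] as shares, 0 to 1, of the picture: columns of its width, rows of its height: a listed point, or the origin of a listed thing).
The state is a dict: "time_s": time; "qpos": joint angles; "joint_vel": joint speeds; "tau": joint torques, N m; "ee_pos": TCP position; "eef_rot": TCP orientation; "force": force on the tool from outside, world axes, zero at the start; "moment": the same for the moment, N m; "grip_width": finger opening in m.
Only numpy, scipy, OpenCV 4.12 (cv2) and the standard library are available. Lean on these libraries where they do the work, as an engineer would, in place of code of your own. Each camera call takes 0.05 s, during which the arm holds its last target.

### The job

Get the bolt loosening test running: stand every test bolt that is on the desk in a nest of the rig, head fully down in it, and screw each bolt's ring nut down clockwise until it comes up tight on its collar. Once all are loaded and tight, push the guard gate shut until its latch tongue snaps in, and only then press the start button fully down and let it come up again. Leave the other things on the desk where they are.

Things in the scene. Friction and masses are not known exactly. Their poses are not given: they have to be found in the camera images.
- bolt_1_mid (a point): Steel test bolt standing on its square head (56 x 56 x 18 mm); above it a round collar 39 mm across up to 34 mm, then a threaded shank 24 mm across up to 71 mm over the underside; 0.45 kg with its ring nut. Point: on the bolt's axis 45 mm above its underside (the middle of the ring nut once tight). z up the axis, x, y along the head's sides. Two or three bolts are present.
- ring_1 (a joint): Knurled steel ring nut, 50 mm across, 22 mm high, captive on the thread of bolt_1; the bolt may be lifted by it (thread friction 0.05 N m). Angle screwed on, rad: grows clockwise seen from above; starts at 0.8 to 2.6. The ring sinks 0.8 mm a rad (5 mm a turn); at 9.0 it sits tight on the collar, resistance rising about 5 N m a rad if forced on.
- bolt_2_mid (a point): Steel test bolt standing on its square head (56 x 56 x 18 mm); above it a round collar 39 mm across up to 34 mm, then a threaded shank 24 mm across up to 71 mm over the underside; 0.45 kg with its ring nut. Point: on the bolt's axis 45 mm above its underside (the middle of the ring nut once tight). z up the axis, x, y along the head's sides. Two or three bolts are present.
- ring_2 (a joint): Knurled steel ring nut, 50 mm across, 22 mm high, captive on the thread of bolt_2; the bolt may be lifted by it (thread friction 0.05 N m). Angle screwed on, rad: grows clockwise seen from above; starts at 0.8 to 2.6. The ring sinks 0.8 mm a rad (5 mm a turn); at 9.0 it sits tight on the collar, resistance rising about 5 N m a rad if forced on.
- bolt_3_mid (a point): Steel test bolt standing on its square head (56 x 56 x 18 mm); above it a round collar 39 mm across up to 34 mm, then a threaded shank 24 mm across up to 71 mm over the underside; 0.45 kg with its ring nut. Point: on the bolt's axis 45 mm above its underside (the middle of the ring nut once tight). z up the axis, x, y along the head's sides. Two or three bolts are present.
- ring_3 (a joint): Knurled steel ring nut, 50 mm across, 22 mm high, captive on the thread of bolt_3; the bolt may be lifted by it (thread friction 0.05 N m). Angle screwed on, rad: grows clockwise seen from above; starts at 0.8 to 2.6. The ring sinks 0.8 mm a rad (5 mm a turn); at 9.0 it sits tight on the collar, resistance rising about 5 N m a rad if forced on.
- nest_1 (a point): Square nest in the fixed rig for any one bolt's head, any of four ways round: pocket 61 x 61 mm, walls 14 mm high, 8 mm thick. Point: centre of its floor, 12 mm above the desk. x, y along the pocket's sides, y along the row, nests 100 mm apart. A clear guard 62 mm high stands 76 mm either side of the row's middle line and 64 mm beyond nest_1.
- nest_2 (a point): Square nest in the fixed rig for any one bolt's head, any of four ways round: pocket 61 x 61 mm, walls 14 mm high, 8 mm thick. Point: centre of its floor, 12 mm above the desk. x, y along the pocket's sides, y along the row, nests 100 mm apart. A clear guard 62 mm high stands 76 mm either side of the row's middle line and 64 mm beyond nest_1.
- nest_3 (a point): Square nest in the fixed rig for any one bolt's head, any of four ways round: pocket 61 x 61 mm, walls 14 mm high, 8 mm thick. Point: centre of its floor, 12 mm above the desk. x, y along the pocket's sides, y along the row, nests 100 mm apart. A clear guard 62 mm high stands 76 mm either side of the row's middle line and 64 mm beyond nest_1.
- gate (a joint): Gate of the guard, 66 mm beyond nest_3: clear panel in an aluminium frame, 138 mm long, 8 mm thick, from 14 to 74 mm above the desk, on a vertical hinge at its end nearest the robot. Opening angle, rad: 0 shut (along the nests' x axis, at its stop); grows as the free end swings outward, clockwise seen from above. It stays where it is left.
- gate_push (a point): Point on the gate's outer face, 100 mm from the hinge axis and 50 mm above the desk: a good place to push. x along the gate from hinge to free end, y square to it, toward the nests when shut (the way to push).
- gate_hinge (a point): Point on the gate's vertical hinge axis, 50 mm above the desk; axes as gate_push.
- tongue (a joint): Sprung sloped tongue at the gate's free end; how far it is pushed in, m: 0 out, at most 0.010. As the gate closes below about 0.09 rad it rides over a fixed upright strike rod, pushed in up to 6 mm (about 8 to 12 N at gate_push), and snaps out behind it at about 0.01 rad; it then holds the gate shut.
- start_button_top (a point): Middle of the top of the start button: black round spring push button 34 mm across in a steel collar, on a grey control box 72 x 62 x 40 mm fixed to the desk; its top stands 58 mm above the desk. z up.
- start_button (a joint): Travel of the start button, m: 0 released, 0.006 fully down (takes 5 N); it springs back.
- oil_bottle: Bystander: small dropper bottle with a pointed tip, 34 mm across, 96 mm tall; origin under its centre. Leave alone.
- alcohol_bottle: Bystander: white-capped plastic bottle, 46 mm across, 154 mm tall; origin under its centre. Leave alone.
- marker_pen: Bystander: pen, 135 x 17 x 16 mm, lying flat; origin under its middle. Leave alone.

How it is judged:
On the way, in this order (a step that is already met when the one before it is completed fails the run):
1. every bolt present stands in a nest with its ring nut tight (((horizontal distance between bolt_1_mid and nest_1 below 0.008 m and z of bolt_1_mid in the frame of nest_1 between 0.04 and 0.05 m) or (horizontal distance between bolt_1_mid and nest_2 below 0.008 m and z of bolt_1_mid in the frame of nest_2 between 0.04 and 0.05 m) or (horizontal distance between bolt_1_mid and nest_3 below 0.008 m and z of bolt_1_mid in the frame of nest_3 between 0.04 and 0.05 m)) and angle between each of bolt_1_mid, bolt_2_mid, bolt_3_mid's own z axis and vertical below 0.08 rad and value of joint each of ring_1, ring_2, ring_3 above 8.7 rad and ((horizontal distance between bolt_2_mid and nest_1 below 0.008 m and z of bolt_2_mid in the frame of nest_1 between 0.04 and 0.05 m) or (horizontal distance between bolt_2_mid and nest_2 below 0.008 m and z of bolt_2_mid in the frame of nest_2 between 0.04 and 0.05 m) or (horizontal distance between bolt_2_mid and nest_3 below 0.008 m and z of bolt_2_mid in the frame of nest_3 between 0.04 and 0.05 m)) and ((horizontal distance between bolt_3_mid and nest_1 below 0.008 m and z of bolt_3_mid in the frame of nest_1 between 0.04 and 0.05 m) or (horizontal distance between bolt_3_mid and nest_2 below 0.008 m and z of bolt_3_mid in the frame of nest_2 between 0.04 and 0.05 m) or (horizontal distance between bolt_3_mid and nest_3 below 0.008 m and z of bolt_3_mid in the frame of nest_3 between 0.04 and 0.05 m))), for 0.3 s.
2. the gate is shut and its tongue has snapped out behind the strike (value of joint gate below 0.03 rad and value of joint tongue below 0.0025 m), for 0.2 s.
3. the start button is fully down (value of joint start_button above 0.005 m), for 0.05 s.
At the end, for the whole second after the job is handed in: Every present bolt upright in a nest (axis within 8 mm of its centre, head on the floor), ring nut at 8.7 rad or more; gate within 0.03 rad of shut, tongue out (under 2.5 mm in); start button pressed and up again; all at rest (all of step 1 and all of step 2 and value of joint start_button below 0.001 m and linear speed of each of bolt_1, bolt_2, bolt_3 below 0.02 m/s); the robot touches nothing.
It fails at once if the start button is pressed while the gate stands open (value of joint start_button above 0.003 m and value of joint gate above 0.06 rad).
It fails at once if a bystander (oil bottle, capped bottle, pen) is moved more than 40 mm (distance of any of oil_bottle, marker_pen, alcohol_bottle from where it was at the start of the episode above 0.04 m).
Of bolt_1, bolt_2, bolt_3 only 2 to 3 are there at a start; the rules pass over those that are not, and their reading is None.
At some moment in a run one of bolt_1, bolt_2, bolt_3 may be knocked a few centimetres aside while the robot is not near it.
It also fails if it takes over 210 s, if anything falls off the work surface, if the arm or the gripper's body presses on something with over 40 N, if the wrist force passes 120 N, or if a joint passes its speed limit or range.

## Working session

There is one attempt and no reset: what is moved stays moved. The work goes in short steps, Python scripts to look and compute and a tool call to move; the robot and the scene stay as the last step left them, time stands still between calls to the robot, and variables do not carry over. Pictures are saved under pics/ and viewed, and the job is handed in when it is done.

Besides the shell and the picture viewer there is one more tool, called after "Emit:" as name([rows], argument=value, ...), one row to a line, values as JSON. servo_tool: Moves the arm, as the interface text tells. Its arguments: {"type":"object","properties":{"rows":{"type":"array"},"newtons":{"type":"number"}},"required":["rows"]}

```bash
ls; mkdir -p pics; cat > h.py <<'E'
import numpy as np, cv2
from station import ctrl, cams, hand_in
from scipy.spatial.transform import Rotation as R
def save(p,n): cv2.imwrite('pics/'+n,cv2.cvtColor(p['image'],cv2.COLOR_RGB2BGR))
def w2c(p):
    return R.from_rotvec(np.ravel(p['rvec'])).as_matrix(), np.ravel(p['tvec'])
def pix2world(p,c,r,z):
    M,t=w2c(p); d=M.T@np.array([(c-p['cx'])/p['fx'],(r-p['cy'])/p['fy'],1.]); o=-M.T@t
    return o+d*(z-o[2])/d[2]
def proj(p,X):
    M,t=w2c(p); q=(M@np.atleast_2d(X).T).T+t
    return np.c_[q[:,0]/q[:,2]*p['fx']+p['cx'],q[:,1]/q[:,2]*p['fy']+p['cy']]
def cloud(p):
    M,t=w2c(p); d=p['depth']; r,c=np.indices(d.shape)
    P=np.stack([(c-p['cx'])/p['fx']*d,(r-p['cy'])/p['fy']*d,d],-1)
    W=(P-t)@M; W[d<=0]=np.nan
    return W
E
python3 - <<'E'
from h import *
o=ctrl.get_obs();print(o, ctrl.hold_point_z)
for n in ['scene','side','wrist']:
    p=cams.camera(n); save(p,n+'0.png'); print(n,{k:v for k,v in p.items() if k not in('image','depth')})
    for nm in ['bolt_1_mid','nest_1','nest_3','gate_push','gate_hinge','start_button_top','oil_bottle','alcohol_bottle','marker_pen']:
        for q in cams.place_of(p,nm):
            c,r=q['at'][0]*560,q['at'][1]*420
            z={'bolt_1_mid':.045,'nest_1':.012,'nest_3':.012,'gate_push':.05,'gate_hinge':.05,'start_button_top':.058}.get(nm,0)
            print(nm,round(q['p'],2),round(c,1),round(r,1),pix2world(p,c,r,z).round(4) if n!='wrist' else '')
E
```

```text
pics
{'time_s': 0.0, 'qpos': array([ 1.21842159e+00,  3.00481741e-01,  1.52159033e+00, -9.35506701e-06,
        1.32068293e+00, -6.66352830e-02]), 'joint_vel': array([-0.00119886, -0.00056909,  0.00126588, -0.00055726,  0.00052539,
        0.00235713]), 'tau': array([ 7.18983938e-04, -5.31808376e+01, -3.52740490e+01,  7.08535127e-02,
        2.45311571e-02, -8.36211211e-05]), 'ee_pos': array([0.15494773, 0.52741176, 0.1742766 ]), 'eef_rot': array([-3.14043228e+00, -6.83549259e-05,  2.85585548e+00]), 'force': array([ 0.36542609, -0.43358767, -0.1207805 ]), 'moment': array([-0.01794304, -0.01422818,  0.04080222]), 'grip_width': 0.0941347542750911} -0.0188
scene {'fx': 499.6248916044486, 'fy': 499.6248916044486, 'cx': 274.21167826216583, 'cy': 218.3620103647481, 'rvec': array([ 2.0205117 , -0.53493363,  0.32603844]), 'tvec': array([-0.52569142,  0.19745727,  1.25353626]), 'shot': 1}
bolt_1_mid 0.89 199.9 207.5 [0.452  0.2053 0.045 ]
nest_1 0.96 273.5 268.8 [ 0.51   -0.1637  0.012 ]
nest_1 0.91 242.2 234.0 [0.5192 0.0424 0.012 ]
nest_1 0.77 256.5 251.3 [ 0.5112 -0.064   0.012 ]
nest_3 0.
[... 1043 characters left out ...]
5  ]
start_button_top 0.48 283.1 131.1 [ 0.567  -0.4301  0.058 ]
alcohol_bottle 0.79 212.6 283.0 [0.6817 0.1985 0.    ]
marker_pen 0.65 329.3 149.2 [ 0.4008 -0.4214  0.    ]
marker_pen 0.19 210.6 284.8 [0.6853 0.2044 0.    ]
wrist {'fx': 325.19226210127806, 'fy': 325.19226210127806, 'cx': 275.50443394555236, 'cy': 206.72552228651907, 'hand_eye': array([[ 8.39865138e-04, -9.64839803e-01, -2.62837307e-01,
         7.61001946e-02],
       [ 9.99999399e-01,  6.25243897e-04,  9.00193501e-04,
         3.16014241e-04],
       [-7.04205098e-04, -2.62837905e-01,  9.64839748e-01,
        -2.08691094e-01],
       [ 0.00000000e+00,  0.00000000e+00,  0.00000000e+00,
         1.00000000e+00]]), 'shot': 3}
```

View pics/scene0.png

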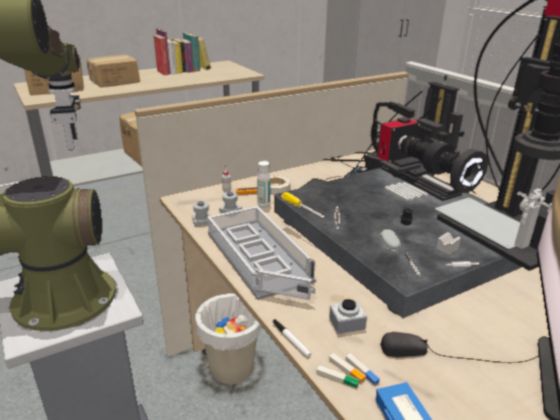

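View pics/side0.png

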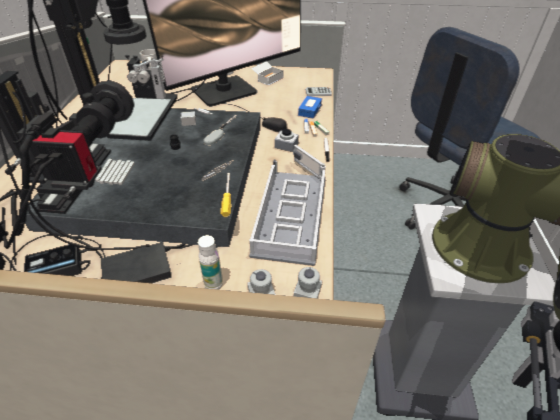

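View pics/wrist0.png

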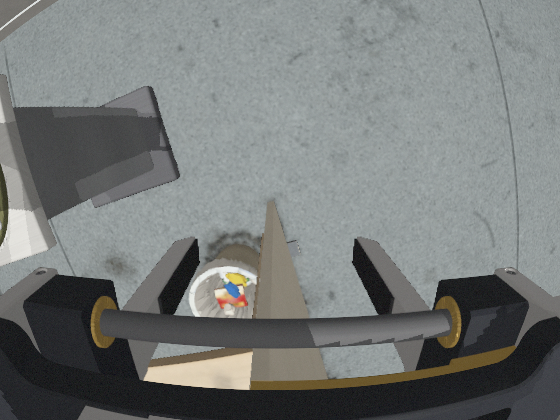

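```bash
python3 - <<'E'
from h import *
for n in ['scene','side']:
    p=cams.camera(n); np.savez(n+'0.npz',**{k:np.array(v) for k,v in p.items()})
    W=cloud(p).reshape(-1,3); W=W[~np.isnan(W[:,0])]
    # height map
    S=500;x0,y0=0.2,-0.6
    img=np.full((S,S),-1.); 
    for x,y,z in W:
        i,j=int((x-x0)/0.002),int((y-y0)/0.002)
        if 0<=i<S and 0<=j<S and -0.05<z<0.5: img[i,j]=max(img[i,j],z)
    v=np.clip((img+0.03)/0.3*255,0,255).astype(np.uint8)
    c=cv2.applyColorMap(v,cv2.COLORMAP_JET); c[img<-.9]=0
    c=cv2.flip(c,-1)  # up = +x, left=+y
    cv2.imwrite(f'pics/hm_{n}.png',c)
    m=(abs(W[:,0]-.45)<.3)&(W[:,1]>.25)&(W[:,1]<.6)
    for ya in np.arange(.2,.6,.02):
        k=(abs(W[:,1]-ya)<.01)&(W[:,0]>.25)&(W[:,0]<.7)
        if k.any(): print(n,round(ya,2),k.sum(),W[k][:,2].max().round(3), W[k][:,0].min().round(3))
    for q in cams.spot_in(p,'bolt_1_mid'): print(q)
E
```

```text
scene 0.2 1093 0.157 0.251
scene 0.22 823 0.156 0.251
scene 0.24 668 0.063 0.25
scene 0.26 632 0.004 0.252
scene 0.28 610 0.02 0.251
scene 0.3 547 0.023 0.25
scene 0.32 573 0.02 0.251
scene 0.34 823 0.018 0.25
scene 0.36 875 0.089 0.25
scene 0.38 2076 0.094 0.251
scene 0.4 972 0.005 0.251
scene 0.42 1021 0.314 0.25
scene 0.44 11925 0.314 0.251
scene 0.46 353 0.313 0.251
scene 0.48 81 -0.741 0.251
scene 0.5 83 -0.735 0.251
scene 0.52 92 -0.741 0.252
scene 0.54 98 -0.738 0.252
scene 0.56 90 -0.741 0.252
scene 0.58 95 -0.739 0.25
{'box': [0.3427, 0.4776, 0.3746, 0.5371], 'p': 0.72}
side 0.2 1018 0.158 0.388
side 0.22 1441 0.157 0.389
side 0.24 148 0.068 0.54
side 0.44 1766 0.315 0.348
side 0.46 24951 0.315 0.348
{'box': [0.5209, 0.6374, 0.5766, 0.7152], 'p': 0.97}
```

```bash
python3 - <<'E'
import cv2,numpy as np
a=cv2.imread('pics/hm_scene.png');b=cv2.imread('pics/hm_side.png')
cv2.imwrite('pics/hm.png',cv2.resize(np.hstack([a,b]),(800,400)))
for n,(x,y,w,h) in {'scene':(180,140,160,160),'side':(230,140,120,160)}.items():
    i=cv2.imread(f'pics/{n}0.png')[y:y+h,x:x+w]; cv2.imwrite(f'pics/{n}0c.png',cv2.resize(i,None,fx=3.75,fy=3.75,interpolation=cv2.INTER_CUBIC))
E
```

```text
(no output)
```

View pics/hm.png

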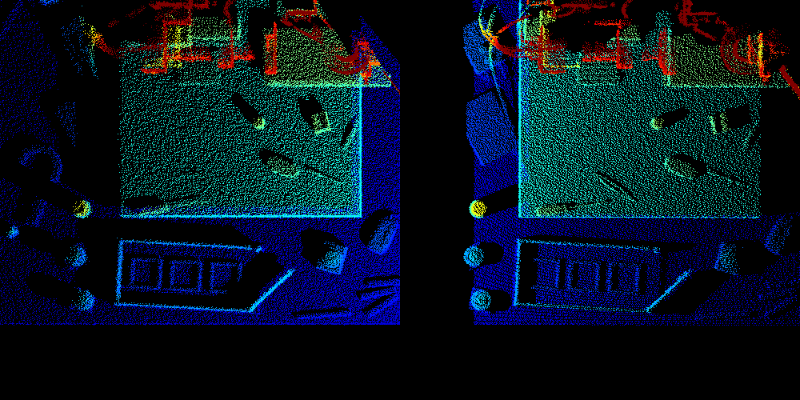

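View pics/scene0c.png

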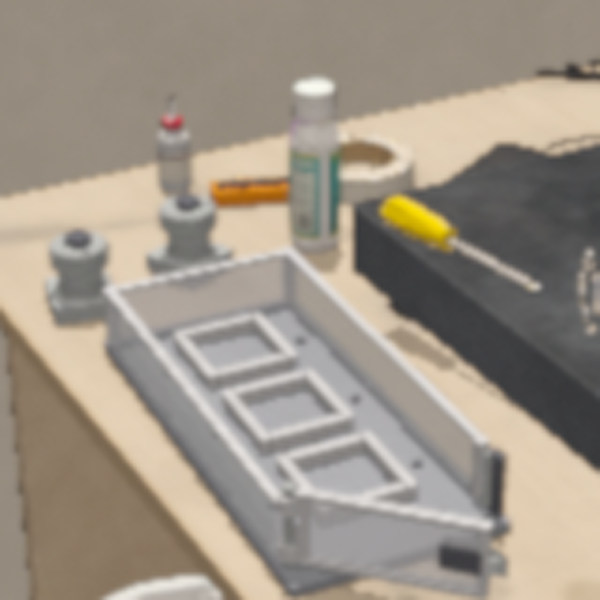

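View pics/side0c.png

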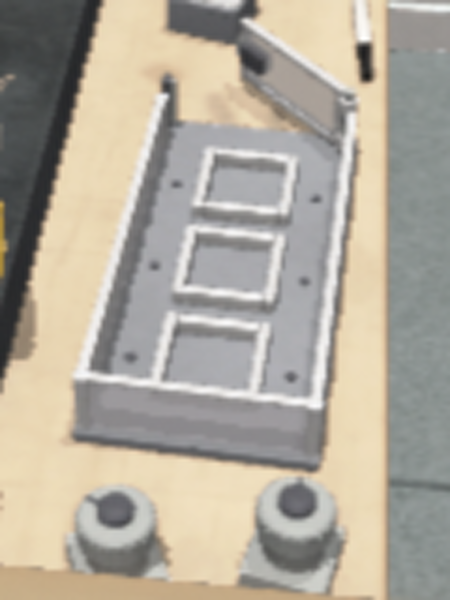

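Emit:
servo_tool([
  [0, 0, 0.04, 0, 0, 0, 1],
  [0, 0, 0.08, 0, 0, 0, 1],
  [0, 0, 0.12, 0, 0, 0, 1],
  [0, 0, 0.16, 0, 0, 0, 1],
  [0.01, -0.03, 0.2, 0, 0, 0, 1],
  [0.03, -0.06, 0.21, 0, 0, 0, 1],
  [0.05, -0.09, 0.22, 0, 0, 0, 1],
  [0.07, -0.12, 0.22, 0, 0, 0, 1],
])

```text
time_s: 2.37
ee_pos: [0.2256, 0.4064, 0.3974]
eef_rot: [3.138, 0.001, 2.857]
force: [0.6, 0.2, -1.7]
grip_width: 0.0944
```

Emit:
servo_tool([
  [0.03, -0.02, 0, 0, 0, 0, 1],
  [0.06, -0.04, 0, 0, 0, 0, 1],
  [0.09, -0.06, -0.01, 0, 0, 0, 1],
  [0.12, -0.08, -0.02, 0, 0, 0, 1],
  [0.15, -0.1, -0.04, 0, 0, 0, 1],
  [0.18, -0.12, -0.06, 0, 0, 0, 1],
  [0.21, -0.14, -0.08, 0, 0, 0, 1],
  [0.23, -0.16, -0.1, 0, 0, 0, 1],
])

```text
time_s: 3.03
ee_pos: [0.4575, 0.2448, 0.2961]
eef_rot: [3.138, 0.001, 2.856]
force: [0.5, 0.8, 0.2]
grip_width: 0.0942
```

```bash
cat >> h.py <<'E'
def wrist():
    o=ctrl.get_obs(); p=cams.camera('wrist')
    e=o['eef_rot']; p['Rt']=R.from_euler('xyz',e).as_matrix(); p['pt']=np.array(o['ee_pos']); p['obs']=o
    return p
def wpose(p):
    H=np.array(p['hand_eye']); return p['Rt']@H[:3,:3], p['Rt']@H[:3,3]+p['pt']
def wray(p,c,r):
    u=np.array([c-p['cx'],r-p['cy']])/p['fx']; th=np.hypot(*u)
    d=np.array([*(np.sinc(th/np.pi)*u),np.cos(th)])
    M,t=wpose(p); return t,M@d
def w_at(p,c,r,z):
    t,d=wray(p,c,r); return t+d*(z-t[2])/d[2]
def wproj(p,X):
    M,t=wpose(p); q=(np.atleast_2d(X)-t)@M; rr=np.hypot(q[:,0],q[:,1]); th=np.arctan2(rr,q[:,2])
    k=p['fx']*th/np.maximum(rr,1e-9); return np.c_[q[:,0]*k+p['cx'],q[:,1]*k+p['cy']]
def st():
    o=ctrl.get_obs(); e=o['eef_rot']
    print('t',round(o['time_s'],2),'pos',np.round(o['ee_pos'],4),'rpy',np.round(e,4),'q',np.round(o['qpos'],3),'F',np.round(o['force'],1),'M',np.round(o['moment'],2),'w',round(o['grip_width'],4))
def ortho(p,z,cx,cy,half=.2,n=600):
    # top-down rectified view at height z; up=+x, left=+y
    X,Y=np.meshgrid(np.linspace(cx+half,cx-half,n),np.linspace(cy+half,cy-half,n),indexing='ij')
    pr=wproj(p,np.c_[X.ravel(),Y.ravel(),np.full(X.size,z)]).astype(np.float32).reshape(n,n,2)
    return cv2.remap(cv2.cvtColor(p['image'],cv2.COLOR_RGB2BGR),pr[...,0],pr[...,1],cv2.INTER_CUBIC)
E
python3 - <<'E'
from h import *
st(); p=wrist(); save(p,'w1.png')
for nm,z in [('bolt_1_mid',.045),('nest_1',.012),('alcohol_bottle',0),('oil_bottle',0)]:
    for q in cams.place_of(p,nm): c,r=q['at'][0]*560,q['at'][1]*420; print(nm,round(q['p'],2),round(c),round(r),w_at(p,c,r,z).round(4))
E
```

```text
t 3.03 pos [0.4575 0.2448 0.2961] rpy [3.1381e+00 1.2000e-03 2.8559e+00] q [ 0.42   0.164  1.41   0.002  1.564 -0.865] F [0.5 0.8 0.2] M [ 0.03 -0.01  0.04] w 0.0942
bolt_1_mid 0.74 239 181 [0.4532 0.1925 0.045 ]
nest_1 0.81 119 249 [ 0.5095 -0.0594  0.012 ]
nest_1 0.79 78 256 [ 0.5023 -0.1568  0.012 ]
alcohol_bottle 0.88 284 295 [0.6783 0.1982 0.    ]
oil_bottle 0.7 376 240 [0.623  0.3776 0.    ]
```

View pics/w1.png

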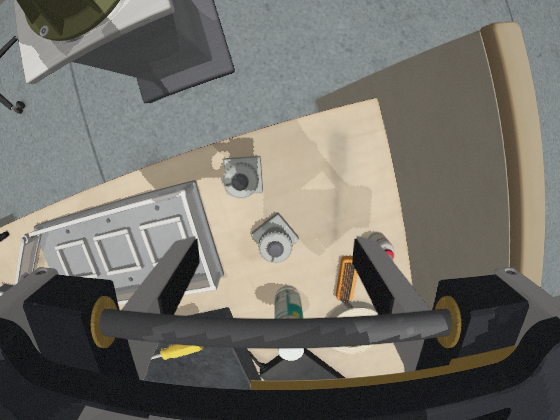

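```bash
cat >> h.py <<'E'
def grid(o,cx,cy,half,step=.05):
    n=o.shape[0]
    for k in np.arange(-2,3,.01):
        pass
    for v in np.arange(np.ceil((cx-half)/step)*step,cx+half,step):
        y=int((cx+half-v)/(2*half)*n); cv2.line(o,(0,y),(8,y),(0,0,255),1); cv2.putText(o,f'{v:.2f}',(10,y+4),0,.35,(0,0,255),1)
    for v in np.arange(np.ceil((cy-half)/step)*step,cy+half,step):
        x=int((cy+half-v)/(2*half)*n); cv2.line(o,(x,n-8),(x,n),(0,0,255),1); cv2.putText(o,f'{v:.2f}',(x-10,n-12),0,.35,(0,0,255),1)
    return o
E
python3 - <<'E'
from h import *
p=wrist(); np.savez('w1.npz',**{k:np.array(v) for k,v in p.items() if k!='obs'})
cv2.imwrite('pics/o1.png',grid(ortho(p,.018,.50,.20,.1),.50,.20,.1,.02))
o=ortho(p,.056,.50,.20,.1)
cv2.imwrite('pics/o1b.png',grid(o,.5,.2,.1,.02))
E
```

```text
(no output)
```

View pics/o1.png

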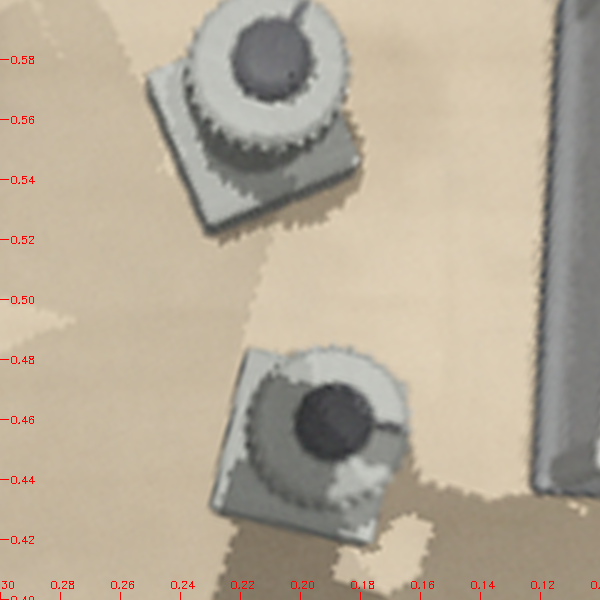

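View pics/o1b.png

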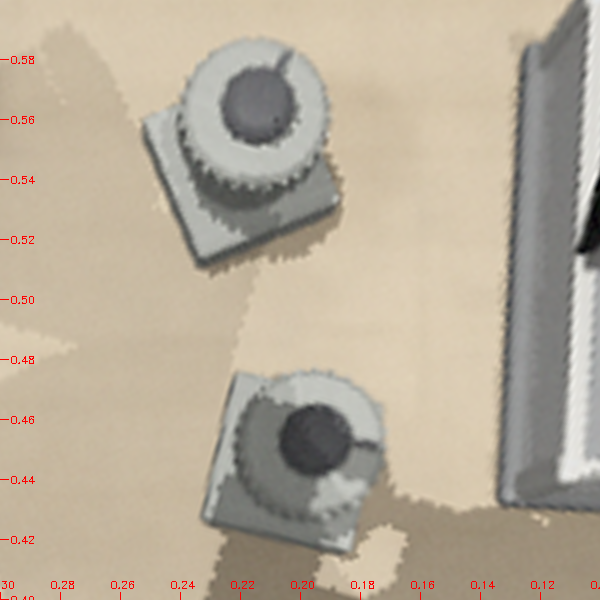

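```bash
python3 - <<'E'
from h import *
d=dict(np.load('w1.npz'))
_,t=wpose(d); print('cam',t)
for nm,uv in [('A',(316,440)),('B',(259,105))]:
    P=np.array([.6-uv[1]/3000,.3-uv[0]/3000,.056]); q=P+(t-P)*(.015)/(t[2]-.056); print(nm,q)
E
```

```text
cam [0.38188438 0.26772159 0.50672539]
A [0.45095553 0.19709791 0.071     ]
B [0.55890597 0.2154656  0.071     ]
```

Emit:
servo_tool([
  [0, -0.03, 0, 0, 0, 0.05, 1],
  [0, -0.06, 0, 0, 0, 0.1, 1],
  [0, -0.09, 0, 0, 0, 0.15, 1],
  [0, -0.12, 0, 0, 0, 0.2, 1],
  [0, -0.15, 0, 0, 0, 0.25, 1],
  [0, -0.18, 0, 0, 0, 0.285, 1],
  [0, -0.21, 0, 0, 0, 0.285, 1],
  [0, -0.21, 0, 0, 0, 0.285, 1],
])

```text
time_s: 4.0
ee_pos: [0.4552, 0.0347, 0.2998]
eef_rot: [3.137, 0.005, 3.141]
force: [0.9, -0.4, -0.4]
grip_width: 0.0937
```

```bash
python3 - <<'E'
from h import *
st(); p=wrist(); np.savez('w2.npz',**{k:np.array(v) for k,v in p.items() if k!='obs'}); save(p,'w2.png')
cv2.imwrite('pics/o2.png',grid(ortho(p,.026,.50,-.07,.2,800),.50,-.07,.2,.02)[150:650])
for nm,z in [('bolt_1_mid',.045),('nest_1',.012),('gate_push',.05),('gate_hinge',.05),('start_button_top',.058)]:
    for q in cams.place_of(p,nm): c,r=q['at'][0]*560,q['at'][1]*420; print(nm,round(q['p'],2),round(c),round(r),w_at(p,c,r,z).round(4))
E
```

```text
t 4.0 pos [0.4552 0.0347 0.2998] rpy [3.1373 0.0048 3.1412] q [-0.007  0.015  1.564  0.004  1.558 -1.577] F [ 0.9 -0.4 -0.4] M [0.04 0.01 0.01] w 0.0937
bolt_1_mid 0.75 379 174 [0.4554 0.1913 0.045 ]
nest_1 0.96 157 199 [ 0.5021 -0.1579  0.012 ]
nest_1 0.65 214 207 [ 0.5155 -0.0624  0.012 ]
nest_1 0.59 279 209 [0.5199 0.0419 0.012 ]
gate_push 0.84 76 201 [ 0.4957 -0.2961  0.05  ]
gate_hinge 0.97 109 158 [ 0.4278 -0.2202  0.05  ]
gate_hinge 0.63 385 238 [0.5564 0.2083 0.05  ]
start_button_top 0.64 27 234 [ 0.5548 -0.4229  0.058 ]
```

View pics/w2.png

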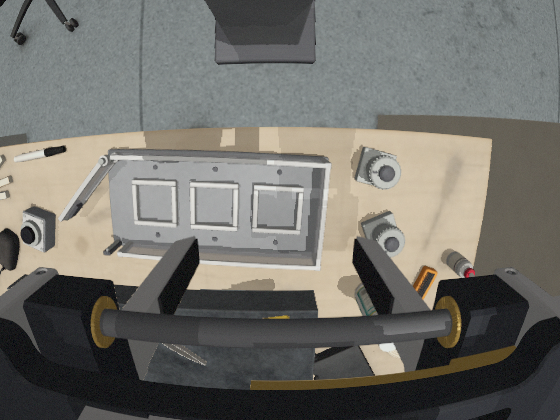

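View pics/o2.png

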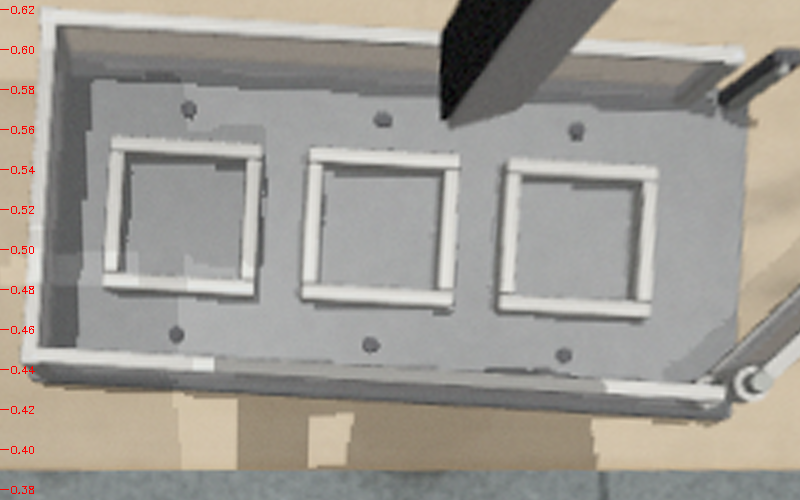

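```bash
cat >> h.py <<'E'
def need(pos,yaw):
    o=ctrl.get_obs(); C=R.from_euler('xyz',o['eef_rot']); T=R.from_euler('xyz',[np.pi,0,yaw])
    print('need d',np.round(np.array(pos)-o['ee_pos'],4),'rot',np.round((T*C.inv()).as_rotvec(),4))
E
python3 - <<'E'
from h import *
need([.451,.197,.15],3.9)
E
```

```text
need d [-0.0043  0.1586 -0.1488] rot [-0.006   0.0008  0.7558]
```

Emit:
servo_tool([
  [0, 0.02, -0.01, 0, 0, 0.1, 1],
  [0, 0.045, -0.03, 0, 0, 0.2, 1],
  [-0.001, 0.07, -0.05, -0.001, 0, 0.3, 1],
  [-0.002, 0.095, -0.07, -0.002, 0, 0.42, 1],
  [-0.003, 0.12, -0.09, -0.003, 0, 0.54, 1],
  [-0.004, 0.14, -0.115, -0.005, 0, 0.66, 1],
  [-0.004, 0.159, -0.14, -0.006, 0.001, 0.756, 1],
  [-0.004, 0.159, -0.15, -0.006, 0.001, 0.756, 1],
])

```text
time_s: 4.97
ee_pos: [0.4495, 0.2003, 0.1457]
eef_rot: [3.14, -0.003, -2.374]
force: [-0.1, -0.4, -0.8]
grip_width: 0.0937
```

```bash
python3 - <<'E'
from h import *
st(); p=wrist(); np.savez('w3.npz',**{k:np.array(v) for k,v in p.items() if k!='obs'}); save(p,'w3.png')
_,t=wpose(p); print(t)
cv2.imwrite('pics/o3.png',grid(ortho(p,.071,.45,.20,.1,600),.45,.20,.1,.02))
need([.451,.197,.032],3.9)
E
```

```text
t 4.97 pos [0.4495 0.2003 0.1457] rpy [ 3.1397 -0.0032 -2.3737] q [ 0.345  0.201  1.715  0.     1.229 -1.994] F [-0.1 -0.4 -0.8] M [ 0.03  0.06 -0.03] w 0.0937
[0.39572611 0.14757172 0.35468179]
need d [ 0.0016 -0.0018 -0.1132] rot [ 0.0016 -0.0049 -0.0034]
```

View pics/w3.png

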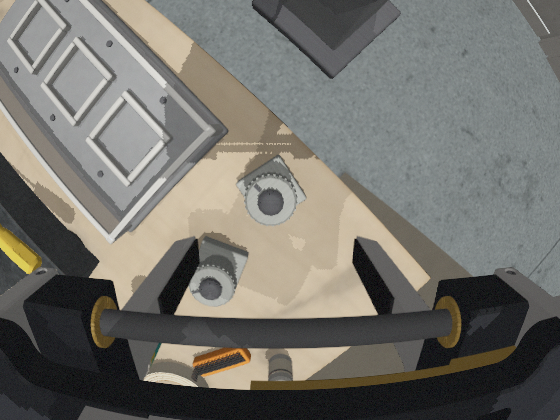

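View pics/o3.png

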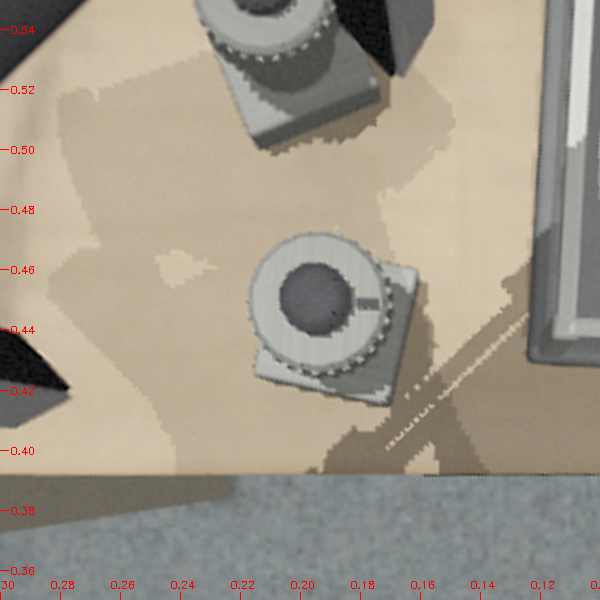

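Emit:
servo_tool([
  [0.0015, -0.003, -0.02, 0.001, -0.004, -0.003, 1],
  [0.0015, -0.004, -0.05, 0.001, -0.004, -0.003, 1],
  [0.0015, -0.004, -0.08, 0.001, -0.004, -0.003, 1],
  [0.0015, -0.004, -0.105, 0.001, -0.004, -0.003, 1],
  [0.0015, -0.004, -0.113, 0.001, -0.004, -0.003, 1],
  [0.0015, -0.004, -0.113, 0.001, -0.004, -0.003, 1],
  [0.0015, -0.004, -0.113, 0.001, -0.004, -0.003, -1],
  [0.0015, -0.004, -0.113, 0.001, -0.004, -0.003, -1],
], newtons=40)

```text
time_s: 5.68
ee_pos: [0.452, 0.1951, 0.0341]
eef_rot: [-3.141, 0.001, -2.383]
force: [-0.2, 0.7, 0.5]
grip_width: 0.0841
```

Emit:
servo_tool([
  [0, 0, 0, 0, 0, 0, -1],
  [0, 0, 0, 0, 0, 0, -1],
  [0, 0, 0, 0, 0, 0, -1],
  [0, 0, 0, 0, 0, 0, -1],
  [0, 0, 0, 0, 0, 0, -1],
  [0, 0, 0, 0, 0, 0, -1],
  [0, 0, 0, 0, 0, 0, -1],
  [0, 0, 0, 0, 0, 0, -1],
])

```text
time_s: 6.35
ee_pos: [0.452, 0.1951, 0.0341]
eef_rot: [-3.141, 0.001, -2.384]
force: [-0.2, -0.5, -0.5]
grip_width: 0.0307
```

```bash
python3 - <<'E'
from h import *
st(); p=wrist(); save(p,'w4.png')
cv2.imwrite('pics/o4.png',grid(ortho(p,.071,.45,.20,.1,600),.45,.20,.1,.02))
E
```

```text
t 6.35 pos [0.452  0.1951 0.0341] rpy [-3.1407e+00  1.3000e-03 -2.3835e+00] q [ 0.333  0.344  1.823 -0.     0.973 -1.996] F [-0.2 -0.5 -0.5] M [0.1  0.03 0.03] w 0.0307
```

View pics/w4.png

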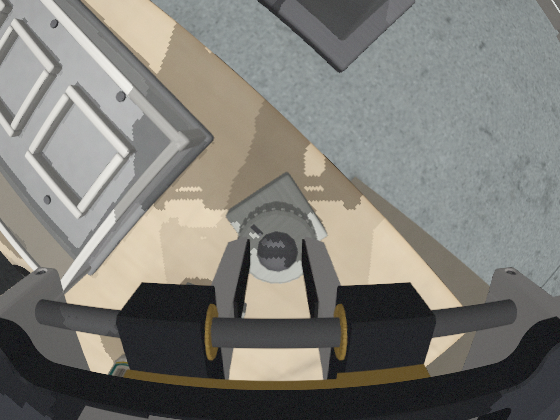

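```bash
python3 - <<'E'
from h import *
st(); 
for n in ['side','scene']:
    p=cams.camera(n); i=cv2.cvtColor(p['image'],cv2.COLOR_RGB2BGR)
    c,r=proj(p,[[.452,.195,.05]])[0].astype(int); print(c,r)
    cv2.imwrite(f'pics/{n}5.png',cv2.resize(i[r-60:r+60,c-60:c+60],None,fx=5,fy=5,interpolation=cv2.INTER_CUBIC))
st()
E
```

```text
t 6.4 pos [0.452  0.195  0.0341] rpy [-3.1406e+00  1.3000e-03 -2.3835e+00] q [ 0.333  0.344  1.823 -0.     0.973 -1.996] F [ 0.2  0.8 -0.2] M [ 0.05  0.02 -0.  ] w 0.0269
307 277
201 207
t 6.5 pos [0.4519 0.1952 0.0342] rpy [-3.1409e+00  1.4000e-03 -2.3836e+00] q [ 0.333  0.344  1.823 -0.     0.973 -1.996] F [-0.7  1.6  0.8] M [ 0.38  0.25 -0.03] w 0.0195
```

View pics/side5.png

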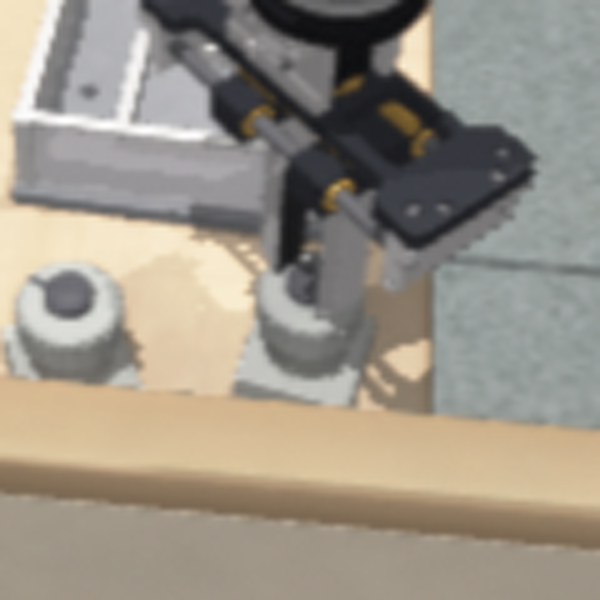

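View pics/scene5.png

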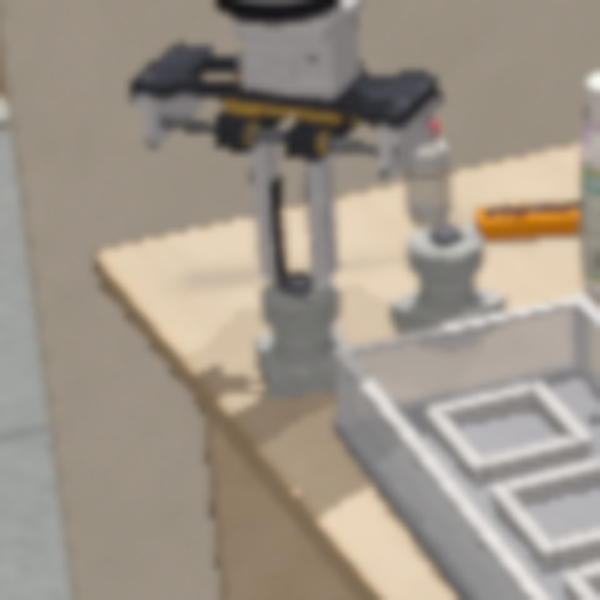

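```bash
python3 - <<'E'
from h import *
p=wrist(); save(p,'w5.png'); st()
np.set_printoptions(linewidth=200)
print('tcp pix',wproj(p,[p['pt'],p['pt']+[0,0,.0188],[.451,.196,.071],[.451,.196,.0]]))
print('depth shape',p['depth'].shape)
d=p['depth']
# convert to world (depth along optical axis)
M,t=wpose(p)
def W(c,r):
    u=np.array([c-p['cx'],r-p['cy']])/p['fx']; th=np.hypot(*u); v=np.array([*(np.sinc(th/np.pi)*u),np.cos(th)])
    return t+M@(v/v[2]*d[r,c])
for r in range(190,300,10):
    print(r,[ (c,*np.round(W(c,r)*1000).astype(int)) for c in range(215,345,14)])
E
```

```text
t 6.55 pos [0.4519 0.1952 0.0341] rpy [-3.1410e+00  1.4000e-03 -2.3835e+00] q [ 0.333  0.344  1.823 -0.     0.973 -1.996] F [-1.   2.7  1.2] M [ 0.47  0.32 -0.03] w 0.0192
tcp pix [[275.47886195 233.59116966]
 [275.47592152 243.86290214]
 [277.62639395 255.31128511]
 [277.06814844 218.42913747]]
depth shape (420, 560)
190 [(215, np.int64(468), np.int64(145), np.int64(-2)), (229, np.int64(460), np.int64(154), np.int64(-2)), (243, np.int64(453), np.int64(161), np.int64(-2)), (257, np.int64(444), np.int64(169), np.int64(3)), (271, np.int64(435), np.int64(175), np.int64(17)), (285, np.int64(428), np.int64(182), np.int64(18)), (299, np.int64(422), np.int64(190), np.int64(12)), (313, np.int64(416), np.int64(201), np.int64(-2)), (327, np.int64(408), np.int64(209), np.int64(-2)), (341, np.int64(400), np.int64(217), np.int64(-1))]
200 [(215, np.int64(474), np.int64(151), np.int64(-2)), (229, np.int64(466), np.int64(159), np.int64(-1)), (243, np.int64(457), np.int64(166), np.int64(7)), (257, np.int64(447), np.int64(172), np.int64(17)), (271, np.int64(440), np.int64(180), np.int64(17)), (285, n
[... 4192 characters left out ...]
t64(198), np.int64(115)), (313, np.int64(434), np.int64(201), np.int64(118)), (327, np.int64(462), np.int64(265), np.int64(-2)), (341, np.int64(454), np.int64(275), np.int64(-2))]
290 [(215, np.int64(439), np.int64(161), np.int64(168)), (229, np.int64(436), np.int64(164), np.int64(168)), (243, np.int64(454), np.int64(179), np.int64(128)), (257, np.int64(510), np.int64(228), np.int64(-1)), (271, np.int64(501), np.int64(237), np.int64(0)), (285, np.int64(494), np.int64(246), np.int64(-3)), (299, np.int64(440), np.int64(197), np.int64(124)), (313, np.int64(435), np.int64(200), np.int64(127)), (327, np.int64(418), np.int64(182), np.int64(169)), (341, np.int64(416), np.int64(185), np.int64(169))]
```

View pics/w5.png

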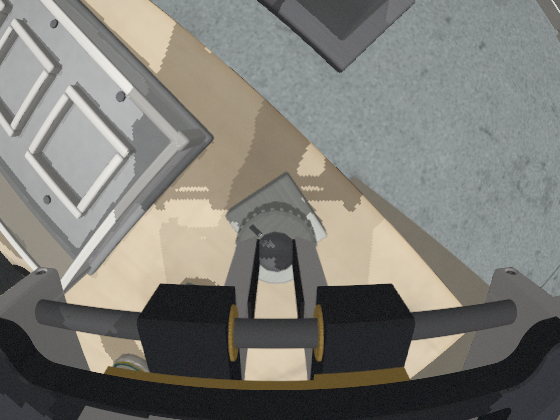

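```bash
python3 - <<'E'
from h import *
p=cams.camera('side'); save(p,'side6.png'); o=ctrl.get_obs(); st()
Rt=R.from_euler('xyz',o['eef_rot']).as_matrix(); i=cv2.cvtColor(p['image'],cv2.COLOR_RGB2BGR)
x0,y0=247,217
b=cv2.resize(i[y0:y0+120,x0:x0+120],None,fx=6,fy=6,interpolation=cv2.INTER_NEAREST)
for s in (1,-1):
    for z in (0,.03,.06):
        for xx in(-.008,.008):
            P=o['ee_pos']+Rt@np.array([xx,s*.010,-z]); q=(proj(p,P)[0]-[x0,y0]+.5)*6
            cv2.circle(b,tuple(int(v) for v in q),3,(0,0,255) if z==0 else (0,255,0) if z<.05 else (255,0,0),-1)
cv2.imwrite('pics/s6.png',b[:600])
E
```

```text
t 6.6 pos [0.4519 0.1952 0.0341] rpy [-3.1410e+00  1.3000e-03 -2.3835e+00] q [ 0.333  0.344  1.823  0.     0.973 -1.995] F [-1.3  1.4  1.1] M [ 0.39  0.29 -0.06] w 0.0192
```

View pics/s6.png

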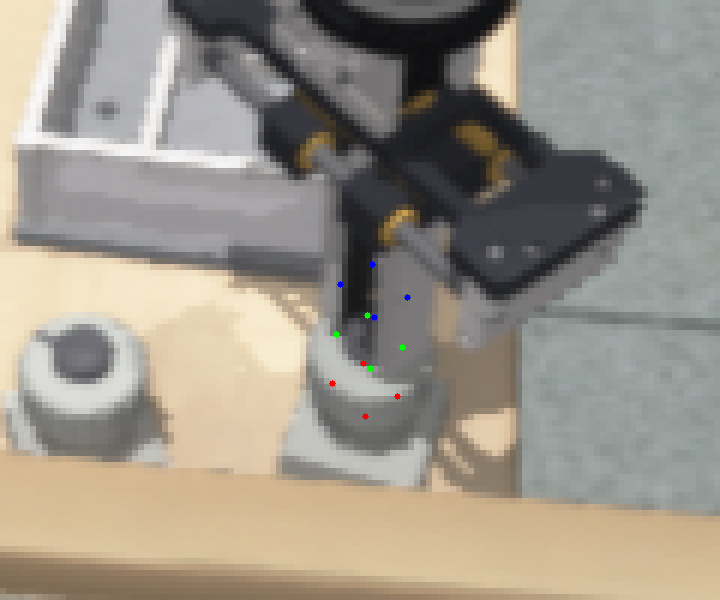

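Emit:
servo_tool([
  [0, 0, 0, 0, 0, 0, 0.5],
  [0, 0, 0, 0, 0, 0, 0.5],
  [0, 0, 0, 0, 0, 0, 0.5],
  [0, 0, 0, 0, 0, 0, 0.5],
  [0, 0, 0, 0, 0, 0, 0.5],
  [0, 0, 0, 0, 0, 0, 0.5],
  [0, 0, 0, 0, 0, 0, 0.5],
  [0, 0, 0, 0, 0, 0, 0.5],
])

```text
time_s: 7.27
ee_pos: [0.4519, 0.1952, 0.0341]
eef_rot: [-3.141, 0.001, -2.384]
force: [-0.5, 0.7, -0.3]
grip_width: 0.0688
```

```bash
python3 - <<'E'
from h import *
st(); p=wrist(); save(p,'w7.png'); np.savez('w7.npz',**{k:np.array(v) for k,v in p.items() if k!='obs'})
E
```

```text
t 7.27 pos [0.4519 0.1952 0.0341] rpy [-3.1409e+00  1.3000e-03 -2.3835e+00] q [ 0.333  0.344  1.823 -0.     0.973 -1.995] F [-0.5  0.7 -0.3] M [ 0.06  0.05 -0.02] w 0.0688
```

View pics/w7.png

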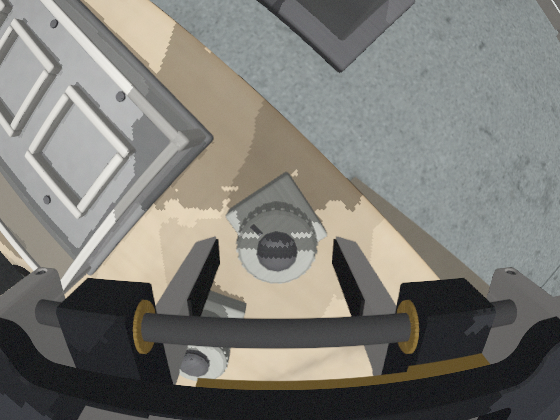

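Emit:
servo_tool([
  [0, 0, 0, 0, 0, 0, -1],
  [0, 0, 0, 0, 0, 0, -1],
  [0, 0, 0, 0, 0, 0, -1],
  [0, 0, 0, 0, 0, 0, -1],
  [0, 0, 0, 0, 0, 0, -1],
  [0, 0, 0, 0, 0, 0, -1],
  [0, 0, 0, 0, 0, 0, -1],
  [0, 0, 0, 0, 0, 0, -1],
], newtons=10)

```text
time_s: 7.98
ee_pos: [0.4518, 0.1952, 0.0341]
eef_rot: [-3.141, 0.001, -2.384]
force: [-2.6, 3.4, 1.3]
grip_width: 0.0205
```

Emit:
servo_tool([
  [0, 0, 0, 0, 0, 0, -1],
  [0, 0, 0, 0, 0, 0, -1],
  [0, 0, 0, 0, 0, 0, -1],
  [0, 0, 0, 0, 0, 0, -1],
  [0, 0, 0, 0, 0, 0, -1],
  [0, 0, 0, 0, 0, 0, -1],
  [0, 0, 0, 0, 0, 0, -1],
  [0, 0, 0, 0, 0, 0, -1],
])

```text
time_s: 8.65
ee_pos: [0.4518, 0.1953, 0.0341]
eef_rot: [-3.141, 0.001, -2.384]
force: [-2.3, 2.0, 0.3]
grip_width: 0.0203
```

```bash
python3 - <<'E'
from h import *
st(); p=wrist(); save(p,'w8.png'); 
E
```

```text
t 8.65 pos [0.4518 0.1953 0.0341] rpy [-3.1411e+00  1.4000e-03 -2.3835e+00] q [ 0.333  0.344  1.823  0.     0.973 -1.996] F [-2.3  2.   0.3] M [0.5  0.28 0.02] w 0.0203
```

View pics/w8.png

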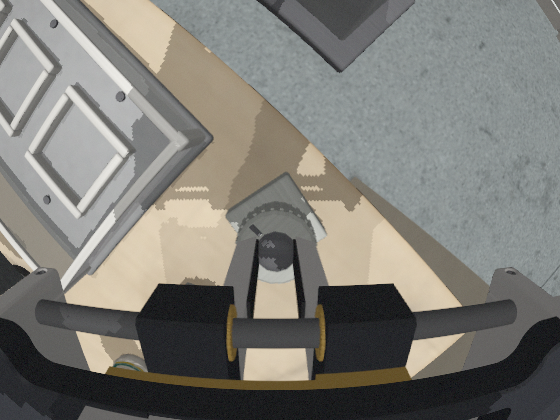

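```bash
python3 - <<'E'
from h import *
p=dict(np.load('w7.npz')); d=p['depth']; M,t=wpose(p)
r,c=np.indices(d.shape); u=(c-p['cx'])/p['fx']; v=(r-p['cy'])/p['fx']; th=np.hypot(u,v); k=np.sinc(th/np.pi)
D=np.stack([k*u,k*v,np.cos(th)],-1); P=D/D[...,2:]*d[...,None]
H=p['hand_eye']; T=P@H[:3,:3].T+H[:3,3]   # tool coords
for row in range(232,300,6):
    print(row,[(cc,*np.round(T[row,cc]*1000).astype(int).tolist()) for cc in (190,198,206,212,216,335,340,346,354,362)])
E
```

```text
232 [(190, -12, -70, 35), (198, -12, -63, 34), (206, -12, -56, 35), (212, -12, -51, 36), (216, -12, -48, 36), (335, -12, 48, 36), (340, -12, 52, 36), (346, -12, 57, 35), (354, -12, 64, 36), (362, -12, 70, 34)]
238 [(190, -17, -70, 35), (198, -17, -63, 34), (206, -17, -57, 36), (212, 8, -38, -31), (216, -17, -48, 36), (335, -17, 48, 35), (340, 9, 38, -33), (346, -17, 57, 34), (354, -17, 64, 35), (362, -17, 71, 35)]
244 [(190, -23, -71, 35), (198, 9, -44, -42), (206, 9, -39, -43), (212, 8, -36, -40), (216, 7, -34, -37), (335, 7, 34, -37), (340, 9, 36, -41), (346, 9, 39, -43), (354, 9, 44, -41), (362, -22, 72, 35)]
250 [(190, -28, -71, 35), (198, 10, -41, -53), (206, 9, -37, -52), (212, 8, -34, -49), (216, 4, -34, -38), (335, 4, 34, -38), (340, 8, 35, -48), (346, 10, 37, -53), (354, 9, 42, -51), (362, -28, 72, 35)]
256 [(190, 8, -44, -58), (198, 9, -40, -59), (206, 9, -36, -58), (212, 5, -34, -50), (216, 1, -34, -40), (335, 0, 34, -39), (340, 6, 34, -53), (346, 9, 36, -59), (354, 9, 40, -59), (362, 10, 44, -61)]
262 [(190, 9, -42, -67), (198, 9, -38, -66), (206, 7, -35, -63), (212, 2, -
[... 654 characters left out ...]
 35), (340, -5, 34, -59), (346, 1, 34, -70), (354, 7, 35, -82), (362, 9, 38, -85)]
286 [(190, 8, -37, -89), (198, 6, -34, -85), (206, -2, -34, -71), (212, -62, -55, 35), (216, -61, -51, 35), (335, -61, 51, 35), (340, -9, 35, -58), (346, -1, 34, -73), (354, 6, 35, -85), (362, 9, 37, -90)]
292 [(190, 8, -36, -93), (198, 3, -35, -85), (206, -5, -34, -71), (212, -66, -55, 32), (216, -67, -52, 35), (335, -67, 52, 34), (340, -67, 56, 35), (346, -4, 34, -73), (354, 5, 34, -88), (362, 8, 36, -94)]
298 [(190, 8, -34, -99), (198, 1, -34, -87), (206, -7, -34, -73), (212, -66, -53, 23), (216, -68, -50, 26), (335, -73, 52, 34), (340, -73, 57, 34), (346, -7, 34, -74), (354, 3, 34, -90), (362, 7, 35, -98)]
```

```bash
python3 - <<'E'
from h import *
p=dict(np.load('w7.npz'))
g=cv2.cvtColor(p['image'],cv2.COLOR_RGB2GRAY)
print(w_at(p,277,251,.071), w_at(p,277,250,.071))
need([.451,.196,.002],3.9)
c=cv2.cvtColor(p['image'],cv2.COLOR_RGB2BGR)[190:300,210:340]; cv2.imwrite('pics/w7c.png',cv2.resize(c,None,fx=5,fy=5))
E
```

```text
[0.44921862 0.19385915 0.071     ] [0.44876666 0.19342914 0.071     ]
need d [-0.0009  0.0007 -0.0322] rot [-0.0006  0.0014  0.0004]
```

View pics/w7c.png

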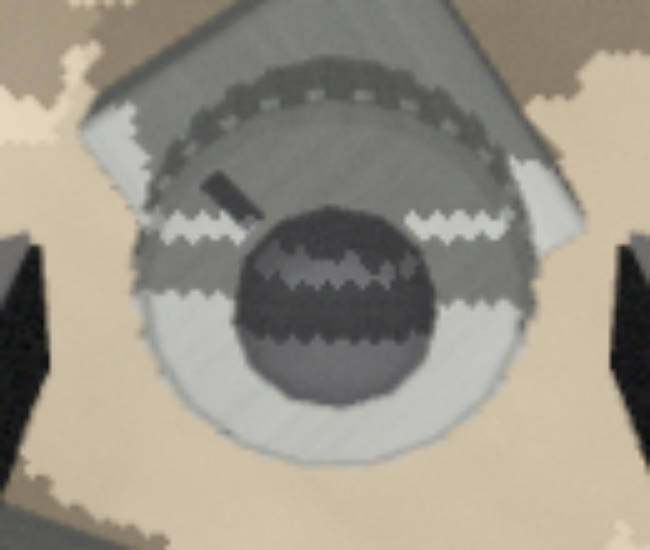

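Emit:
servo_tool([
  [0, 0, 0, 0, 0, 0, 1],
  [0, 0, 0, 0, 0, 0, 1],
  [0, 0, 0, 0, 0, 0, 1],
  [0, 0, 0, 0, 0, 0, 1],
  [-0.001, 0, 0, 0, 0.001, 0, 1],
  [-0.001, 0, 0, 0, 0.001, 0, 1],
  [-0.001, 0, 0, 0, 0.001, 0, 1],
  [-0.001, 0, 0, 0, 0.001, 0, 1],
])

```text
time_s: 9.37
ee_pos: [0.4509, 0.1953, 0.0342]
eef_rot: [3.141, 0.001, -2.384]
force: [-0.6, 0.1, 0.2]
grip_width: 0.0703
```

Emit:
servo_tool([
  [0, 0, -0.004, 0, 0, 0, 1],
  [0, 0, -0.008, 0, 0, 0, 1],
  [0, 0, -0.012, 0, 0, 0, 1],
  [0, 0, -0.016, 0, 0, 0, 1],
  [0, 0, -0.02, 0, 0, 0, 1],
  [0, 0, -0.024, 0, 0, 0, 1],
  [0, 0, -0.028, 0, 0, 0, 1],
  [0, 0, -0.031, 0, 0, 0, 1],
])

```text
time_s: 10.03
ee_pos: [0.4507, 0.1952, 0.0026]
eef_rot: [3.141, 0.0, -2.384]
force: [0.8, 0.4, -0.3]
grip_width: 0.0939
```

Emit:
servo_tool([
  [0, 0, 0, 0, 0, 0, -1],
  [0, 0, 0, 0, 0, 0, -1],
  [0, 0, 0, 0, 0, 0, -1],
  [0, 0, 0, 0, 0, 0, -1],
  [0, 0, 0, 0, 0, 0, -1],
  [0, 0, 0, 0, 0, 0, -1],
  [0, 0, 0, 0, 0, 0, -1],
  [0, 0, 0, 0, 0, 0, -1],
], newtons=40)

```text
time_s: 10.7
ee_pos: [0.4508, 0.1952, 0.0027]
eef_rot: [3.141, 0.001, -2.384]
force: [-0.0, 0.3, -0.1]
grip_width: 0.0492
```

```bash
python3 - <<'E'
from h import *
st(); p=wrist(); save(p,'w9.png'); np.savez('w9.npz',**{k:np.array(v) for k,v in p.items() if k!='obs'})
E
```

```text
t 10.7 pos [0.4508 0.1952 0.0027] rpy [ 3.1414e+00  5.0000e-04 -2.3835e+00] q [ 0.334  0.395  1.842  0.     0.904 -1.995] F [-0.   0.3 -0.1] M [-0.02 -0.04 -0.06] w 0.0492
```

View pics/w9.png

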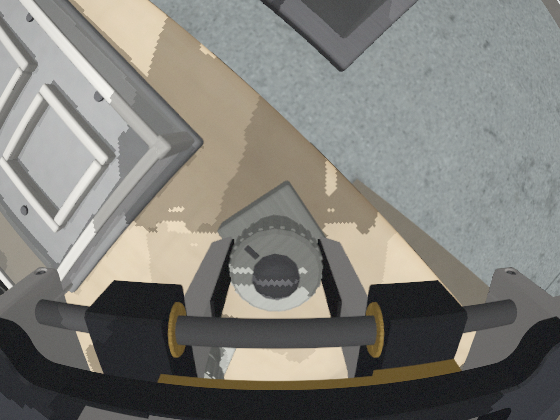

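Emit:
servo_tool([
  [0, 0, 0.003, 0, 0, 0, -1],
  [0, 0, 0.01, 0, 0, 0, -1],
  [0, 0, 0.025, 0, 0, 0, -1],
  [0, 0, 0.045, 0, 0, 0, -1],
  [0, 0, 0.065, 0, 0, 0, -1],
  [0, 0, 0.085, 0, 0, 0, -1],
  [0, 0, 0.1, 0, 0, 0, -1],
  [0, 0, 0.1, 0, 0, 0, -1],
])

```text
time_s: 11.42
ee_pos: [0.452, 0.1957, 0.1058]
eef_rot: [-3.14, 0.005, -2.383]
force: [0.5, 0.2, -4.1]
grip_width: 0.0492
```

```bash
python3 - <<'E'
from h import *
st(); p=wrist(); save(p,'w10.png'); np.savez('w10.npz',**{k:np.array(v) for k,v in p.items() if k!='obs'})
need([.5165,.0386,.10],3.9+.15-np.pi/2)
E
```

```text
t 11.42 pos [0.452  0.1957 0.1058] rpy [-3.1399  0.0047 -2.3835] q [ 0.334  0.241  1.766  0.     1.13  -1.995] F [ 0.5  0.2 -4.1] M [-0.01 -0.09  0.08] w 0.0492
need d [ 0.0652 -0.1568 -0.0039] rot [ 7.0000e-04  3.1000e-03 -1.4204e+00]
```

View pics/w10.png

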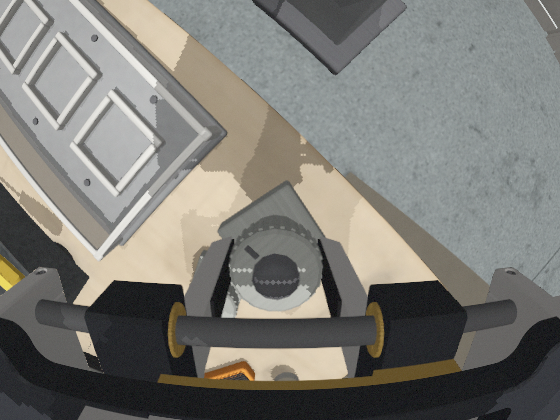

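```bash
cat >> h.py <<'E'
def tool_ortho(p,zt,half=.06,n=600):
    # in tool frame plane z=zt; image up=+x tool, right=+y tool
    H=np.array(p['hand_eye'])
    X,Y=np.meshgrid(np.linspace(half,-half,n),np.linspace(-half,half,n),indexing='ij')
    P=np.c_[X.ravel(),Y.ravel(),np.full(X.size,zt)]
    q=(P-H[:3,3])@H[:3,:3]; rr=np.hypot(q[:,0],q[:,1]); th=np.arctan2(rr,q[:,2]); k=p['fx']*th/np.maximum(rr,1e-9)
    pr=np.c_[q[:,0]*k+p['cx'],q[:,1]*k+p['cy']].astype(np.float32).reshape(n,n,2)
    return cv2.remap(cv2.cvtColor(p['image'],cv2.COLOR_RGB2BGR),pr[...,0],pr[...,1],cv2.INTER_CUBIC)
E
python3 - <<'E'
from h import *
p=dict(np.load('w10.npz'))
a=tool_ortho(p,-.0153)
b=tool_ortho(p,-.0683)
for i in (a,b): cv2.line(i,(300,0),(300,600),(0,0,255),1); cv2.line(i,(0,300),(600,300),(0,0,255),1)
cv2.imwrite('pics/t10.png',cv2.resize(np.hstack([a,b]),(800,400)))
cv2.imwrite('pics/t10a.png',a)
E
```

```text
(no output)
```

View pics/t10.png

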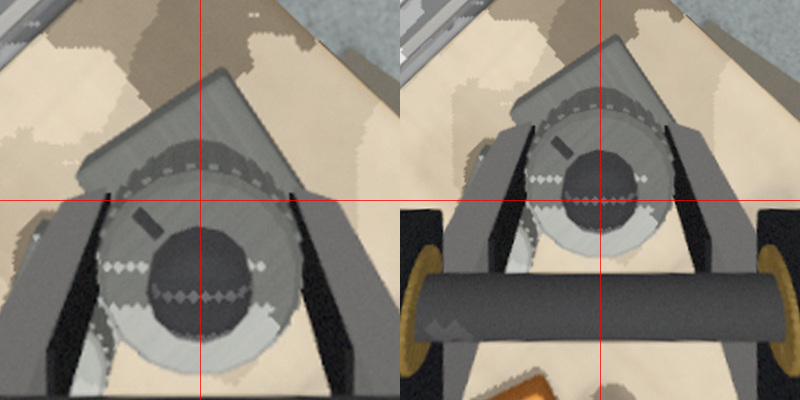

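View pics/t10a.png

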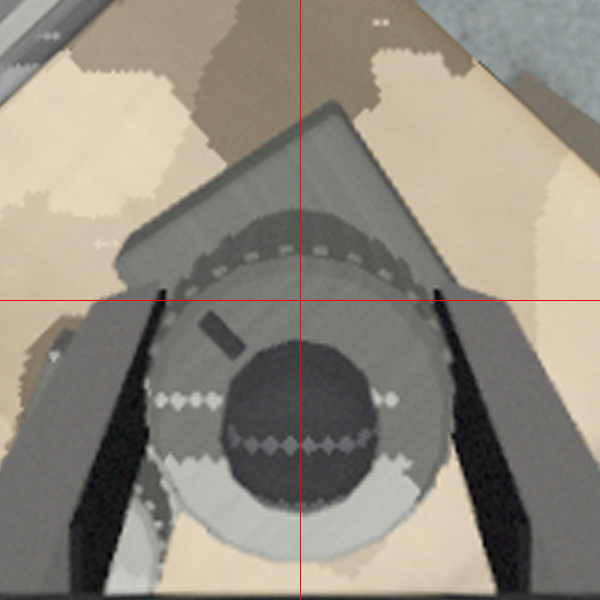

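Emit:
servo_tool([
  [0, -0.01, 0, 0, 0, -0.1, -1],
  [0.005, -0.03, 0.003, 0, 0, -0.22, -1],
  [0.012, -0.05, 0.005, 0, 0, -0.34, -1],
  [0.02, -0.07, 0.005, 0, 0, -0.46, -1],
  [0.03, -0.09, 0.005, 0, 0, -0.58, -1],
  [0.04, -0.11, 0.005, 0, 0.001, -0.7, -1],
  [0.05, -0.13, 0.005, 0, 0.002, -0.82, -1],
  [0.058, -0.145, 0.005, 0, 0.003, -0.93, -1],
])

```text
time_s: 12.13
ee_pos: [0.5091, 0.0489, 0.1074]
eef_rot: [-3.141, -0.002, 2.963]
force: [0.1, 0.4, -3.8]
grip_width: 0.0498
```

```bash
python3 - <<'E'
from h import *
st(); need([.5165,.0386,.105],3.9+.165-np.pi/2)
E
```

```text
t 12.13 pos [0.5091 0.0489 0.1074] rpy [-3.1411e+00 -2.2000e-03  2.9630e+00] q [ 0.024  0.284  1.707 -0.     1.153 -1.368] F [ 0.1  0.4 -3.8] M [-0.05 -0.02  0.02] w 0.0498
need d [ 0.0074 -0.0103 -0.0024] rot [-4.000e-04 -2.200e-03 -4.688e-01]
```

Emit:
servo_tool([
  [0.002, -0.002, 0, 0, 0, -0.1, -1],
  [0.004, -0.005, 0, 0, -0.001, -0.2, -1],
  [0.006, -0.008, -0.001, 0, -0.002, -0.3, -1],
  [0.0075, -0.0103, -0.002, 0, -0.002, -0.4, -1],
  [0.0075, -0.0103, -0.002, 0, -0.002, -0.468, -1],
  [0.0075, -0.0103, -0.002, 0, -0.002, -0.468, -1],
  [0.0075, -0.0103, -0.002, 0, -0.002, -0.468, -1],
  [0.0075, -0.0103, -0.002, 0, -0.002, -0.468, -1],
])

```text
time_s: 12.8
ee_pos: [0.5163, 0.0387, 0.1048]
eef_rot: [-3.141, -0.001, 2.498]
force: [-0.0, -0.0, -4.5]
grip_width: 0.0495
```

```bash
python3 - <<'E'
from h import *
st(); p=wrist(); save(p,'w11.png'); np.savez('w11.npz',**{k:np.array(v) for k,v in p.items() if k!='obs'})
cv2.imwrite('pics/o11.png',grid(ortho(p,.026,.51,.04,.1,600),.51,.04,.1,.02))
cv2.imwrite('pics/t11.png',tool_ortho(p,-.0153))
E
```

```text
t 12.8 pos [0.5163 0.0387 0.1048] rpy [-3.1412e+00 -1.1000e-03  2.4976e+00] q [ 0.004  0.3    1.693  0.     1.15  -0.923] F [-0.  -0.  -4.5] M [-0.03  0.   -0.  ] w 0.0495
```

View pics/w11.png

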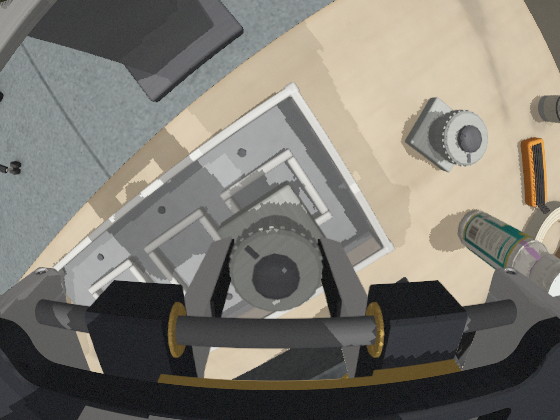

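View pics/o11.png

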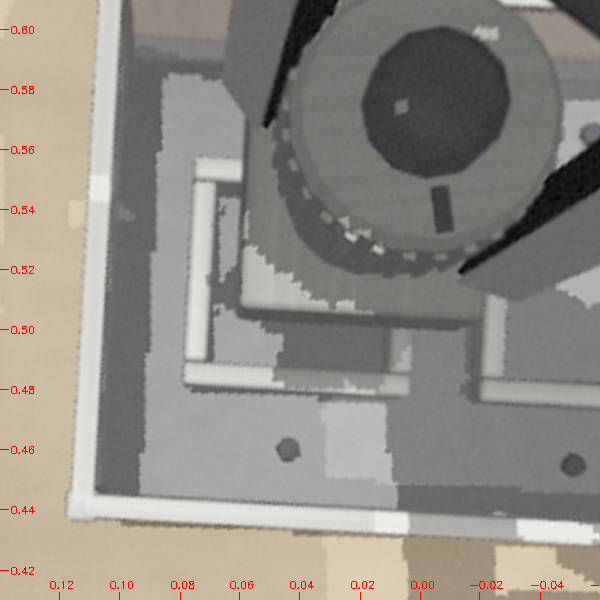

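View pics/t11.png

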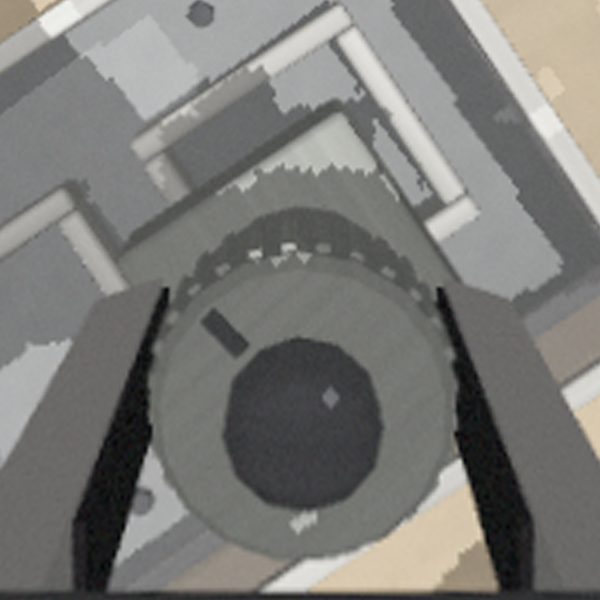

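Emit:
servo_tool([
  [0, 0, -0.01, 0, 0, 0, -1],
  [-0.0005, -0.0005, -0.025, 0, 0, -0.01, -1],
  [-0.001, -0.001, -0.04, 0, 0, -0.01, -1],
  [-0.001, -0.001, -0.055, 0, 0.001, -0.01, -1],
  [-0.001, -0.001, -0.066, 0, 0.001, -0.01, -1],
  [-0.001, -0.001, -0.07, 0, 0.001, -0.01, -1],
  [-0.001, -0.001, -0.07, 0, 0.001, -0.01, -1],
  [-0.001, -0.001, -0.07, 0, 0.001, -0.01, -1],
])

```text
time_s: 13.52
ee_pos: [0.5156, 0.0377, 0.0352]
eef_rot: [-3.141, -0.001, 2.487]
force: [0.1, -0.5, -3.2]
grip_width: 0.0492
```

```bash
python3 - <<'E'
from h import *
st(); p=wrist(); save(p,'w12.png'); np.savez('w12.npz',**{k:np.array(v) for k,v in p.items() if k!='obs'})
cv2.imwrite('pics/o12.png',grid(ortho(p,.026,.51,.04,.06,600),.51,.04,.06,.01))
cv2.imwrite('pics/o12b.png',grid(ortho(p,.032,.51,.04,.06,600),.51,.04,.06,.01))
E
```

```text
t 13.52 pos [0.5156 0.0377 0.0352] rpy [-3.1410e+00 -1.3000e-03  2.4875e+00] q [ 0.002  0.392  1.751  0.     1.    -0.915] F [ 0.1 -0.5 -3.2] M [-0.07  0.   -0.04] w 0.0492
```

View pics/o12.png

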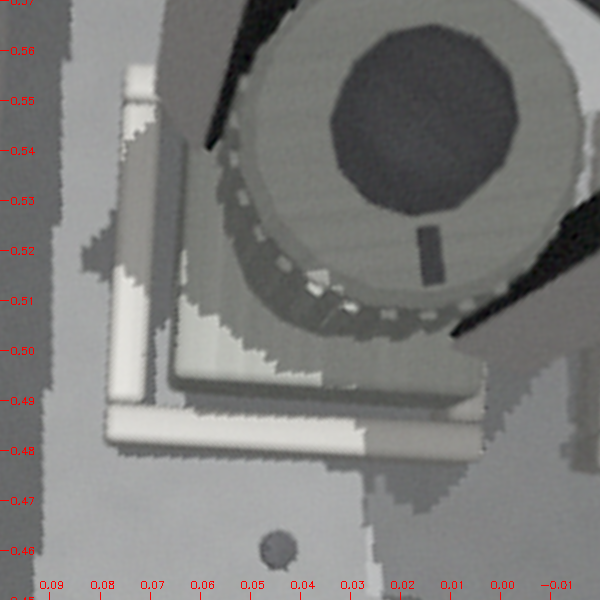

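View pics/w12.png

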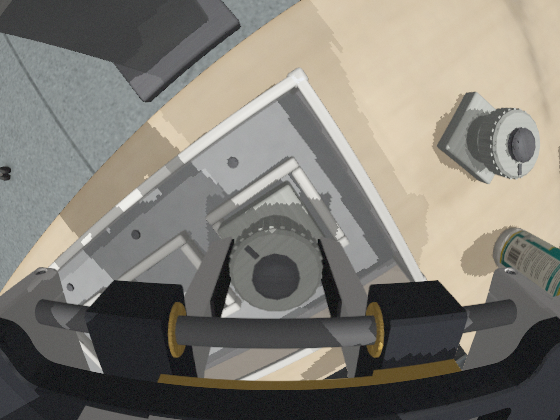

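Emit:
servo_tool([
  [0.0007, 0.0015, 0, 0, 0, 0, -1],
  [0.0007, 0.0015, 0, 0, 0, 0, -1],
  [0.0007, 0.0015, -0.004, 0, 0, 0, -1],
  [0.0007, 0.0015, -0.008, 0, 0, 0, -1],
  [0.0007, 0.0015, -0.012, 0, 0, 0, -1],
  [0.0007, 0.0015, -0.015, 0, 0, 0, -1],
  [0.0007, 0.0015, -0.0165, 0, 0, 0, -1],
  [0.0007, 0.0015, -0.0165, 0, 0, 0, -1],
])

```text
time_s: 14.23
ee_pos: [0.5162, 0.0392, 0.0186]
eef_rot: [-3.141, -0.001, 2.487]
force: [-0.9, 0.0, -3.9]
grip_width: 0.0494
```

```bash
python3 - <<'E'
from h import *
st(); p=wrist(); save(p,'w13.png'); np.savez('w13.npz',**{k:np.array(v) for k,v in p.items() if k!='obs'})
cv2.imwrite('pics/o13.png',grid(ortho(p,.026,.51,.04,.06,600),.51,.04,.06,.01))
E
```

```text
t 14.23 pos [0.5162 0.0392 0.0186] rpy [-3.1409e+00 -1.5000e-03  2.4874e+00] q [ 0.005  0.419  1.759  0.     0.965 -0.912] F [-0.9  0.  -3.9] M [-0.07  0.04  0.01] w 0.0494
```

View pics/o13.png

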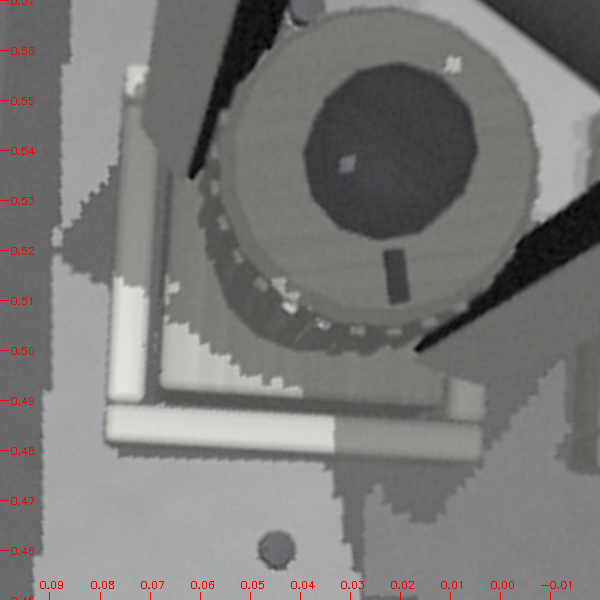

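Emit:
servo_tool([
  [0, 0, -0.002, 0, 0, 0, -1],
  [0, 0, -0.004, 0, 0, 0, -1],
  [0, 0, -0.0045, 0, 0, 0, -1],
  [0, 0, -0.0045, 0, 0, 0, -1],
  [0, 0, -0.0045, 0, 0, -0.05, -1],
  [0, 0, -0.0047, 0, 0, -0.15, -1],
  [0, 0, -0.0048, 0, 0, -0.25, -1],
  [0, 0, -0.0048, 0, 0, -0.3, -1],
])

```text
time_s: 14.95
ee_pos: [0.5168, 0.0393, 0.0145]
eef_rot: [3.141, -0.001, 2.182]
force: [0.4, 0.3, 1.9]
grip_width: 0.0496
```

```bash
python3 - <<'E'
from h import *
st(); p=wrist(); save(p,'w14.png')
cv2.imwrite('pics/o14.png',grid(ortho(p,.026,.51,.04,.06,600),.51,.04,.06,.01))
E
```

```text
t 14.95 pos [0.5168 0.0393 0.0145] rpy [ 3.1410e+00 -7.0000e-04  2.1818e+00] q [ 5.000e-03  4.260e-01  1.761e+00  1.000e-03  9.550e-01 -6.070e-01] F [0.4 0.3 1.9] M [ 0.05 -0.01  0.06] w 0.0496
```

View pics/o14.png

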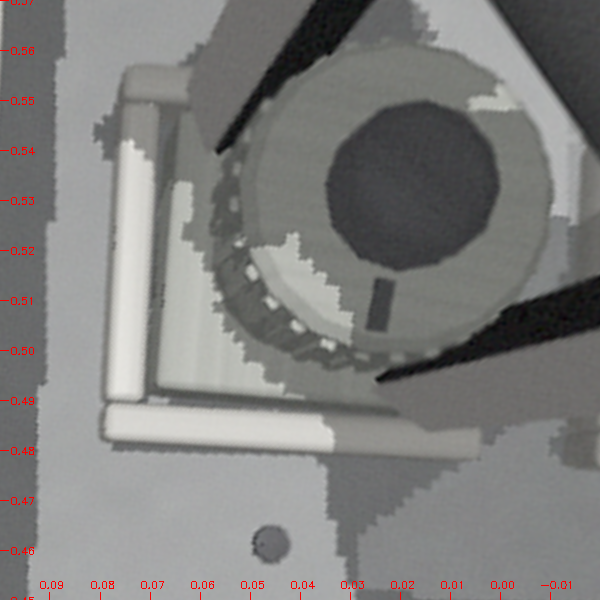

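Emit:
servo_tool([
  [0, 0, -0.0001, 0, 0, -0.12, -1],
  [0, 0, -0.0002, 0, 0, -0.24, -1],
  [0, 0, -0.0003, 0, 0, -0.36, -1],
  [0, 0, -0.0004, 0, 0, -0.48, -1],
  [0, 0, -0.0005, 0, 0, -0.6, -1],
  [0, 0, -0.0006, 0, 0, -0.72, -1],
  [0, 0, -0.0007, 0, 0, -0.84, -1],
  [0, 0, -0.0008, 0, 0, -0.96, -1],
])

```text
time_s: 15.67
ee_pos: [0.5175, 0.0392, 0.0139]
eef_rot: [3.139, -0.001, 1.216]
force: [2.4, -0.7, -2.1]
grip_width: 0.0495
```

Emit:
servo_tool([
  [0, 0, -0.0001, 0, 0, -0.12, -1],
  [0, 0, -0.0002, 0, 0, -0.24, -1],
  [0, 0, -0.0003, 0, 0, -0.36, -1],
  [0, 0, -0.0004, 0, 0, -0.48, -1],
  [0, 0, -0.0005, 0, 0, -0.6, -1],
  [0, 0, -0.0006, 0, 0, -0.72, -1],
  [0, 0, -0.0007, 0, 0, -0.84, -1],
  [0, 0, -0.0008, 0, 0, -0.96, -1],
])

```text
time_s: 16.33
ee_pos: [0.518, 0.0388, 0.0133]
eef_rot: [3.139, -0.002, 0.252]
force: [1.8, -4.1, -1.9]
grip_width: 0.0491
```

```bash
python3 - <<'E'
from h import *
st(); p=wrist(); save(p,'w15.png')
E
```

```text
t 16.33 pos [0.518  0.0388 0.0133] rpy [ 3.1385e+00 -2.1000e-03  2.5230e-01] q [ 0.006  0.428  1.76  -0.003  0.95   1.326] F [ 1.8 -4.1 -1.9] M [-0.67 -0.23  0.05] w 0.0491
```

View pics/w15.png

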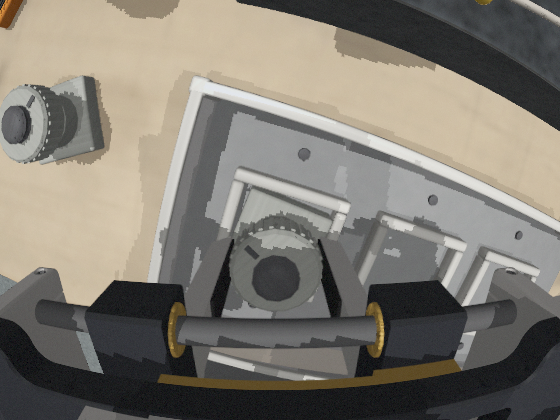

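Emit:
servo_tool([
  [0, 0, -0.0003, 0.001, 0, -0.12, -1],
  [0, 0, -0.0004, 0.001, 0, -0.24, -1],
  [0, 0, -0.0005, 0.001, 0, -0.36, -1],
  [0, 0, -0.0006, 0.001, 0, -0.48, -1],
  [0, 0, -0.0007, 0.001, 0, -0.6, -1],
  [0, 0, -0.0008, 0.001, 0, -0.72, -1],
  [0, 0, -0.0009, 0.001, 0, -0.84, -1],
  [0, 0, -0.001, 0.001, 0, -0.96, -1],
])

```text
time_s: 17.05
ee_pos: [0.5181, 0.0384, 0.0124]
eef_rot: [3.139, -0.003, -0.718]
force: [-0.3, -3.3, -0.6]
grip_width: 0.0488
```

Emit:
servo_tool([
  [0, 0, 0, 0, 0, 0, 0.35],
  [0, 0, 0, 0, 0, 0, 0.35],
  [0, 0, 0, 0, 0, 0, 0.35],
  [0, 0, 0, 0, 0, 0.1, 0.35],
  [0, 0, 0, 0, 0, 0.2, 0.35],
  [0, 0, 0, 0, 0, 0.32, 0.35],
  [0, 0, 0, 0, 0, 0.44, 0.35],
  [0, 0, 0, 0, 0, 0.56, 0.35],
])

```text
time_s: 17.72
ee_pos: [0.5182, 0.0386, 0.0125]
eef_rot: [3.139, -0.003, -0.148]
force: [-0.3, 0.2, -0.4]
grip_width: 0.0637
```

```bash
python3 - <<'E'
from h import *
st(); p=wrist(); save(p,'w16.png');
cv2.imwrite('pics/o16.png',grid(ortho(p,.083,.51,.04,.06,600),.51,.04,.06,.01))
E
```

```text
t 17.72 pos [0.5182 0.0386 0.0125] rpy [ 3.1394e+00 -2.7000e-03 -1.4770e-01] q [ 0.005  0.43   1.76  -0.003  0.949  1.726] F [-0.3  0.2 -0.4] M [ 0.03  0.18 -0.01] w 0.0637
```

View pics/o16.png

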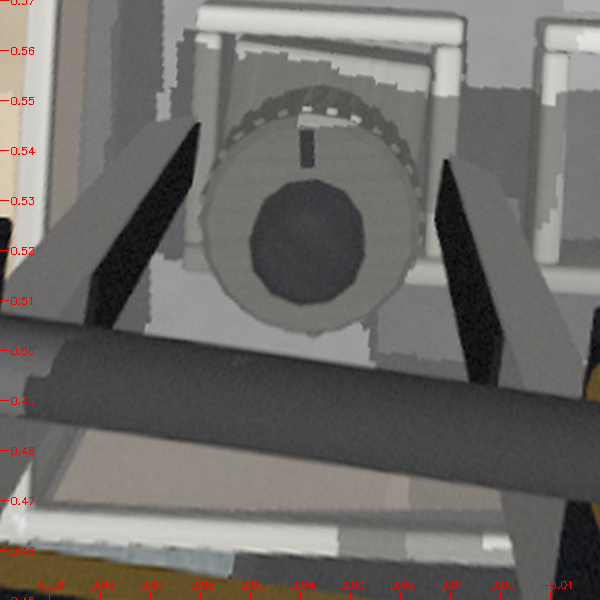

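Emit:
servo_tool([
  [0, 0, 0, 0, 0, 0.12, 0.35],
  [0, 0, 0, 0, 0, 0.24, 0.35],
  [0, 0, 0, 0, 0, 0.36, 0.35],
  [0, 0, 0, 0, 0, 0.48, 0.35],
  [0, 0, 0, 0, 0, 0.6, 0.35],
  [0, 0, 0, 0, 0, 0.72, 0.35],
  [0, 0, 0, 0, 0, 0.84, 0.35],
  [0, 0, 0, 0, 0, 0.96, 0.35],
])

```text
time_s: 18.43
ee_pos: [0.5182, 0.0387, 0.0126]
eef_rot: [3.139, -0.003, 0.828]
force: [0.1, 0.4, -0.2]
grip_width: 0.0635
```

Emit:
servo_tool([
  [0, 0, 0, 0, 0, 0.12, 0.35],
  [0, 0, 0, 0, 0, 0.24, 0.35],
  [0, 0, 0, 0, 0, 0.36, 0.35],
  [0, 0, 0, 0, 0, 0.48, 0.35],
  [0, 0, 0, 0, 0, 0.6, 0.35],
  [0, 0, 0, 0, 0, 0.72, 0.35],
  [0, 0, 0, 0, 0, 0.84, 0.35],
  [0, 0, 0, 0, 0, 0.96, 0.35],
])

```text
time_s: 19.1
ee_pos: [0.5183, 0.0388, 0.0126]
eef_rot: [3.139, -0.003, 1.794]
force: [0.4, 0.3, -0.3]
grip_width: 0.0635
```

Emit:
servo_tool([
  [0, 0, 0, 0, 0, 0.12, 0.35],
  [0, 0, 0, 0, 0, 0.24, 0.35],
  [0, 0, 0, 0, 0, 0.36, 0.35],
  [0, 0, 0, 0, 0, 0.48, 0.35],
  [0, 0, 0, 0, 0, 0.6, 0.35],
  [0, 0, 0, 0, 0, 0.72, 0.35],
  [0, 0, 0, 0, 0, 0.84, 0.35],
  [0, 0, 0, 0, 0, 0.96, 0.35],
])

```text
time_s: 19.77
ee_pos: [0.5183, 0.0389, 0.0127]
eef_rot: [3.139, -0.003, 2.761]
force: [0.1, 0.2, 0.1]
grip_width: 0.0635
```

```bash
python3 - <<'E'
from h import *
st(); p=wrist(); save(p,'w17.png')
E
```

```text
t 19.77 pos [0.5183 0.0389 0.0127] rpy [ 3.1390e+00 -2.9000e-03  2.7607e+00] q [ 0.002  0.432  1.756  0.004  0.955 -1.19 ] F [0.1 0.2 0.1] M [-0.   -0.01  0.06] w 0.0635
```

View pics/w17.png

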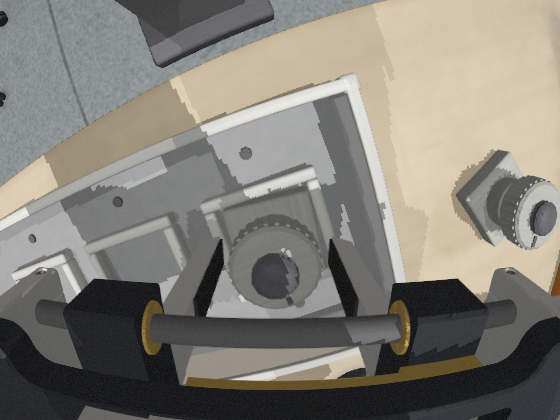

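Emit:
servo_tool([
  [0, 0, 0, 0, 0, 0.12, 0.35],
  [0, 0, 0, 0, 0, 0.24, 0.35],
  [0, 0, 0, 0, 0, 0.36, 0.35],
  [0, 0, 0, 0, 0, 0.48, 0.35],
  [0, 0, 0, 0, 0, 0.6, 0.35],
  [0, 0, 0, 0, 0, 0.72, 0.35],
  [0, 0, 0, 0, 0, 0.84, 0.35],
  [0, 0, 0, 0, 0, 0.96, -1],
])

```text
time_s: 20.48
ee_pos: [0.5184, 0.039, 0.0128]
eef_rot: [3.139, -0.003, -2.55]
force: [0.0, -0.7, 0.1]
grip_width: 0.0599
```

Emit:
servo_tool([
  [0, 0, 0, 0, 0, 0, -1],
  [0, 0, 0, 0, 0, 0, -1],
  [0, 0, 0, 0, 0, 0, -1],
  [0, 0, 0, 0, 0, 0, -1],
  [0, 0, -0.0001, 0, 0, -0.12, -1],
  [0, 0, -0.0002, 0, 0, -0.24, -1],
  [0, 0, -0.0003, 0, 0, -0.36, -1],
  [0, 0, -0.0004, 0, 0, -0.48, -1],
], newtons=45)

```text
time_s: 21.15
ee_pos: [0.5185, 0.0388, 0.0124]
eef_rot: [3.139, -0.002, -3.039]
force: [1.5, -1.8, 0.3]
grip_width: 0.0492
```

Emit:
servo_tool([
  [0, 0, -0.0001, 0, 0, -0.12, -1],
  [0, 0, -0.0002, 0, 0, -0.24, -1],
  [0, 0, -0.0003, 0, 0, -0.36, -1],
  [0, 0, -0.0004, 0, 0, -0.48, -1],
  [0, 0, -0.0005, 0, 0, -0.6, -1],
  [0, 0, -0.0006, 0, 0, -0.72, -1],
  [0, 0, -0.0007, 0, 0, -0.84, -1],
  [0, 0, -0.0008, 0, 0, -0.96, -1],
])

```text
time_s: 21.82
ee_pos: [0.5184, 0.0382, 0.0117]
eef_rot: [3.14, -0.002, 2.276]
force: [-1.8, -4.0, 2.2]
grip_width: 0.0495
```

Emit:
servo_tool([
  [0, 0, -0.0001, 0, 0, -0.12, -1],
  [0, 0, -0.0002, 0, 0, -0.24, -1],
  [0, 0, -0.0003, 0, 0, -0.36, -1],
  [0, 0, -0.0004, 0, 0, -0.48, -1],
  [0, 0, -0.0005, 0, 0, -0.6, -1],
  [0, 0, -0.0006, 0, 0, -0.72, -1],
  [0, 0, -0.0007, 0, 0, -0.84, -1],
  [0, 0, -0.0008, 0, 0, -0.96, -1],
])

```text
time_s: 22.48
ee_pos: [0.5177, 0.0377, 0.0108]
eef_rot: [-3.142, -0.001, 1.307]
force: [-5.0, -3.0, 3.9]
grip_width: 0.0494
```

```bash
python3 - <<'E'
from h import *
st()
E
```

```text
t 22.48 pos [0.5177 0.0377 0.0108] rpy [-3.1415e+00 -8.0000e-04  1.3075e+00] q [2.00e-03 4.33e-01 1.76e+00 1.00e-03 9.48e-01 2.65e-01] F [-5.  -3.   3.9] M [-0.62  1.11  0.02] w 0.0494
```

Emit:
servo_tool([
  [-0.0005, -0.0003, 0.0001, 0, 0, -0.12, -1],
  [-0.0005, -0.0003, 0, 0, 0, -0.24, -1],
  [-0.0005, -0.0003, -0.0001, 0, 0, -0.36, -1],
  [-0.0005, -0.0003, -0.0002, 0, 0, -0.48, -1],
  [-0.0005, -0.0003, -0.0003, 0, 0, -0.6, -1],
  [-0.0005, -0.0003, -0.0003, 0, 0, -0.72, -1],
  [-0.0005, -0.0003, -0.0004, 0, 0, -0.84, -1],
  [-0.0005, -0.0003, -0.0005, 0, 0, -0.96, -1],
])

```text
time_s: 23.15
ee_pos: [0.5169, 0.0377, 0.0102]
eef_rot: [-3.141, -0.0, 0.339]
force: [-1.9, 2.0, 0.2]
grip_width: 0.0495
```

```bash
python3 - <<'E'
from h import *
st(); p=wrist(); save(p,'w18.png')
E
```

```text
t 23.15 pos [0.5169 0.0377 0.0102] rpy [-3.1409e+00 -3.0000e-04  3.3900e-01] q [2.000e-03 4.330e-01 1.763e+00 1.000e-03 9.460e-01 1.233e+00] F [-1.9  2.   0.2] M [0.53 0.42 0.01] w 0.0495
```

View pics/w18.png

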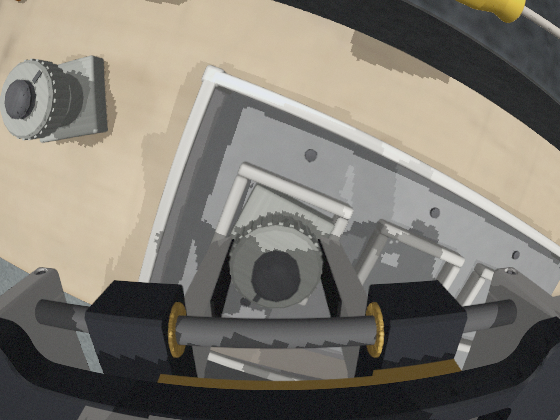

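Emit:
servo_tool([
  [-0.0002, 0.0002, -0.0001, 0, 0, -0.12, -1],
  [-0.0002, 0.0002, -0.0002, 0, 0, -0.24, -1],
  [-0.0002, 0.0002, -0.0003, 0, 0, -0.36, -1],
  [-0.0002, 0.0002, -0.0004, 0, 0, -0.48, -1],
  [-0.0002, 0.0002, -0.0005, 0, 0, -0.6, -1],
  [-0.0002, 0.0002, -0.0006, 0, 0, -0.72, -1],
  [-0.0002, 0.0002, -0.0007, 0, 0, -0.84, -1],
  [-0.0002, 0.0002, -0.0008, 0, 0, -0.96, -1],
])

```text
time_s: 23.87
ee_pos: [0.5169, 0.0384, 0.0095]
eef_rot: [-3.14, -0.0, -0.635]
force: [1.4, 4.7, 0.7]
grip_width: 0.0491
```

```bash
python3 - <<'E'
from h import *
st(); p=wrist(); save(p,'w19.png')
E
```

```text
t 23.87 pos [0.5169 0.0384 0.0095] rpy [-3.14e+00 -3.00e-04 -6.35e-01] q [3.000e-03 4.330e-01 1.764e+00 1.000e-03 9.430e-01 2.208e+00] F [1.4 4.7 0.7] M [0.89 0.03 0.08] w 0.0491
```

View pics/w19.png

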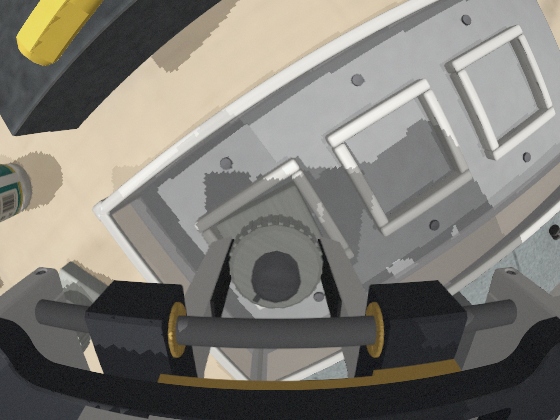

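Emit:
servo_tool([
  [0, 0, 0, 0, 0, 0, 0.35],
  [0, 0, 0, 0, 0, 0, 0.35],
  [0, 0, 0, 0, 0, 0, 0.35],
  [0, 0, 0, 0, 0, 0.1, 0.35],
  [0, 0, 0, 0, 0, 0.2, 0.35],
  [0, 0, 0, 0, 0, 0.32, 0.35],
  [0, 0, 0, 0, 0, 0.44, 0.35],
  [0, 0, 0, 0, 0, 0.56, 0.35],
])

```text
time_s: 24.58
ee_pos: [0.5169, 0.0381, 0.0095]
eef_rot: [-3.14, -0.0, -0.076]
force: [-0.5, 0.3, 0.0]
grip_width: 0.0634
```

Emit:
servo_tool([
  [0, 0, 0, 0, 0, 0.12, 0.35],
  [0, 0, 0, 0, 0, 0.24, 0.35],
  [0, 0, 0, 0, 0, 0.36, 0.35],
  [0, 0, 0, 0, 0, 0.48, 0.35],
  [0, 0, 0, 0, 0, 0.6, 0.35],
  [0, 0, 0, 0, 0, 0.72, 0.35],
  [0, 0, 0, 0, 0, 0.84, 0.35],
  [0, 0, 0, 0, 0, 0.96, 0.35],
])

```text
time_s: 25.25
ee_pos: [0.517, 0.0379, 0.0095]
eef_rot: [-3.14, -0.0, 0.893]
force: [0.5, 0.4, 0.9]
grip_width: 0.0633
```

Emit:
servo_tool([
  [0, 0, 0, 0, 0, 0, -1],
  [0, 0, 0, 0, 0, 0, -1],
  [0, 0, 0, 0, 0, 0, -1],
  [0, 0, 0, 0, 0, 0, -1],
  [0, 0, -0.0001, 0, 0, -0.12, -1],
  [0, 0, -0.0002, 0, 0, -0.24, -1],
  [0, 0, -0.0003, 0, 0, -0.36, -1],
  [0, 0, -0.0004, 0, 0, -0.48, -1],
], newtons=50)

```text
time_s: 25.92
ee_pos: [0.5171, 0.0379, 0.0096]
eef_rot: [-3.141, -0.0, 0.406]
force: [-2.7, 0.0, 6.1]
grip_width: 0.0491
```

```bash
python3 - <<'E'
from h import *
st()
E
```

```text
t 25.92 pos [0.5171 0.0379 0.0096] rpy [-3.1406e+00 -5.0000e-04  4.0570e-01] q [2.000e-03 4.340e-01 1.762e+00 1.000e-03 9.450e-01 1.166e+00] F [-2.7  0.   6.1] M [-0.07  0.54  0.03] w 0.0491
```

Emit:
servo_tool([
  [0, 0, 0, 0, 0, -0.06, -1],
  [0, 0, 0, 0, 0, -0.12, -1],
  [0, 0, -0.0001, 0, 0, -0.18, -1],
  [0, 0, -0.0001, 0, 0, -0.24, -1],
  [0, 0, -0.0002, 0, 0, -0.3, -1],
  [0, 0, -0.0002, 0, 0, -0.36, -1],
  [0, 0, -0.0003, 0, 0, -0.42, -1],
  [0, 0, -0.0003, 0, 0, -0.48, -1],
])

```text
time_s: 26.58
ee_pos: [0.5176, 0.0382, 0.0098]
eef_rot: [-3.141, -0.002, -0.077]
force: [10.3, 1.8, 4.3]
grip_width: 0.0491
```

```bash
python3 - <<'E'
from h import *
st()
E
```

```text
t 26.58 pos [0.5176 0.0382 0.0098] rpy [-3.1407e+00 -1.8000e-03 -7.6900e-02] q [3.000e-03 4.340e-01 1.762e+00 1.000e-03 9.440e-01 1.650e+00] F [10.3  1.8  4.3] M [ 0.26 -1.7   1.16] w 0.0491
```

Emit:
servo_tool([
  [0, 0, 0, 0, 0, 0, 0.6],
  [0, 0, 0, 0, 0, 0, 0.6],
  [0, 0, 0, 0, 0, 0, 0.6],
  [0, 0, 0, 0, 0, 0, 0.6],
  [0, 0, 0.01, 0, 0, 0, 0.6],
  [0, 0, 0.04, 0, 0, 0, 0.6],
  [0, 0, 0.07, 0, 0, 0, 1],
  [0, 0, 0.11, 0, 0, 0, 1],
])

```text
time_s: 27.25
ee_pos: [0.5164, 0.0381, 0.1202]
eef_rot: [-3.141, 0.001, -0.077]
force: [0.4, -0.2, -0.6]
grip_width: 0.0851
```

```bash
python3 - <<'E'
from h import *
st(); p=wrist(); save(p,'w20.png'); cv2.imwrite('pics/o20.png',grid(ortho(p,.026,.51,.04,.1,600),.51,.04,.1,.02))
for q in cams.place_of(p,'bolt_1_mid'): c,r=q['at'][0]*560,q['at'][1]*420; print(q['p'],w_at(p,c,r,.045),w_at(p,c,r,.057))
E
```

```text
t 27.25 pos [0.5164 0.0381 0.1202] rpy [-3.141e+00  1.300e-03 -7.660e-02] q [3.000e-03 2.820e-01 1.677e+00 1.000e-03 1.184e+00 1.650e+00] F [ 0.4 -0.2 -0.6] M [ 0.01  0.14 -0.04] w 0.0851
0.89 [0.51433948 0.0390496  0.045     ] [0.51768313 0.03876446 0.057     ]
0.38 [ 0.51540442 -0.14153911  0.045     ] [ 0.51870303 -0.13418829  0.057     ]
```

View pics/w20.png

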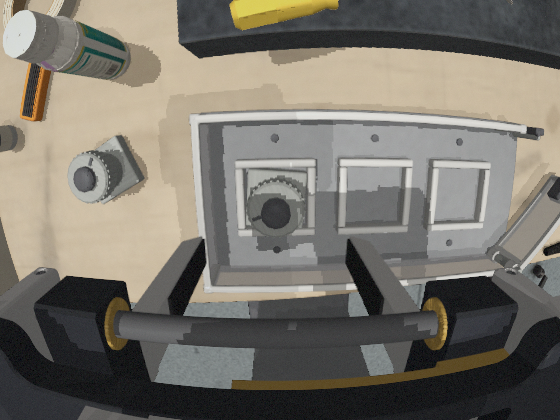

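View pics/o20.png

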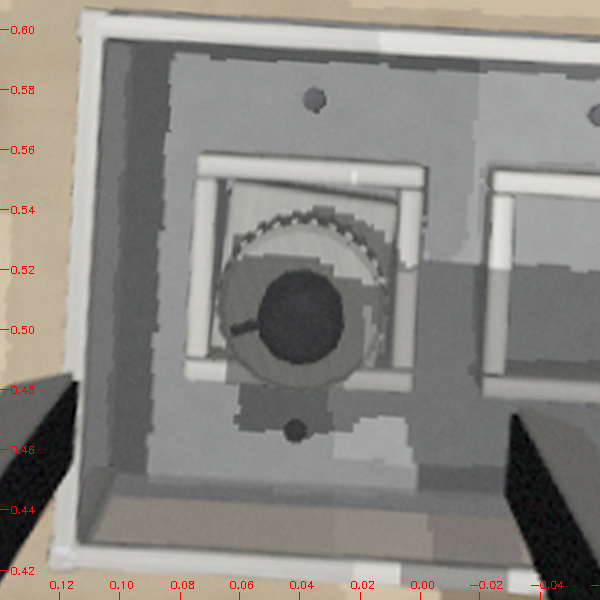

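Emit:
servo_tool([
  [0, 0, 0.01, 0, 0, 0.12, 1],
  [0, 0, 0.02, 0, 0, 0.24, 1],
  [0, 0, 0.03, 0, 0, 0.36, 1],
  [0, 0, 0.04, 0, 0, 0.48, 1],
  [0, 0, 0.05, 0, 0, 0.6, 1],
  [0, 0, 0.06, 0, 0, 0.72, 1],
  [0, 0, 0.06, 0, 0, 0.84, 1],
  [0, 0, 0.06, 0, 0, 0.96, 1],
])

```text
time_s: 28.02
ee_pos: [0.5204, 0.0381, 0.1869]
eef_rot: [-3.141, -0.012, 0.89]
force: [0.2, -0.4, -0.5]
grip_width: 0.0937
```

Emit:
servo_tool([
  [0, 0, 0, 0, 0, 0.12, 1],
  [0, 0, 0, 0, 0, 0.24, 1],
  [0, 0, 0, 0, 0, 0.36, 1],
  [0, 0, 0, 0, 0, 0.48, 1],
  [0, 0, 0, 0, 0, 0.6, 1],
  [0, 0, 0, 0, 0, 0.72, 1],
  [0, 0, 0, 0, 0, 0.84, 1],
  [0, 0, 0, 0, 0, 0.96, 1],
])

```text
time_s: 28.68
ee_pos: [0.5202, 0.0381, 0.187]
eef_rot: [-3.14, -0.012, 1.856]
force: [-0.3, -0.2, -1.3]
grip_width: 0.0939
```

Emit:
servo_tool([
  [0, 0.01, 0, 0, 0, 0.12, 1],
  [0, 0.02, 0, 0, 0, 0.24, 1],
  [0, 0.03, 0, 0, 0, 0.36, 1],
  [0, 0.04, 0, 0, 0, 0.48, 1],
  [0, 0.05, 0, 0, 0, 0.6, 1],
  [0, 0.06, 0, 0, 0, 0.72, 1],
  [0, 0.07, 0, 0, 0, 0.84, 1],
  [0, 0.08, 0, 0, 0, 0.96, 1],
])

```text
time_s: 29.35
ee_pos: [0.52, 0.1185, 0.1871]
eef_rot: [-3.14, -0.012, 2.822]
force: [0.4, -0.4, 0.5]
grip_width: 0.0936
```

```bash
python3 - <<'E'
from h import *
st(); need([.559,.2154,.14],3.84); p=wrist(); save(p,'w21.png'); np.savez('w21.npz',**{k:np.array(v) for k,v in p.items() if k!='obs'})
cv2.imwrite('pics/o21.png',grid(ortho(p,.018,.55,.21,.08,600),.55,.21,.08,.02))
cv2.imwrite('pics/o21b.png',grid(ortho(p,.071,.55,.21,.08,600),.55,.21,.08,.02))
E
```

```text
t 29.35 pos [0.52   0.1185 0.1871] rpy [-3.1404 -0.0123  2.8221] q [ 0.153  0.261  1.542  0.005  1.35  -1.099] F [ 0.4 -0.4  0.5] M [-0.03  0.02 -0.01] w 0.0936
need d [ 0.039   0.0969 -0.0471] rot [ 0.0037 -0.0123  1.0179]
```

View pics/o21.png

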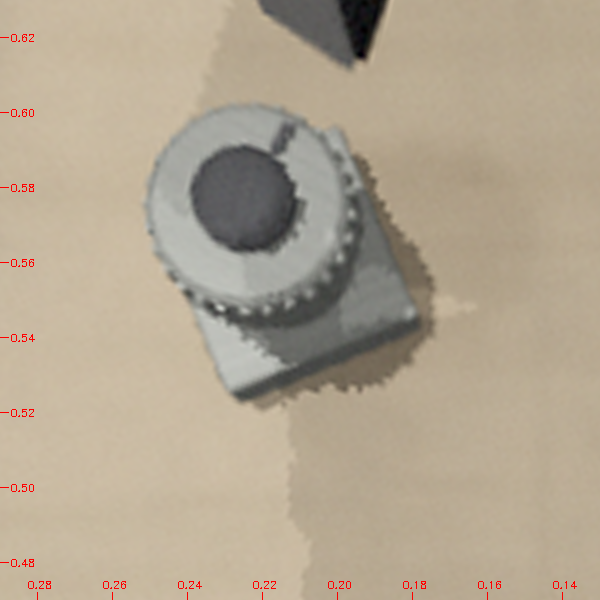

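View pics/o21b.png

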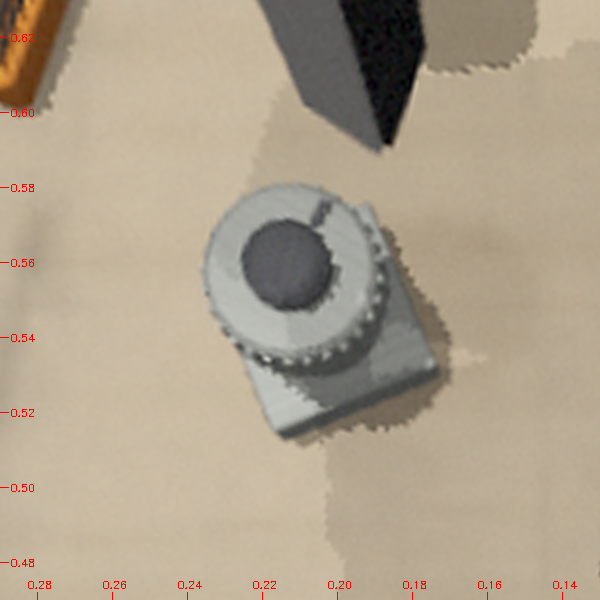

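Emit:
servo_tool([
  [0.005, 0.012, 0, 0, -0.003, 0.125, 1],
  [0.01, 0.024, -0.005, 0.001, -0.005, 0.25, 1],
  [0.015, 0.036, -0.01, 0.001, -0.008, 0.375, 1],
  [0.02, 0.048, -0.015, 0.002, -0.01, 0.5, 1],
  [0.025, 0.06, -0.02, 0.003, -0.012, 0.625, 1],
  [0.03, 0.072, -0.025, 0.004, -0.012, 0.75, 1],
  [0.035, 0.084, -0.03, 0.004, -0.012, 0.87, 1],
  [0.0395, 0.0957, -0.04, 0.004, -0.012, 0.99, 1],
])

```text
time_s: 30.07
ee_pos: [0.56, 0.2159, 0.1476]
eef_rot: [3.141, 0.001, -2.464]
force: [0.5, -0.0, 0.7]
grip_width: 0.0937
```

```bash
python3 - <<'E'
from h import *
st(); need([.5595,.2142,.002],3.84); p=wrist(); save(p,'w22.png'); np.savez('w22.npz',**{k:np.array(v) for k,v in p.items() if k!='obs'})
cv2.imwrite('pics/o22.png',grid(ortho(p,.071,.55,.21,.08,600),.55,.21,.08,.02))
E
```

```text
t 30.07 pos [0.56   0.2159 0.1476] rpy [ 3.1413e+00  7.0000e-04 -2.4642e+00] q [ 3.070e-01  4.330e-01  1.405e+00  1.000e-03  1.303e+00 -1.942e+00] F [ 0.5 -0.   0.7] M [0.06 0.03 0.03] w 0.0937
need d [-0.0005 -0.0017 -0.1456] rot [-0.0007  0.0004  0.021 ]
```

View pics/w22.png

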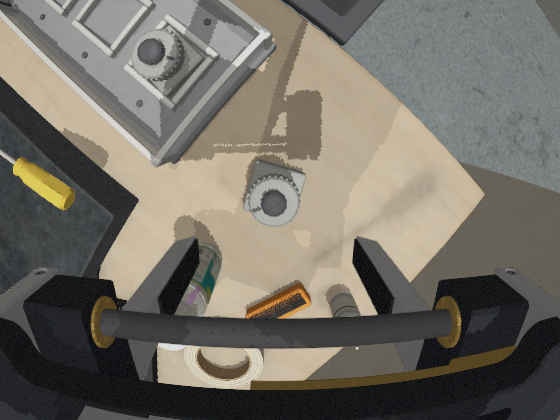

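View pics/o22.png

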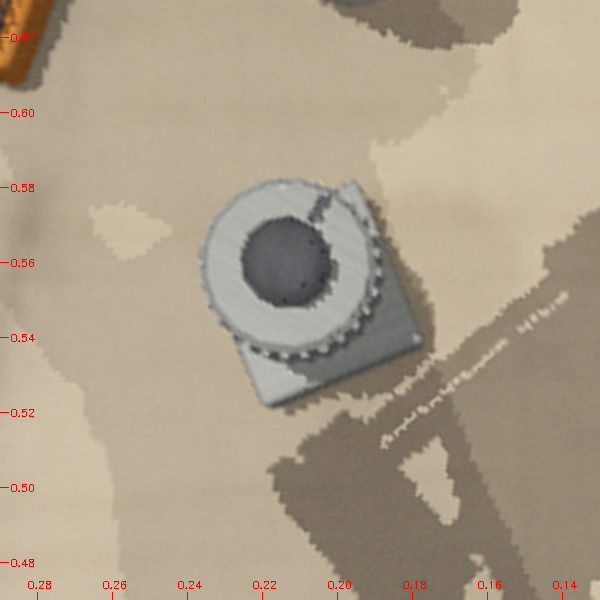

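Emit:
servo_tool([
  [0, -0.0015, -0.02, 0, 0, 0.02, 1],
  [0, -0.0018, -0.04, 0, 0, 0.02, 1],
  [0, -0.0018, -0.06, 0, 0, 0.02, 1],
  [0, -0.0018, -0.08, 0, 0, 0.02, 1],
  [0, -0.0018, -0.095, 0, 0, 0.02, 1],
  [0, -0.0018, -0.105, 0, 0, 0.02, 1],
  [0, -0.0018, -0.11, 0, 0, 0.02, 1],
  [0, -0.0018, -0.11, 0, 0, 0.02, 1],
])

```text
time_s: 30.78
ee_pos: [0.559, 0.215, 0.0343]
eef_rot: [3.139, -0.003, -2.436]
force: [-0.5, 0.3, -0.5]
grip_width: 0.0941
```

```bash
python3 - <<'E'
from h import *
st(); need([.5597,.2140,.0025],3.84); p=wrist(); save(p,'w23.png')
E
```

```text
t 30.78 pos [0.559  0.215  0.0343] rpy [ 3.1394e+00 -3.1000e-03 -2.4362e+00] q [ 3.060e-01  5.540e-01  1.506e+00  1.000e-03  1.085e+00 -1.971e+00] F [-0.5  0.3 -0.5] M [ 0.08 -0.01  0.01] w 0.0941
need d [ 0.0007 -0.001  -0.0318] rot [ 0.0003 -0.0038 -0.007 ]
```

View pics/w23.png

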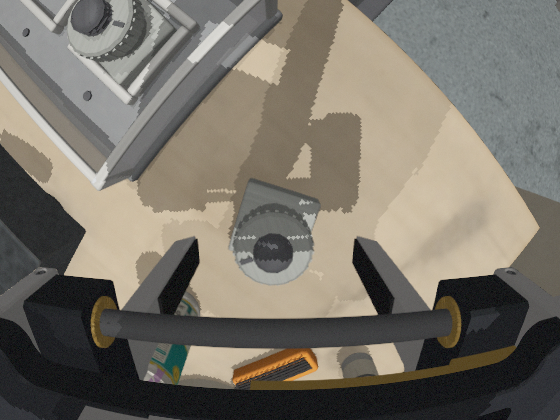

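Emit:
servo_tool([
  [0.0007, -0.001, -0.004, 0, -0.003, -0.007, 1],
  [0.0007, -0.001, -0.009, 0, -0.004, -0.007, 1],
  [0.0007, -0.001, -0.014, 0, -0.004, -0.007, 1],
  [0.0007, -0.001, -0.019, 0, -0.004, -0.007, 1],
  [0.0007, -0.001, -0.024, 0, -0.004, -0.007, 1],
  [0.0007, -0.001, -0.029, 0, -0.004, -0.007, 1],
  [0.0007, -0.001, -0.0318, 0, -0.004, -0.007, 1],
  [0.0007, -0.001, -0.0318, 0, -0.004, -0.007, 0.5],
])

```text
time_s: 31.5
ee_pos: [0.5598, 0.2141, 0.0026]
eef_rot: [-3.141, 0.0, -2.443]
force: [0.9, -1.0, 0.0]
grip_width: 0.0902
```

Emit:
servo_tool([
  [0, 0, 0, 0, 0, 0, -1],
  [0, 0, 0, 0, 0, 0, -1],
  [0, 0, 0, 0, 0, 0, -1],
  [0, 0, 0, 0, 0, 0, -1],
  [0, 0, 0, 0, 0, 0, -1],
  [0, 0, 0, 0, 0, 0, -1],
  [0, 0, 0, 0, 0, 0, -1],
  [0, 0, 0, 0, 0, 0, -1],
], newtons=40)

```text
time_s: 32.17
ee_pos: [0.56, 0.214, 0.0027]
eef_rot: [-3.141, 0.0, -2.443]
force: [0.0, -1.9, 0.6]
grip_width: 0.0492
```

Emit:
servo_tool([
  [0, 0, 0.003, 0, 0, 0, -1],
  [0, 0, 0.01, 0, 0, 0, -1],
  [0, 0, 0.025, 0, 0, 0, -1],
  [0, 0, 0.045, 0, 0, 0, -1],
  [0, 0, 0.065, 0, 0, 0, -1],
  [0, 0, 0.085, 0, 0, 0, -1],
  [0, 0, 0.105, 0, 0, 0, -1],
  [0, 0, 0.11, 0, 0, 0, -1],
])

```text
time_s: 32.83
ee_pos: [0.5609, 0.2144, 0.1161]
eef_rot: [-3.139, 0.004, -2.443]
force: [0.1, 1.9, -5.6]
grip_width: 0.0494
```

```bash
python3 - <<'E'
from h import *
st(); p=wrist(); save(p,'w24.png'); cv2.imwrite('pics/t24.png',tool_ortho(p,-.0153))
need([.507,-.161,.105],3.84-.452)
E
```

```text
t 32.83 pos [0.5609 0.2144 0.1161] rpy [-3.1394  0.004  -2.4426] q [ 0.304  0.459  1.442 -0.     1.235 -1.965] F [ 0.1  1.9 -5.6] M [ 0.15  0.02 -0.01] w 0.0494
need d [-0.0538 -0.3753 -0.0103] rot [ 1.000e-04  4.100e-03 -4.526e-01]
```

View pics/t24.png

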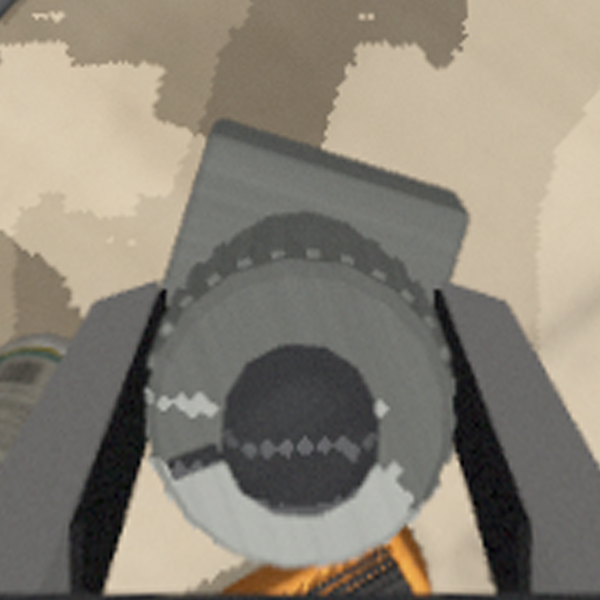

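Emit:
servo_tool([
  [-0.001, -0.01, 0, 0, 0, 0, -1],
  [-0.004, -0.03, 0, 0, 0, -0.02, -1],
  [-0.008, -0.058, 0, 0, 0, -0.06, -1],
  [-0.012, -0.088, 0, 0, 0.001, -0.12, -1],
  [-0.016, -0.118, 0, 0, 0.002, -0.18, -1],
  [-0.02, -0.148, 0, 0, 0.003, -0.24, -1],
  [-0.024, -0.175, 0, 0, 0.004, -0.3, -1],
  [-0.028, -0.2, 0, 0, 0.004, -0.35, -1],
])

```text
time_s: 33.55
ee_pos: [0.5314, 0.0123, 0.1138]
eef_rot: [3.141, -0.002, -2.796]
force: [-0.2, 0.2, -6.1]
grip_width: 0.0496
```

```bash
python3 - <<'E'
from h import *
st(); need([.507,-.161,.105],3.84-.449)
E
```

```text
t 33.55 pos [0.5314 0.0123 0.1138] rpy [ 3.1408e+00 -2.2000e-03 -2.7963e+00] q [-0.046  0.319  1.644 -0.     1.181 -1.962] F [-0.2  0.2 -6.1] M [0.02 0.02 0.  ] w 0.0496
need d [-0.0244 -0.1733 -0.0088] rot [-0.0001 -0.0023 -0.0959]
```

Emit:
servo_tool([
  [-0.004, -0.028, 0, 0, 0, -0.02, -1],
  [-0.008, -0.058, 0, 0, 0, -0.04, -1],
  [-0.012, -0.088, -0.001, 0, -0.001, -0.06, -1],
  [-0.016, -0.118, -0.003, 0, -0.002, -0.08, -1],
  [-0.021, -0.148, -0.006, 0, -0.002, -0.096, -1],
  [-0.0244, -0.168, -0.009, 0, -0.002, -0.096, -1],
  [-0.0244, -0.1733, -0.009, 0, -0.002, -0.096, -1],
  [-0.0244, -0.1733, -0.009, 0, -0.002, -0.096, -1],
])

```text
time_s: 34.22
ee_pos: [0.5059, -0.1621, 0.1035]
eef_rot: [3.14, -0.002, -2.895]
force: [1.1, -0.7, -4.6]
grip_width: 0.0492
```

```bash
python3 - <<'E'
from h import *
st(); p=wrist(); save(p,'w25.png'); np.savez('w25.npz',**{k:np.array(v) for k,v in p.items() if k!='obs'})
cv2.imwrite('pics/o25.png',grid(ortho(p,.026,.50,-.16,.08,600),.50,-.16,.08,.02))
E
```

```text
t 34.22 pos [ 0.5059 -0.1621  0.1035] rpy [ 3.1401e+00 -2.1000e-03 -2.8945e+00] q [-0.379  0.331  1.655 -0.     1.159 -2.197] F [ 1.1 -0.7 -4.6] M [-0.04 -0.04 -0.02] w 0.0492
```

View pics/w25.png

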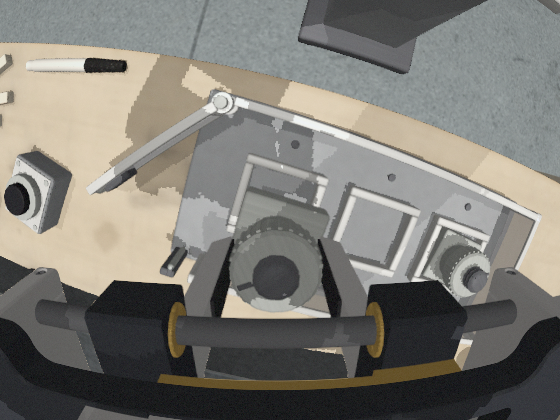

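View pics/o25.png

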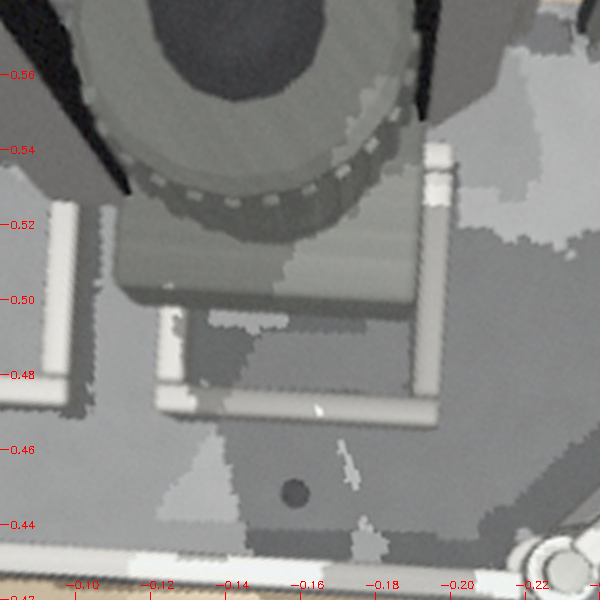

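Emit:
servo_tool([
  [0.001, 0.0008, -0.01, 0, 0, 0, -1],
  [0.001, 0.0008, -0.025, 0, 0, 0, -1],
  [0.001, 0.0008, -0.04, 0.001, 0.001, 0, -1],
  [0.001, 0.0008, -0.053, 0.001, 0.002, 0, -1],
  [0.001, 0.0008, -0.063, 0.001, 0.002, 0, -1],
  [0.001, 0.0008, -0.068, 0.001, 0.002, 0, -1],
  [0.001, 0.0008, -0.068, 0.001, 0.002, 0, -1],
  [0.001, 0.0008, -0.068, 0.001, 0.002, 0, -1],
])

```text
time_s: 34.93
ee_pos: [0.5075, -0.1599, 0.036]
eef_rot: [3.139, -0.003, -2.893]
force: [-0.1, -0.4, -5.4]
grip_width: 0.0496
```

```bash
python3 - <<'E'
from h import *
st(); p=wrist(); save(p,'w26.png'); np.savez('w26.npz',**{k:np.array(v) for k,v in p.items() if k!='obs'})
print(wpose(p)[1])
cv2.imwrite('pics/o26.png',grid(ortho(p,.026,.50,-.16,.06,600),.50,-.16,.06,.02))
E
```

```text
t 34.93 pos [ 0.5075 -0.1599  0.036 ] rpy [ 3.1388e+00 -3.1000e-03 -2.8928e+00] q [-3.740e-01  4.220e-01  1.705e+00  1.000e-03  1.019e+00 -2.194e+00] F [-0.1 -0.4 -5.4] M [ 0.06  0.03 -0.02] w 0.0496
[ 0.43464734 -0.17895499  0.24493711]
```

View pics/o26.png

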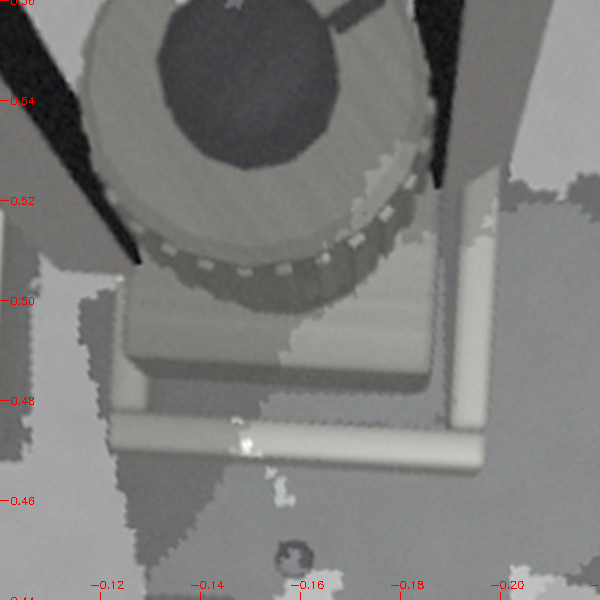

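Emit:
servo_tool([
  [-0.001, -0.001, 0, 0.001, 0.001, 0, -1],
  [-0.002, -0.002, 0, 0.001, 0.002, 0, -1],
  [-0.0032, -0.0026, 0, 0.002, 0.003, 0, -1],
  [-0.0032, -0.0026, -0.003, 0.002, 0.003, 0, -1],
  [-0.0032, -0.0026, -0.006, 0.002, 0.003, 0, -1],
  [-0.0032, -0.0026, -0.006, 0.002, 0.003, 0, -1],
  [-0.0032, -0.0026, -0.006, 0.002, 0.003, 0, -1],
  [-0.0032, -0.0026, -0.006, 0.002, 0.003, 0, -1],
])

```text
time_s: 35.65
ee_pos: [0.5046, -0.1627, 0.0304]
eef_rot: [3.137, -0.005, -2.893]
force: [0.4, -0.5, -5.7]
grip_width: 0.0499
```

```bash
python3 - <<'E'
from h import *
st(); p=wrist(); save(p,'w27.png'); np.savez('w27.npz',**{k:np.array(v) for k,v in p.items() if k!='obs'})
cv2.imwrite('pics/o27.png',grid(ortho(p,.026,.50,-.16,.06,600),.50,-.16,.06,.02))
E
```

```text
t 35.65 pos [ 0.5046 -0.1627  0.0304] rpy [ 3.1366 -0.005  -2.893 ] q [-3.820e-01  4.280e-01  1.712e+00  1.000e-03  1.009e+00 -2.202e+00] F [ 0.4 -0.5 -5.7] M [ 0.05 -0.01 -0.  ] w 0.0499
```

View pics/o27.png

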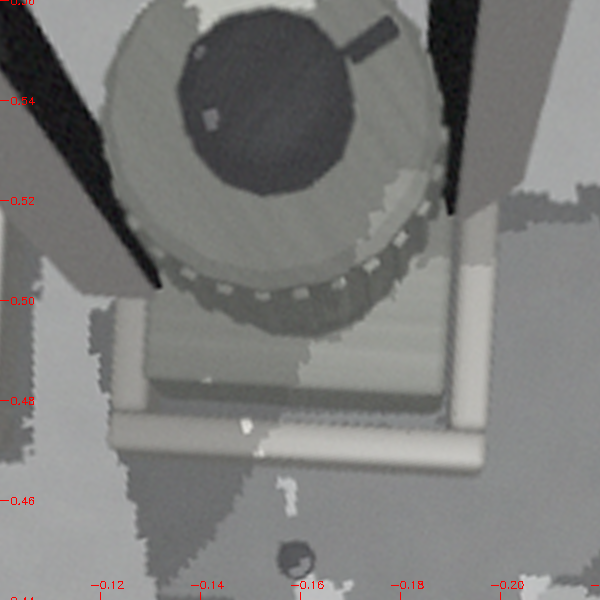

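```bash
python3 - <<'E'
from h import *
need([.5046,-.1629,.0146],-2.893)
E
```

```text
need d [-0.     -0.0002 -0.0158] rot [-0.0036 -0.0059  0.    ]
```

Emit:
servo_tool([
  [0, -0.0002, 0, -0.002, -0.003, 0, -1],
  [0, -0.0002, -0.002, -0.004, -0.006, 0, -1],
  [0, -0.0002, -0.005, -0.004, -0.006, 0, -1],
  [0, -0.0002, -0.008, -0.004, -0.006, 0, -1],
  [0, -0.0002, -0.011, -0.004, -0.006, 0, -1],
  [0, -0.0002, -0.014, -0.004, -0.006, 0, -1],
  [0, -0.0002, -0.0158, -0.004, -0.006, 0, -1],
  [0, -0.0002, -0.0158, -0.004, -0.006, 0, -1],
])

```text
time_s: 36.37
ee_pos: [0.5046, -0.1629, 0.0147]
eef_rot: [-3.141, -0.0, -2.893]
force: [-2.6, 1.0, -0.7]
grip_width: 0.0493
```

```bash
python3 - <<'E'
from h import *
st(); p=wrist(); save(p,'w28.png')
cv2.imwrite('pics/o28.png',grid(ortho(p,.026,.50,-.16,.06,600),.50,-.16,.06,.02))
E
```

```text
t 36.37 pos [ 0.5046 -0.1629  0.0147] rpy [-3.1414e+00 -3.0000e-04 -2.8931e+00] q [-0.381  0.448  1.726 -0.     0.968 -2.2  ] F [-2.6  1.  -0.7] M [ 0.3   0.51 -0.02] w 0.0493
```

View pics/o28.png

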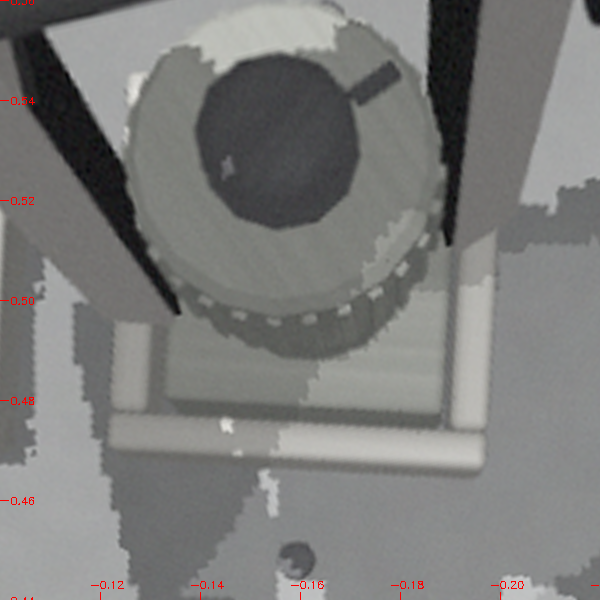

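Emit:
servo_tool([
  [0, 0, 0, 0, 0, 0, 0.35],
  [0, 0, 0, 0, 0, 0, 0.35],
  [0, 0, 0, 0, 0, 0, 0.35],
  [0.001, 0.0008, 0, 0, 0, 0, 0.35],
  [0.0026, 0.0016, 0, 0, 0, 0, 0.35],
  [0.0026, 0.0016, 0, 0, 0, 0, -1],
  [0.0026, 0.0016, 0, 0, 0, 0, -1],
  [0.0026, 0.0016, 0, 0, 0, 0, -1],
], newtons=45)

```text
time_s: 37.08
ee_pos: [0.5073, -0.1615, 0.0149]
eef_rot: [-3.141, 0.0, -2.893]
force: [1.2, 0.6, -0.4]
grip_width: 0.0495
```

Emit:
servo_tool([
  [0, 0, 0, 0, 0, 0, -1],
  [0, 0, 0, 0, 0, 0, -1],
  [0, 0, -0.0001, 0, 0, -0.12, -1],
  [0, 0, -0.0002, 0, 0, -0.24, -1],
  [0, 0, -0.0003, 0, 0, -0.36, -1],
  [0, 0, -0.0004, 0, 0, -0.48, -1],
  [0, 0, -0.0005, 0, 0, -0.6, -1],
  [0, 0, -0.0006, 0, 0, -0.72, -1],
])

```text
time_s: 37.75
ee_pos: [0.5071, -0.1619, 0.0143]
eef_rot: [-3.14, -0.0, 2.664]
force: [-1.8, -3.0, 1.0]
grip_width: 0.0494
```

```bash
python3 - <<'E'
from h import *
st(); p=wrist(); save(p,'w29.png')
E
```

```text
t 37.75 pos [ 0.5071 -0.1619  0.0143] rpy [-3.1402e+00 -2.0000e-04  2.6644e+00] q [-0.377  0.453  1.72  -0.002  0.969 -1.47 ] F [-1.8 -3.   1. ] M [-0.58  0.44  0.08] w 0.0494
```

View pics/w29.png

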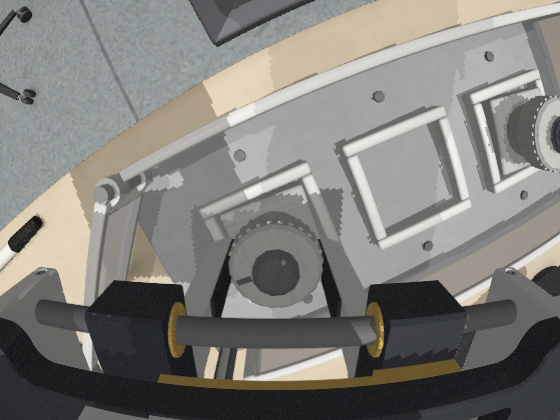

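Bolt B is seated in nest 3 and the ring is turning. I'll keep screwing.

Emit:
servo_tool([
  [0, 0, -0.0001, 0, 0, -0.12, -1],
  [0, 0, -0.0002, 0, 0, -0.24, -1],
  [0, 0, -0.0003, 0, 0, -0.36, -1],
  [0, 0, -0.0004, 0, 0, -0.48, -1],
  [0, 0, -0.0005, 0, 0, -0.6, -1],
  [0, 0, -0.0006, 0, 0, -0.72, -1],
  [0, 0, -0.0007, 0, 0, -0.84, -1],
  [0, 0, -0.0008, 0, 0, -0.96, -1],
])

```text
time_s: 38.47
ee_pos: [0.5064, -0.1622, 0.0135]
eef_rot: [-3.139, 0.0, 1.692]
force: [-6.3, -3.7, 4.6]
grip_width: 0.049
```

Emit:
servo_tool([
  [0, 0, -0.0001, 0, 0, -0.12, -1],
  [0, 0, -0.0002, 0, 0, -0.24, -1],
  [0, 0, -0.0003, 0, 0, -0.36, -1],
  [0, 0, -0.0004, 0, 0, -0.48, -1],
  [0, 0, -0.0005, 0, 0, -0.6, -1],
  [0, 0, -0.0006, 0, 0, -0.72, -1],
  [0, 0, -0.0007, 0, 0, -0.84, -1],
  [0, 0, -0.0008, 0, 0, -0.96, -1],
])

```text
time_s: 39.13
ee_pos: [0.5052, -0.1619, 0.0127]
eef_rot: [-3.136, 0.001, 0.73]
force: [-8.0, 3.5, 7.5]
grip_width: 0.0492
```

```bash
python3 - <<'E'
from h import *
st()
E
```

```text
t 39.13 pos [ 0.5052 -0.1619  0.0127] rpy [-3.1363e+00  1.5000e-03  7.2980e-01] q [-3.800e-01  4.550e-01  1.722e+00  1.000e-03  9.710e-01  4.610e-01] F [-8.   3.5  7.5] M [0.48 1.76 0.08] w 0.0492
```

Emit:
servo_tool([
  [-0.0008, 0.0004, 0.0005, 0, 0, -0.12, -1],
  [-0.001, 0.0006, 0.0004, 0, 0, -0.24, -1],
  [-0.001, 0.0007, 0.0003, 0, 0, -0.36, -1],
  [-0.001, 0.0008, 0.0002, 0, 0, -0.48, -1],
  [-0.0009, 0.0009, 0.0001, 0, 0, -0.6, -1],
  [-0.0008, 0.001, 0, 0, 0, -0.72, -1],
  [-0.0007, 0.0011, -0.0001, 0, 0, -0.84, -1],
  [-0.0006, 0.0012, -0.0002, 0, 0, -0.96, -1],
])

```text
time_s: 39.8
ee_pos: [0.5041, -0.1603, 0.0122]
eef_rot: [-3.136, 0.003, -0.233]
force: [-2.1, 1.3, -0.6]
grip_width: 0.0495
```

```bash
python3 - <<'E'
from h import *
st(); p=wrist(); save(p,'w30.png')
E
```

```text
t 39.8 pos [ 0.5041 -0.1603  0.0122] rpy [-3.1359e+00  2.9000e-03 -2.3280e-01] q [-0.38   0.451  1.728  0.006  0.966  1.42 ] F [-2.1  1.3 -0.6] M [0.16 0.54 0.02] w 0.0495
```

View pics/w30.png

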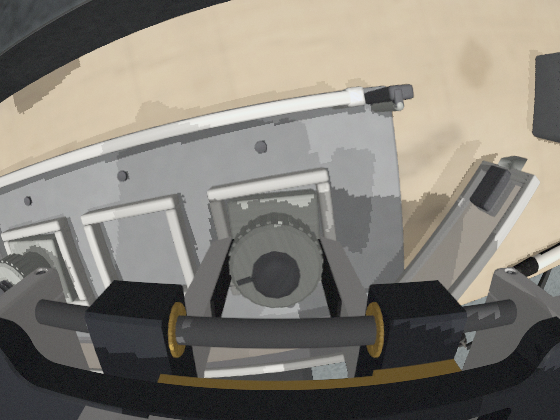

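Emit:
servo_tool([
  [-0.0003, 0.0003, -0.0001, 0, 0, -0.12, -1],
  [-0.0003, 0.0004, -0.0002, 0, 0, -0.24, -1],
  [-0.0003, 0.0005, -0.0003, 0, 0, -0.36, -1],
  [-0.0002, 0.0006, -0.0004, 0, 0, -0.48, -1],
  [-0.0001, 0.0007, -0.0005, 0, 0, -0.6, -1],
  [0, 0.0008, -0.0006, 0, 0, -0.72, -1],
  [0.0001, 0.0008, -0.0007, 0, 0, -0.84, -1],
  [0.0001, 0.0008, -0.0007, 0, 0, -0.84, -1],
])

```text
time_s: 40.52
ee_pos: [0.5048, -0.1593, 0.0117]
eef_rot: [-3.135, 0.002, -1.083]
force: [3.1, 2.7, 0.8]
grip_width: 0.0492
```

Emit:
servo_tool([
  [0, 0, 0, 0, 0, 0, 0.35],
  [0, 0, 0, 0, 0, 0, 0.35],
  [0, 0, 0, 0, 0, 0, 0.35],
  [0, 0, 0, 0, 0, 0.1, 0.35],
  [0, 0, 0, 0, 0, 0.2, 0.35],
  [0, 0, 0, 0, 0, 0.32, 0.35],
  [0, 0, 0, 0, 0, 0.44, 0.35],
  [0, 0, 0, 0, 0, 0.56, 0.35],
])

```text
time_s: 41.18
ee_pos: [0.5046, -0.1594, 0.0116]
eef_rot: [-3.135, 0.003, -0.514]
force: [-0.0, -0.5, -1.1]
grip_width: 0.0635
```

```bash
python3 - <<'E'
from h import *
st(); p=wrist(); save(p,'w31.png'); cv2.imwrite('pics/t31.png',tool_ortho(p,-.06))
need([.506,-.161,.0115],ctrl.get_obs()['eef_rot'][2])
E
```

```text
t 41.18 pos [ 0.5046 -0.1594  0.0116] rpy [-3.1348e+00  2.7000e-03 -5.1400e-01] q [-0.379  0.452  1.73   0.009  0.962  1.701] F [-0.  -0.5 -1.1] M [ 0.    0.08 -0.02] w 0.0635
need d [ 0.0014 -0.0016 -0.0001] rot [-0.0072  0.0009  0.    ]
```

View pics/t31.png

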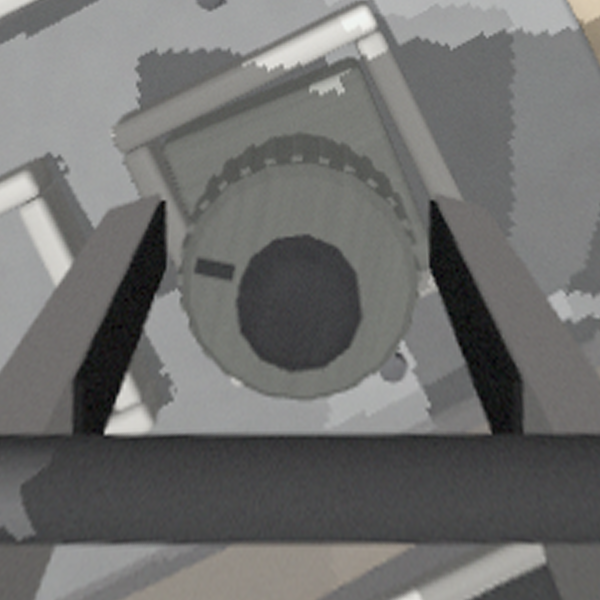

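Emit:
servo_tool([
  [0.0007, -0.0007, 0, -0.007, 0.001, 0, 0.35],
  [0.0014, -0.0012, 0, -0.007, 0.001, 0.06, 0.35],
  [0.0014, -0.0012, 0, -0.007, 0, 0.18, 0.35],
  [0.0014, -0.0012, 0, -0.007, -0.001, 0.3, 0.35],
  [0.0014, -0.0012, 0, -0.007, -0.001, 0.42, 0.35],
  [0.0014, -0.0012, 0, -0.007, -0.001, 0.54, 0.35],
  [0.0014, -0.0012, 0, -0.007, -0.002, 0.66, 0.35],
  [0.0014, -0.0012, 0, -0.007, -0.002, 0.78, 0.35],
])

```text
time_s: 41.9
ee_pos: [0.506, -0.1607, 0.0116]
eef_rot: [3.141, 0.0, 0.278]
force: [0.5, 0.4, -0.1]
grip_width: 0.0632
```

Emit:
servo_tool([
  [0, 0, 0, 0, 0, 0.12, 0.35],
  [0, 0, 0, 0, 0, 0.24, 0.35],
  [0, 0, 0, 0, 0, 0.36, 0.35],
  [0, 0, 0, 0, 0, 0.48, 0.35],
  [0, 0, 0, 0, 0, 0.6, 0.35],
  [0, 0, 0, 0, 0, 0.72, 0.35],
  [0, 0, 0, 0, 0, 0.84, 0.35],
  [0, 0, 0, 0, 0, 0.96, 0.35],
])

```text
time_s: 42.57
ee_pos: [0.5059, -0.1607, 0.0116]
eef_rot: [3.142, 0.001, 1.242]
force: [0.3, 0.2, 1.0]
grip_width: 0.0633
```

Emit:
servo_tool([
  [0, 0, 0, 0, 0, 0.12, 0.35],
  [0, 0, 0, 0, 0, 0.24, 0.35],
  [0, 0, 0, 0, 0, 0.36, 0.35],
  [0, 0, 0, 0, 0, 0.48, 0.35],
  [0, 0, 0, 0, 0, 0.6, 0.35],
  [0, 0, 0, 0, 0, 0.72, 0.35],
  [0, 0, 0, 0, 0, 0.84, 0.35],
  [0, 0, 0, 0, 0, 0.96, 0.35],
])

```text
time_s: 43.23
ee_pos: [0.5058, -0.1608, 0.0115]
eef_rot: [-3.141, 0.001, 2.205]
force: [0.3, -0.1, 0.6]
grip_width: 0.0635
```

Emit:
servo_tool([
  [0, 0, 0, 0, 0, 0.12, 0.35],
  [0, 0, 0, 0, 0, 0.24, 0.35],
  [0, 0, 0, 0, 0, 0.36, 0.35],
  [0, 0, 0, 0, 0, 0.48, 0.35],
  [0, 0, 0, 0, 0, 0.6, 0.35],
  [0, 0, 0, 0, 0, 0.72, 0.35],
  [0, 0, 0, 0, 0, 0.84, 0.35],
  [0, 0, 0, 0, 0, 0.96, 0.35],
])

```text
time_s: 43.9
ee_pos: [0.5058, -0.1609, 0.0115]
eef_rot: [-3.141, 0.001, -3.115]
force: [0.1, -0.3, 0.3]
grip_width: 0.063
```

```bash
python3 - <<'E'
from h import *
st(); p=wrist(); save(p,'w32.png')
E
```

```text
t 43.9 pos [ 0.5058 -0.1609  0.0115] rpy [-3.1408e+00  7.0000e-04 -3.1145e+00] q [-3.770e-01  4.530e-01  1.727e+00 -1.000e-03  9.600e-01 -1.974e+00] F [ 0.1 -0.3  0.3] M [ 0.06 -0.03  0.04] w 0.063
```

View pics/w32.png

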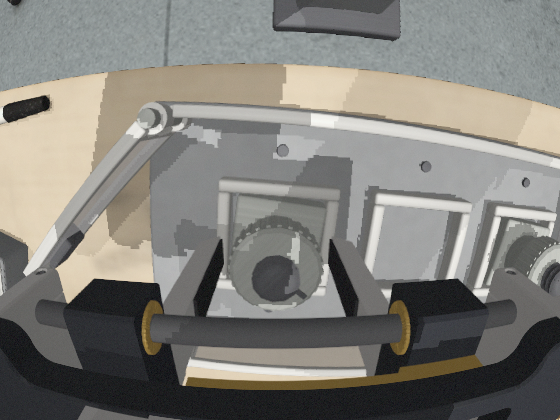

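Emit:
servo_tool([
  [0, 0, 0, 0, 0, 0, -1],
  [0, 0, 0, 0, 0, 0, -1],
  [0, 0, 0, 0, 0, 0, -1],
  [0, 0, 0, 0, 0, 0, -1],
  [0, 0, -0.0001, 0, 0, -0.12, -1],
  [0, 0, -0.0002, 0, 0, -0.24, -1],
  [0, 0, -0.0003, 0, 0, -0.36, -1],
  [0, 0, -0.0004, 0, 0, -0.48, -1],
], newtons=50)

```text
time_s: 44.62
ee_pos: [0.5058, -0.1609, 0.0111]
eef_rot: [-3.141, 0.001, 2.69]
force: [0.2, 0.8, 0.1]
grip_width: 0.0492
```

Emit:
servo_tool([
  [0, 0, -0.0001, 0, 0, -0.12, -1],
  [0, 0, -0.0002, 0, 0, -0.24, -1],
  [0, 0, -0.0003, 0, 0, -0.36, -1],
  [0, 0, -0.0004, 0, 0, -0.48, -1],
  [0, 0, -0.0005, 0, 0, -0.6, -1],
  [0, 0, -0.0006, 0, 0, -0.72, -1],
  [0, 0, -0.0007, 0, 0, -0.84, -1],
  [0, 0, -0.0008, 0, 0, -0.96, -1],
])

```text
time_s: 45.28
ee_pos: [0.5058, -0.1608, 0.0103]
eef_rot: [-3.141, 0.001, 1.722]
force: [-0.4, 0.4, 0.4]
grip_width: 0.0493
```

```bash
python3 - <<'E'
from h import *
st()
E
```

```text
t 45.28 pos [ 0.5058 -0.1608  0.0103] rpy [-3.1408e+00  7.0000e-04  1.7222e+00] q [-3.760e-01  4.560e-01  1.727e+00 -1.000e-03  9.590e-01 -5.270e-01] F [-0.4  0.4  0.4] M [ 0.07 -0.01  0.05] w 0.0493
```

Emit:
servo_tool([
  [0, 0, -0.0001, 0, 0, -0.06, -1],
  [0, 0, -0.0001, 0, 0, -0.12, -1],
  [0, 0, -0.0002, 0, 0, -0.18, -1],
  [0, 0, -0.0002, 0, 0, -0.24, -1],
  [0, 0, -0.0002, 0, 0, -0.3, -1],
  [0, 0, -0.0003, 0, 0, -0.36, -1],
  [0, 0, -0.0004, 0, 0, -0.42, -1],
  [0, 0, -0.0004, 0, 0, -0.48, -1],
])

```text
time_s: 45.95
ee_pos: [0.5058, -0.1608, 0.0099]
eef_rot: [-3.141, 0.001, 1.237]
force: [-0.4, -0.0, -0.0]
grip_width: 0.0488
```

```bash
python3 - <<'E'
from h import *
st()
E
```

```text
t 45.95 pos [ 0.5058 -0.1608  0.0099] rpy [-3.1407e+00  7.0000e-04  1.2373e+00] q [-3.760e-01  4.570e-01  1.727e+00 -1.000e-03  9.590e-01 -4.200e-02] F [-0.4 -0.  -0. ] M [-0.07  0.06  0.02] w 0.0488
```

Emit:
servo_tool([
  [0, 0, -0.0001, 0, 0, -0.06, -1],
  [0, 0, -0.0001, 0, 0, -0.12, -1],
  [0, 0, -0.0002, 0, 0, -0.18, -1],
  [0, 0, -0.0002, 0, 0, -0.24, -1],
  [0, 0, -0.0002, 0, 0, -0.3, -1],
  [0, 0, -0.0003, 0, 0, -0.36, -1],
  [0, 0, -0.0004, 0, 0, -0.42, -1],
  [0, 0, -0.0004, 0, 0, -0.48, -1],
])

```text
time_s: 46.62
ee_pos: [0.5058, -0.1608, 0.0096]
eef_rot: [-3.141, 0.001, 0.752]
force: [0.7, -0.8, -0.3]
grip_width: 0.0493
```

```bash
python3 - <<'E'
from h import *
st()
E
```

```text
t 46.62 pos [ 0.5058 -0.1608  0.0096] rpy [-3.1408e+00  8.0000e-04  7.5240e-01] q [-0.377  0.457  1.726 -0.     0.959  0.442] F [ 0.7 -0.8 -0.3] M [-0.04  0.12  0.09] w 0.0493
```

Emit:
servo_tool([
  [0, 0, -0.0001, 0, 0, -0.06, -1],
  [0, 0, -0.0001, 0, 0, -0.12, -1],
  [0, 0, -0.0002, 0, 0, -0.18, -1],
  [0, 0, -0.0002, 0, 0, -0.24, -1],
  [0, 0, -0.0002, 0, 0, -0.3, -1],
  [0, 0, -0.0003, 0, 0, -0.36, -1],
  [0, 0, -0.0004, 0, 0, -0.42, -1],
  [0, 0, -0.0004, 0, 0, -0.48, -1],
])

```text
time_s: 47.28
ee_pos: [0.5058, -0.1608, 0.0092]
eef_rot: [-3.141, 0.001, 0.267]
force: [-0.7, -0.6, -0.5]
grip_width: 0.0492
```

```bash
python3 - <<'E'
from h import *
st()
E
```

```text
t 47.28 pos [ 0.5058 -0.1608  0.0092] rpy [-3.1409e+00  8.0000e-04  2.6750e-01] q [-0.377  0.458  1.727  0.     0.958  0.926] F [-0.7 -0.6 -0.5] M [0.03 0.13 0.08] w 0.0492
```

Emit:
servo_tool([
  [0, 0, -0.0001, 0, 0, -0.06, -1],
  [0, 0, -0.0001, 0, 0, -0.12, -1],
  [0, 0, -0.0002, 0, 0, -0.18, -1],
  [0, 0, -0.0002, 0, 0, -0.24, -1],
  [0, 0, -0.0002, 0, 0, -0.3, -1],
  [0, 0, -0.0003, 0, 0, -0.36, -1],
  [0, 0, -0.0004, 0, 0, -0.42, -1],
  [0, 0, -0.0004, 0, 0, -0.48, -1],
])

```text
time_s: 47.95
ee_pos: [0.5058, -0.1608, 0.0088]
eef_rot: [-3.141, 0.001, -0.217]
force: [0.4, 0.7, -0.4]
grip_width: 0.0492
```

```bash
python3 - <<'E'
from h import *
st()
E
```

```text
t 47.95 pos [ 0.5058 -0.1608  0.0088] rpy [-3.141e+00  8.000e-04 -2.174e-01] q [-3.770e-01  4.590e-01  1.727e+00  1.000e-03  9.570e-01  1.411e+00] F [ 0.4  0.7 -0.4] M [0.02 0.18 0.05] w 0.0492
```

Emit:
servo_tool([
  [0, 0, -0.0001, 0, 0, -0.06, -1],
  [0, 0, -0.0001, 0, 0, -0.12, -1],
  [0, 0, -0.0002, 0, 0, -0.18, -1],
  [0, 0, -0.0002, 0, 0, -0.24, -1],
  [0, 0, -0.0002, 0, 0, -0.3, -1],
  [0, 0, -0.0003, 0, 0, -0.36, -1],
  [0, 0, -0.0004, 0, 0, -0.42, -1],
  [0, 0, -0.0004, 0, 0, -0.48, -1],
])

```text
time_s: 48.62
ee_pos: [0.5065, -0.1614, 0.0088]
eef_rot: [-3.141, -0.001, -0.701]
force: [0.7, -4.1, 4.7]
grip_width: 0.049
```

```bash
python3 - <<'E'
from h import *
st(); p=wrist(); save(p,'w33.png')
E
```

```text
t 48.62 pos [ 0.5065 -0.1614  0.0088] rpy [-3.1411e+00 -1.3000e-03 -7.0110e-01] q [-0.377  0.459  1.727  0.     0.955  1.894] F [ 0.7 -4.1  4.7] M [-0.52  0.04 -0.11] w 0.049
```

View pics/w33.png

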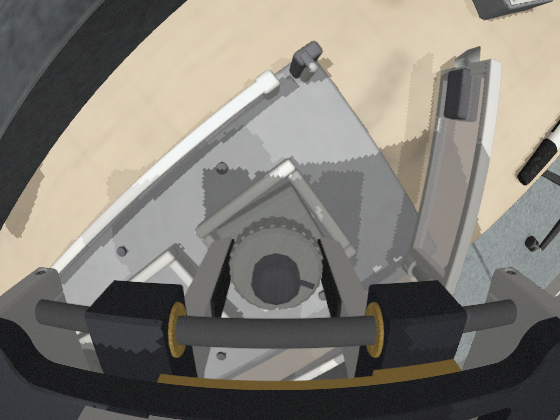

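Emit:
servo_tool([
  [0, 0, 0, 0, 0, -0.05, -1],
  [0, 0, 0, 0, 0, -0.1, -1],
  [0, 0, 0, 0, 0, -0.15, -1],
  [0, 0, 0, 0, 0, -0.2, -1],
  [0, 0, 0, 0, 0, -0.25, -1],
  [0, 0, 0, 0, 0, -0.25, -1],
  [0, 0, 0, 0, 0, -0.25, -1],
  [0, 0, 0, 0, 0, -0.25, -1],
])

```text
time_s: 49.33
ee_pos: [0.5064, -0.1615, 0.0089]
eef_rot: [-3.141, -0.001, -0.955]
force: [0.6, -2.0, -0.8]
grip_width: 0.0495
```

```bash
python3 - <<'E'
from h import *
st(); p=wrist(); save(p,'w34.png')
E
```

```text
t 49.33 pos [ 0.5064 -0.1615  0.0089] rpy [-3.1409e+00 -1.2000e-03 -9.5490e-01] q [-0.378  0.459  1.727 -0.     0.955  2.148] F [ 0.6 -2.  -0.8] M [-0.32  0.04  0.06] w 0.0495
```

View pics/w34.png

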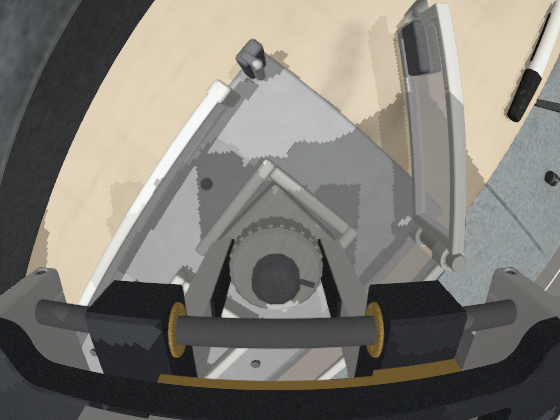

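```bash
python3 - <<'E'
from h import *
p=wrist(); a=ortho(p,.026,.505,-.16,.06,600); cv2.imwrite('pics/o34.png',grid(a,.505,-.16,.06,.02))
E
```

```text
(no output)
```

View pics/o34.png

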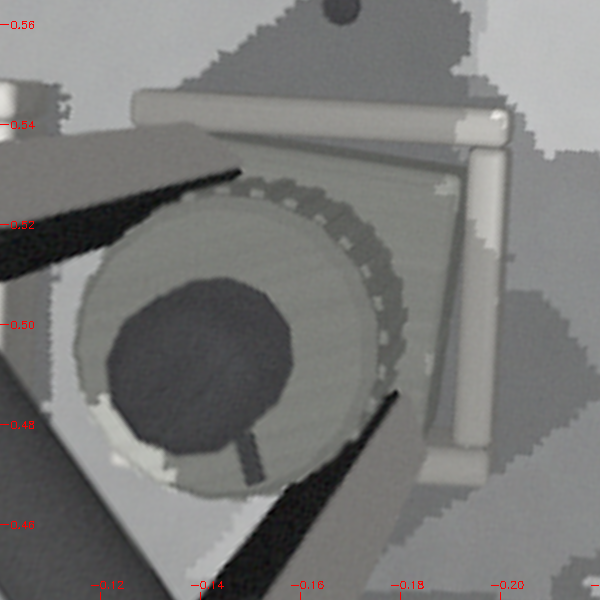

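Emit:
servo_tool([
  [0, 0, 0, 0, 0, -0.05, -1],
  [0, 0, 0, 0, 0, -0.1, -1],
  [0, 0, 0, 0, 0, -0.15, -1],
  [0, 0, 0, 0, 0, -0.2, -1],
  [0, 0, 0, 0, 0, -0.25, -1],
  [0, 0, 0, 0, 0, -0.25, -1],
  [0, 0, 0, 0, 0, -0.25, -1],
  [0, 0, 0, 0, 0, -0.25, -1],
], newtons=60)

```text
time_s: 50.1
ee_pos: [0.5065, -0.1616, 0.009]
eef_rot: [-3.141, -0.002, -1.203]
force: [-0.1, -2.7, 2.1]
grip_width: 0.0495
```

```bash
python3 - <<'E'
from h import *
st(); p=wrist(); save(p,'w35.png')
a=cv2.imread('pics/w34.png')[200:330,200:350]; b=cv2.imread('pics/w35.png')[200:330,200:350]; c=cv2.imread('pics/w32.png')[200:330,200:350];d=cv2.imread('pics/w33.png')[200:330,200:350]
cv2.imwrite('pics/cmp.png',cv2.resize(np.vstack([np.hstack([c,d]),np.hstack([a,b])]),None,fx=2.3,fy=2.3))
E
```

```text
t 50.1 pos [ 0.5065 -0.1616  0.009 ] rpy [-3.1410e+00 -1.5000e-03 -1.2028e+00] q [-3.770e-01  4.590e-01  1.726e+00 -1.000e-03  9.550e-01  2.397e+00] F [-0.1 -2.7  2.1] M [-0.4   0.22  1.16] w 0.0495
```

View pics/cmp.png

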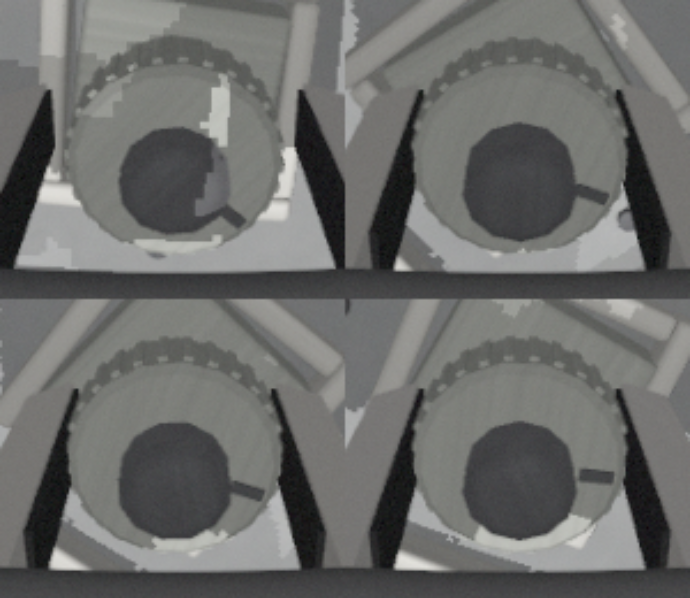

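Emit:
servo_tool([
  [0, 0, 0, 0, 0, 0, 0.6],
  [0, 0, 0, 0, 0, 0, 0.6],
  [0, 0, 0, 0, 0, 0, 0.6],
  [0, 0, 0, 0, 0, 0, 0.6],
  [0, 0, 0.01, 0, 0, 0, 0.6],
  [0, 0, 0.04, 0, 0, 0, 0.6],
  [0, 0, 0.075, 0, 0, 0, 0.6],
  [0, 0, 0.115, 0, 0, 0, 0.6],
])

```text
time_s: 50.82
ee_pos: [0.5056, -0.1611, 0.1251]
eef_rot: [3.141, 0.0, -1.203]
force: [-0.1, 0.2, 1.0]
grip_width: 0.0752
```

Emit:
servo_tool([
  [0, 0, 0.02, 0, 0, 0.12, 0],
  [0, 0, 0.04, 0, 0, 0.24, -1],
  [0, 0, 0.06, 0, 0, 0.36, -1],
  [0, 0, 0.08, 0, 0, 0.48, -1],
  [0, 0, 0.1, 0, 0, 0.6, -1],
  [0, 0, 0.12, 0, 0, 0.72, -1],
  [0, 0, 0.13, 0, 0, 0.84, -1],
  [0, 0, 0.13, 0, 0, 0.96, -1],
])

```text
time_s: 51.48
ee_pos: [0.5061, -0.1613, 0.2585]
eef_rot: [3.14, -0.004, -0.237]
force: [-0.0, -0.2, -0.3]
grip_width: 0.0254
```

```bash
python3 - <<'E'
from h import *
st(); p=wrist(); save(p,'w36.png'); np.savez('w36.npz',**{k:np.array(v) for k,v in p.items() if k!='obs'})
for nm,z in [('bolt_1_mid',.057),('gate_push',.05),('gate_hinge',.05),('start_button_top',.058)]:
    for q in cams.place_of(p,nm): c,r=q['at'][0]*560,q['at'][1]*420; print(nm,round(q['p'],2),round(c),round(r),w_at(p,c,r,z).round(4))
cv2.imwrite('pics/o36.png',grid(ortho(p,.074,.48,-.25,.15,600),.48,-.25,.15,.02))
E
```

```text
t 51.48 pos [ 0.5061 -0.1613  0.2585] rpy [ 3.1403 -0.0041 -0.2375] q [-3.770e-01  2.040e-01  1.448e+00 -1.000e-03  1.486e+00  1.431e+00] F [-0.  -0.2 -0.3] M [0.06 0.16 0.  ] w 0.0254
bolt_1_mid 0.68 134 207 [0.5185 0.0388 0.057 ]
gate_push 0.85 378 165 [ 0.4954 -0.2988  0.05  ]
gate_hinge 0.94 334 221 [ 0.4323 -0.2251  0.05  ]
start_button_top 0.65 456 101 [ 0.5616 -0.4297  0.058 ]
```

View pics/w36.png

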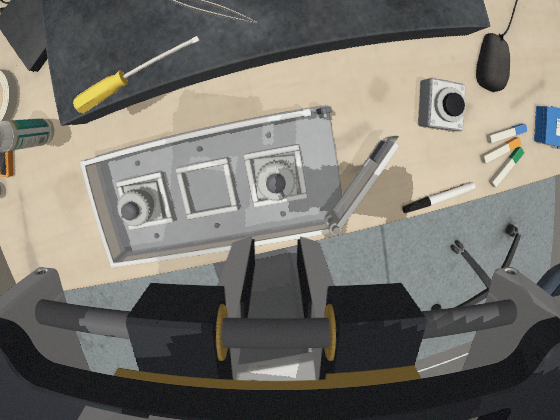

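View pics/o36.png

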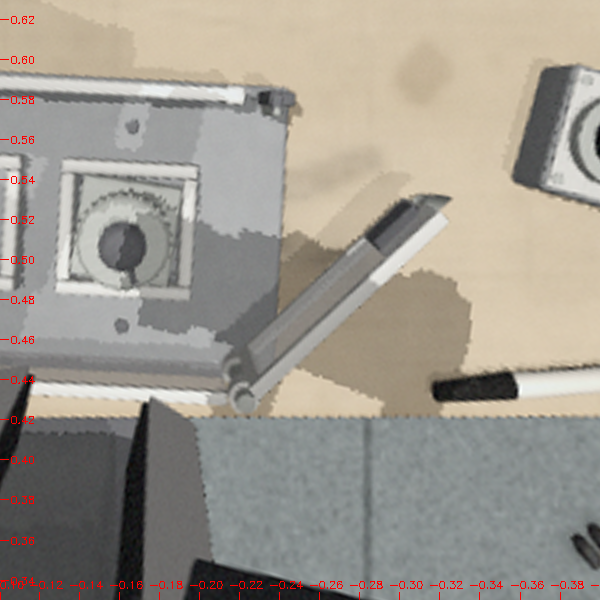

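```bash
cat > traj.py <<'E'
import numpy as np
H=np.array([.4305,-.2235]); psi=-.055
def P(phi,e=0.,r=.10,face=.004):
    a=psi-phi; g=np.array([np.cos(a),np.sin(a)]); n=np.array([-g[1],g[0]])
    # finger rect aligned to psi: half .008 x .0125
    s=.009*abs(np.dot(n,[np.cos(psi),np.sin(psi)]))+.0125*abs(np.dot(n,[-np.sin(psi),np.cos(psi)]))
    return H+r*g-n*(face+s+e)
if __name__=='__main__':
    print('P0',P(.78,.015))
    for f in np.arange(.8,-.051,-.05): print(round(f,2),P(f).round(4))
E
python3 traj.py; python3 - <<'E'
from h import *
need([.472,-.317,.15],-.055); need([.473,-.318,.018],-.055)
E
```

```text
P0 [ 0.47225362 -0.32059462]
0.8 [ 0.4817 -0.3115]
0.75 [ 0.4859 -0.3089]
0.7 [ 0.4901 -0.3061]
0.65 [ 0.4941 -0.3031]
0.6 [ 0.498  -0.2998]
0.55 [ 0.5017 -0.2963]
0.5 [ 0.5053 -0.2926]
0.45 [ 0.5087 -0.2887]
0.4 [ 0.512  -0.2845]
0.35 [ 0.515  -0.2802]
0.3 [ 0.5178 -0.2757]
0.25 [ 0.5204 -0.271 ]
0.2 [ 0.5227 -0.2662]
0.15 [ 0.5248 -0.2612]
0.1 [ 0.5266 -0.2561]
0.05 [ 0.5282 -0.2508]
-0.0 [ 0.5294 -0.2455]
-0.05 [ 0.5304 -0.2409]
need d [-0.0334 -0.156  -0.105 ] rot [ 0.0006 -0.0009  0.1926]
need d [-0.0324 -0.157  -0.237 ] rot [ 0.0006 -0.0009  0.1926]
```

Emit:
servo_tool([
  [-0.005, -0.025, 0, 0, 0, 0.03, -1],
  [-0.01, -0.055, -0.01, 0, 0, 0.06, -1],
  [-0.016, -0.085, -0.03, 0, 0, 0.1, -1],
  [-0.022, -0.115, -0.05, 0, 0, 0.14, -1],
  [-0.03, -0.14, -0.07, 0, 0, 0.18, -1],
  [-0.036, -0.16, -0.09, 0, 0, 0.192, -1],
  [-0.036, -0.161, -0.105, 0, 0, 0.192, -1],
  [-0.036, -0.161, -0.105, 0, 0, 0.192, -1],
], newtons=20)

```text
time_s: 52.4
ee_pos: [0.4676, -0.3221, 0.1464]
eef_rot: [-3.139, 0.006, -0.06]
force: [1.0, 1.2, 0.1]
grip_width: 0.0006
```

```bash
python3 - <<'E'
from h import *
st(); need([.470,-.322,.018],-.055)
E
```

```text
t 52.4 pos [ 0.4676 -0.3221  0.1464] rpy [-3.139   0.0055 -0.0604] q [-6.670e-01  3.670e-01  1.499e+00 -1.000e-03  1.281e+00  9.640e-01] F [1.  1.2 0.1] M [-0.01  0.19  0.01] w 0.0006
need d [ 2.400e-03  1.000e-04 -1.284e-01] rot [-0.0029 -0.0053  0.0054]
```

Emit:
servo_tool([
  [0.001, 0, -0.02, 0, 0, 0, -1],
  [0.002, 0, -0.045, -0.003, -0.005, 0.005, -1],
  [0.002, 0, -0.07, -0.003, -0.005, 0.005, -1],
  [0.002, 0, -0.095, -0.003, -0.005, 0.005, -1],
  [0.002, 0, -0.115, -0.003, -0.005, 0.005, -1],
  [0.002, 0, -0.126, -0.003, -0.005, 0.005, -1],
  [0.002, 0, -0.128, -0.003, -0.005, 0.005, -1],
  [0.002, 0, -0.128, -0.003, -0.005, 0.005, -1],
])

```text
time_s: 53.07
ee_pos: [0.47, -0.3219, 0.019]
eef_rot: [3.141, 0.0, -0.056]
force: [1.6, 0.8, -0.1]
grip_width: 0.0003
```

```bash
python3 - <<'E'
from h import *
from traj import P
st(); p=wrist(); save(p,'w37.png')
o=ctrl.get_obs()['ee_pos'][:2]
for f in (.7,.6,.5,.4,.3,.25,.2): print(f,(P(f)-o).round(4))
E
```

```text
t 53.07 pos [ 0.47   -0.3219  0.019 ] rpy [ 3.1415e+00  2.0000e-04 -5.5800e-02] q [-0.665  0.516  1.608 -0.     1.018  0.962] F [ 1.6  0.8 -0.1] M [ 0.01  0.14 -0.01] w 0.0003
0.7 [0.0198 0.0161]
0.6 [0.0277 0.0225]
0.5 [0.0351 0.0297]
0.4 [0.0417 0.0377]
0.3 [0.0475 0.0466]
0.25 [0.0501 0.0512]
0.2 [0.0524 0.0561]
```

View pics/w37.png

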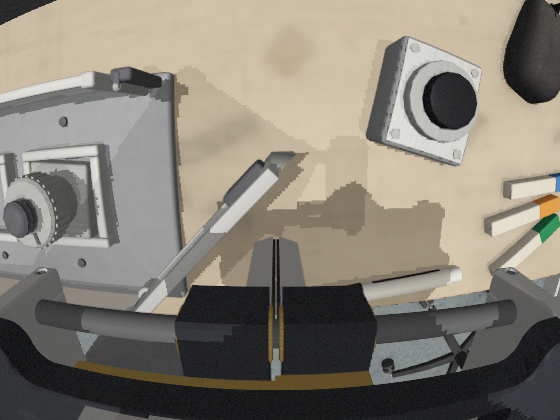

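Emit:
servo_tool([
  [0.006, 0.005, 0, 0, 0, 0, -1],
  [0.013, 0.011, 0, 0, 0, 0, -1],
  [0.02, 0.016, 0, 0, 0, 0, -1],
  [0.024, 0.0195, 0, 0, 0, 0, -1],
  [0.028, 0.0228, 0, 0, 0, 0, -1],
  [0.0315, 0.026, 0, 0, 0, 0, -1],
  [0.0351, 0.0297, 0, 0, 0, 0, -1],
  [0.0385, 0.0337, 0, 0, 0, 0, -1],
])

```text
time_s: 53.78
ee_pos: [0.5091, -0.2882, 0.0197]
eef_rot: [3.141, -0.001, -0.056]
force: [-0.4, -0.7, 0.2]
grip_width: 0.0005
```

```bash
python3 - <<'E'
from h import *
from traj import P
st(); p=wrist(); save(p,'w38.png')
o=ctrl.get_obs()['ee_pos'][:2]
for f in (.4,.35,.3,.25,.2,.15,.12,.1,.05,0): print(f,(P(f)-o).round(4))
E
```

```text
t 53.78 pos [ 0.5091 -0.2882  0.0197] rpy [ 3.1408e+00 -6.0000e-04 -5.5800e-02] q [-0.578  0.544  1.562 -0.     1.035  1.049] F [-0.4 -0.7  0.2] M [-0.06  0.26  0.05] w 0.0005
0.4 [0.0024 0.0031]
0.35 [0.0055 0.0074]
0.3 [0.0083 0.0119]
0.25 [0.0109 0.0166]
0.2 [0.0132 0.0214]
0.15 [0.0153 0.0264]
0.12 [0.0164 0.0295]
0.1 [0.0171 0.0315]
0.05 [0.0186 0.0368]
0 [0.0199 0.0421]
```

View pics/w38.png

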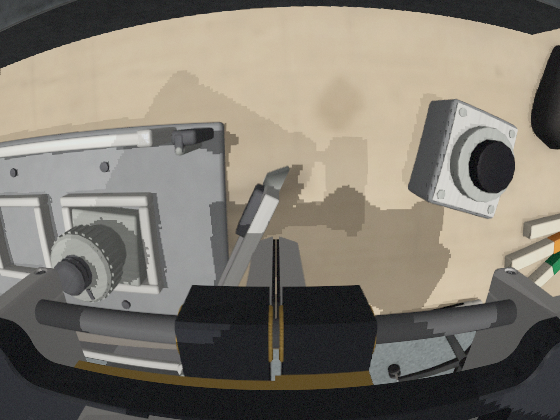

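Gate is swinging with the finger. Continue to about 0.1 rad.

Emit:
servo_tool([
  [0.0024, 0.0031, 0, 0, 0, 0, -1],
  [0.0055, 0.0074, 0, 0, 0, 0, -1],
  [0.0083, 0.0119, 0, 0, 0, 0, -1],
  [0.0109, 0.0166, 0, 0, 0, 0, -1],
  [0.0132, 0.0214, 0, 0, 0, 0, -1],
  [0.0153, 0.0264, -0.001, 0, 0, 0, -1],
  [0.0164, 0.0295, -0.001, 0, 0, 0, -1],
  [0.0171, 0.0315, -0.001, 0, 0, 0, -1],
])

```text
time_s: 54.5
ee_pos: [0.5268, -0.2555, 0.0186]
eef_rot: [3.141, -0.001, -0.055]
force: [-0.7, 0.1, -0.6]
grip_width: 0.0004
```

Emit:
servo_tool([
  [0.0005, 0.002, 0, 0, 0, 0, -1],
  [0.001, 0.004, 0, 0, 0, 0, -1],
  [0.0015, 0.006, 0, 0, 0, 0, -1],
  [0.002, 0.008, 0, 0, 0, 0, -1],
  [0.0025, 0.01, 0, 0, 0, 0, -1],
  [0.0028, 0.012, 0, 0, 0, 0, -1],
  [0.0028, 0.013, 0, 0, 0, 0, -1],
  [0.0028, 0.013, 0, 0, 0, 0, -1],
])

```text
time_s: 55.17
ee_pos: [0.5294, -0.2448, 0.0187]
eef_rot: [3.137, -0.001, -0.055]
force: [-2.0, -18.0, -3.8]
grip_width: 0.0008
```

```bash
python3 - <<'E'
from h import *
st(); p=wrist(); save(p,'w39.png')
E
```

```text
t 55.17 pos [ 0.5294 -0.2448  0.0187] rpy [ 3.1371e+00 -1.5000e-03 -5.5200e-02] q [-0.494  0.54   1.57  -0.004  1.028  1.134] F [ -2.  -18.   -3.8] M [-3.23  0.54 -0.03] w 0.0008
```

View pics/w39.png

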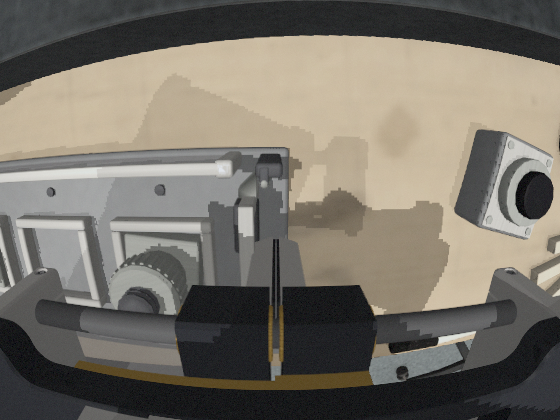

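Emit:
servo_tool([
  [0, 0.001, 0, 0, 0, 0, -1],
  [0, 0.002, 0, 0, 0, 0, -1],
  [0, 0.002, 0, 0, 0, 0, -1],
  [0, 0.002, 0, 0, 0, 0, -1],
  [0, 0.002, 0, 0, 0, 0, -1],
  [0, 0.001, 0, 0, 0, 0, -1],
  [0, 0, 0, 0, 0, 0, -1],
  [0, 0, 0, 0, 0, 0, -1],
])

```text
time_s: 55.88
ee_pos: [0.5294, -0.245, 0.0187]
eef_rot: [3.137, -0.001, -0.055]
force: [0.1, -4.5, -0.5]
grip_width: 0.0005
```

Emit:
servo_tool([
  [-0.001, -0.01, 0, 0, 0, 0, -1],
  [-0.002, -0.025, 0, 0, 0, 0, -1],
  [-0.002, -0.04, 0.01, 0, 0, 0, -1],
  [-0.002, -0.05, 0.04, 0, 0, 0, -1],
  [-0.002, -0.05, 0.08, 0, 0, 0, -1],
  [-0.002, -0.05, 0.11, 0, 0, 0, -1],
  [-0.002, -0.05, 0.14, 0, 0, 0, -1],
  [-0.002, -0.05, 0.14, 0, 0, 0, -1],
])

```text
time_s: 56.55
ee_pos: [0.5291, -0.2972, 0.1653]
eef_rot: [3.133, -0.01, -0.056]
force: [0.9, 0.5, 1.0]
grip_width: 0.0004
```

```bash
python3 - <<'E'
from h import *
st(); p=wrist(); save(p,'w40.png')
cv2.imwrite('pics/o40.png',grid(ortho(p,.074,.50,-.22,.10,600),.50,-.22,.10,.02))
for nm,z in [('gate_push',.05),('gate_hinge',.05),('start_button_top',.058)]:
    for q in cams.place_of(p,nm): c,r=q['at'][0]*560,q['at'][1]*420; print(nm,round(q['p'],2),round(c),round(r),w_at(p,c,r,z).round(4))
s=cams.camera('scene'); save(s,'scene40.png'); c,r=proj(s,[[.55,-.23,.05]])[0].astype(int)
i=cv2.cvtColor(s['image'],cv2.COLOR_RGB2BGR)[r-50:r+50,c-60:c+60]; cv2.imwrite('pics/sc40.png',cv2.resize(i,None,fx=6,fy=6,interpolation=cv2.INTER_CUBIC))
E
```

```text
t 56.55 pos [ 0.5291 -0.2972  0.1653] rpy [ 3.1329 -0.0096 -0.0559] q [-0.571  0.426  1.373 -0.003  1.33   1.057] F [0.9 0.5 1. ] M [-0.06  0.12 -0.01] w 0.0004
gate_push 0.79 212 203 [ 0.5265 -0.2318  0.05  ]
gate_push 0.44 147 228 [ 0.5027 -0.1543  0.05  ]
gate_hinge 0.8 215 284 [ 0.4321 -0.224   0.05  ]
start_button_top 0.91 403 166 [ 0.5571 -0.4315  0.058 ]
start_button_top 0.58 215 202 [ 0.5294 -0.2365  0.058 ]
```

View pics/o40.png

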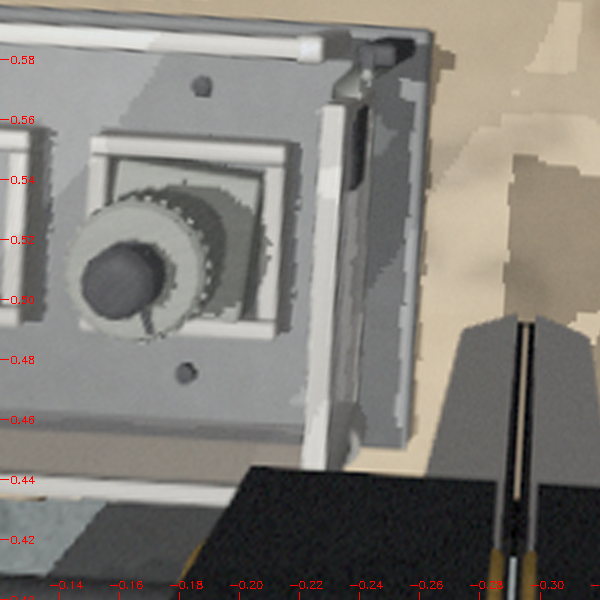

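View pics/sc40.png

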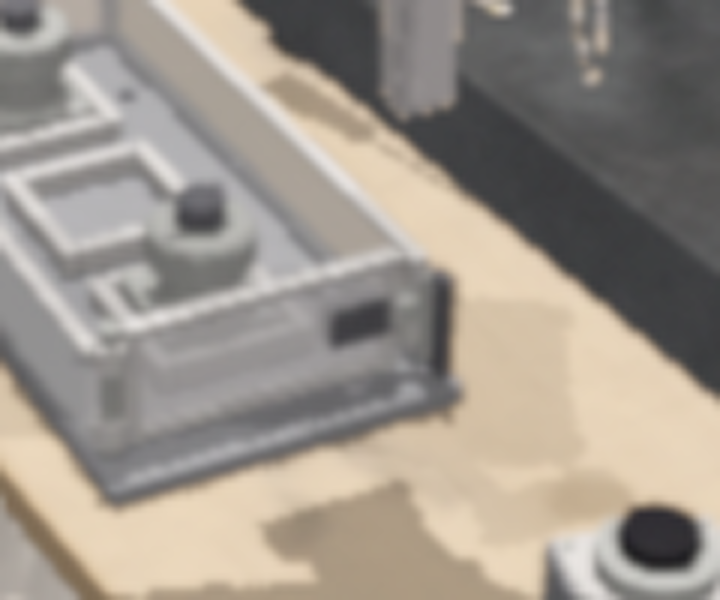

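View pics/w40.png

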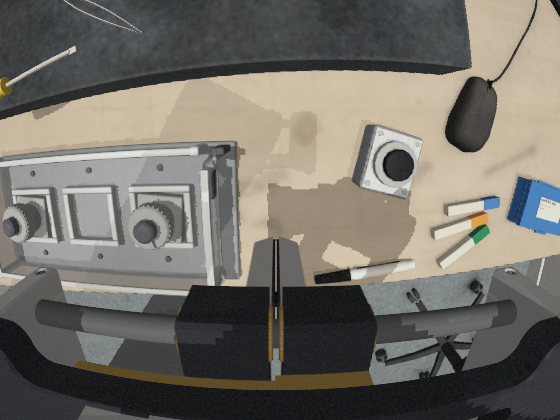

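```bash
python3 - <<'E'
from h import *
a=cv2.imread('pics/w40.png')[130:220,170:260]; b=cv2.imread('pics/w36.png')[95:175,300:420]
cv2.imwrite('pics/l40.png',cv2.resize(a,None,fx=7,fy=7,interpolation=cv2.INTER_CUBIC))
p=wrist()
for nm in ['tongue']:
    print(cams.spot_in(p,nm)[:3])
E
```

```text
[{'box': [0.3577, 0.366, 0.4077, 0.6802], 'p': 0.5}, {'box': [0.3675, 0.3607, 0.3911, 0.3948], 'p': 0.47}]
```

View pics/l40.png

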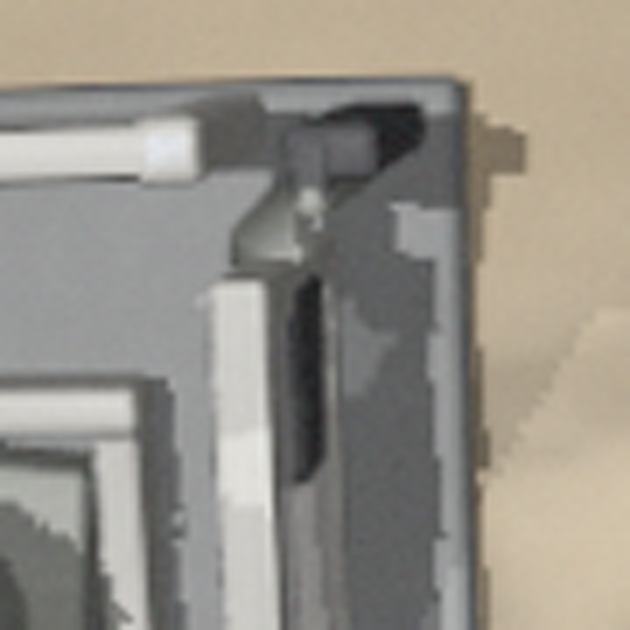

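Emit:
servo_tool([
  [-0.004, 0.005, -0.015, 0, 0, 0, -1],
  [-0.008, 0.01, -0.03, 0, 0, 0, -1],
  [-0.012, 0.015, -0.045, 0, 0, 0, -1],
  [-0.016, 0.02, -0.06, 0, 0, 0, -1],
  [-0.019, 0.025, -0.075, 0, 0, 0, -1],
  [-0.019, 0.027, -0.09, 0, 0, 0, -1],
  [-0.019, 0.027, -0.1, 0, 0, 0, -1],
  [-0.019, 0.027, -0.1, 0, 0, 0, -1],
])

```text
time_s: 57.57
ee_pos: [0.5069, -0.2673, 0.0549]
eef_rot: [3.14, 0.004, -0.055]
force: [-0.7, -0.6, -0.7]
grip_width: 0.0002
```

```bash
python3 - <<'E'
from h import *
st(); p=wrist(); save(p,'w41.png')
c,r=wproj(p,[[.572,-.235,.06]])[0].astype(int); print(c,r)
i=cv2.cvtColor(p['image'],cv2.COLOR_RGB2BGR)[max(r-50,0):r+50,max(c-50,0):c+50]; cv2.imwrite('pics/l41.png',cv2.resize(i,None,fx=6,fy=6,interpolation=cv2.INTER_CUBIC))
need([.559,-.428,.10],-.055)
for nm,z in [('start_button_top',.058)]:
    for q in cams.place_of(p,nm): c,r=q['at'][0]*560,q['at'][1]*420; print(nm,round(q['p'],2),round(c),round(r),w_at(p,c,r,z).round(4))
E
```

```text
t 57.57 pos [ 0.5069 -0.2673  0.0549] rpy [ 3.1401  0.0038 -0.0553] q [-0.548  0.476  1.573 -0.004  1.096  1.08 ] F [-0.7 -0.6 -0.7] M [0.   0.17 0.01] w 0.0002
219 142
need d [ 0.0515 -0.1602  0.0436] rot [ 0.0023 -0.0024  0.0005]
start_button_top 0.95 492 157 [ 0.5571 -0.4306  0.058 ]
```

View pics/l41.png

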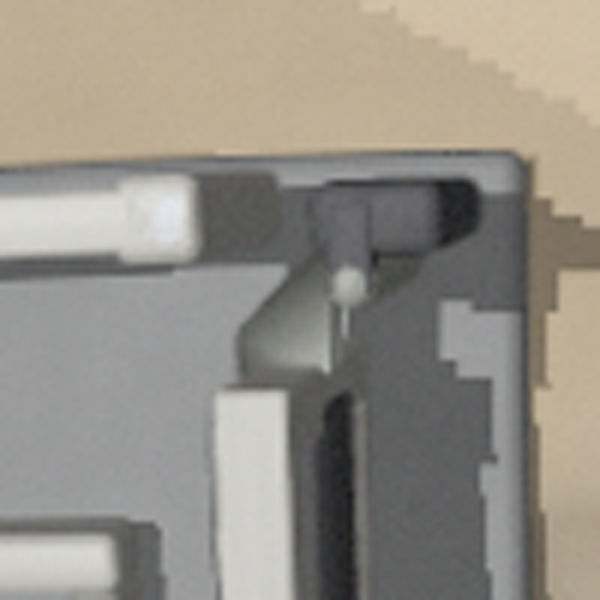

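Emit:
servo_tool([
  [0.004, -0.02, 0.02, 0.001, -0.001, 0, -1],
  [0.01, -0.045, 0.04, 0.002, -0.002, 0, -1],
  [0.018, -0.07, 0.045, 0.002, -0.002, 0, -1],
  [0.026, -0.095, 0.045, 0.002, -0.002, 0, -1],
  [0.035, -0.12, 0.04, 0.002, -0.002, 0, -1],
  [0.044, -0.145, 0.035, 0.002, -0.002, 0, -1],
  [0.0515, -0.163, 0.028, 0.002, -0.002, 0, -1],
  [0.0515, -0.163, 0.025, 0.002, -0.002, 0, -1],
])

```text
time_s: 58.33
ee_pos: [0.5596, -0.4341, 0.0819]
eef_rot: [3.14, -0.002, -0.058]
force: [0.2, -0.1, -0.7]
grip_width: 0.0005
```

```bash
python3 - <<'E'
from h import *
st(); p=wrist(); save(p,'w42.png'); need([.558,-.430,.040],-.055)
for q in cams.place_of(p,'start_button_top'): c,r=q['at'][0]*560,q['at'][1]*420; print(round(q['p'],2),round(c),round(r),w_at(p,c,r,.058).round(4))
E
```

```text
t 58.33 pos [ 0.5596 -0.4341  0.0819] rpy [ 3.14e+00 -1.50e-03 -5.76e-02] q [-0.711  0.734  1.093 -0.     1.312  0.917] F [ 0.2 -0.1 -0.7] M [-0.02  0.08  0.05] w 0.0005
need d [-0.0012  0.0022 -0.0413] rot [0.0006 0.0004 0.0019]
0.83 269 227 [ 0.558  -0.4285  0.058 ]
```

View pics/w42.png

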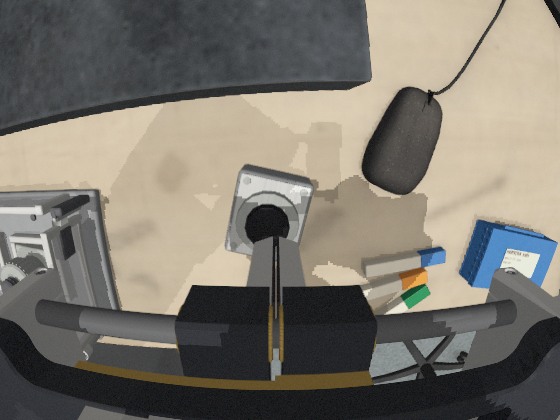

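Emit:
servo_tool([
  [-0.0005, 0.0015, -0.005, 0, 0, 0, -1],
  [-0.0012, 0.003, -0.015, 0, 0, 0, -1],
  [-0.0015, 0.0047, -0.025, 0, 0, 0, -1],
  [-0.0015, 0.0047, -0.035, 0, 0, 0, -1],
  [-0.0015, 0.0047, -0.043, 0, 0, 0, -1],
  [-0.0015, 0.0047, -0.047, 0, 0, 0, -1],
  [-0.0015, 0.0047, -0.047, 0, 0, 0, -1],
  [-0.0015, 0.0047, -0.047, 0, 0, 0, -1],
])

```text
time_s: 59.1
ee_pos: [0.5577, -0.4266, 0.0349]
eef_rot: [3.141, -0.0, -0.056]
force: [0.6, -0.5, 0.4]
grip_width: 0.0007
```

Emit:
servo_tool([
  [0, 0, -0.002, 0, 0, 0, -1],
  [0, 0, -0.004, 0, 0, 0, -1],
  [0, 0, -0.006, 0, 0, 0, -1],
  [0, 0, -0.008, 0, 0, 0, -1],
  [0, 0, -0.01, 0, 0, 0, -1],
  [0, 0, -0.011, 0, 0, 0, -1],
  [0, 0, -0.011, 0, 0, 0, -1],
  [0, 0, -0.011, 0, 0, 0, -1],
])

```text
time_s: 59.77
ee_pos: [0.5582, -0.4269, 0.026]
eef_rot: [3.14, -0.002, -0.056]
force: [-4.0, 2.5, 16.6]
grip_width: 0.0004
```

```bash
python3 - <<'E'
from h import *
st()
E
```

```text
t 59.77 pos [ 0.5582 -0.4269  0.026 ] rpy [ 3.1399e+00 -2.1000e-03 -5.6100e-02] q [-0.705  0.776  1.157 -0.     1.206  0.922] F [-4.   2.5 16.6] M [ 0.6   0.97 -0.05] w 0.0004
```

```bash
python3 - <<'E'
from h import *
p=wrist(); save(p,'w43.png'); i=cv2.cvtColor(p['image'],cv2.COLOR_RGB2BGR)[150:300,200:350]; 
s=cams.camera('scene'); c,r=proj(s,[[.558,-.43,.06]])[0].astype(int)
j=cv2.cvtColor(s['image'],cv2.COLOR_RGB2BGR)[r-40:r+40,c-40:c+40]
cv2.imwrite('pics/b43.png',np.hstack([cv2.resize(i,(400,400)),cv2.resize(j,(400,400),interpolation=cv2.INTER_CUBIC)]))
E
```

```text
(no output)
```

View pics/b43.png

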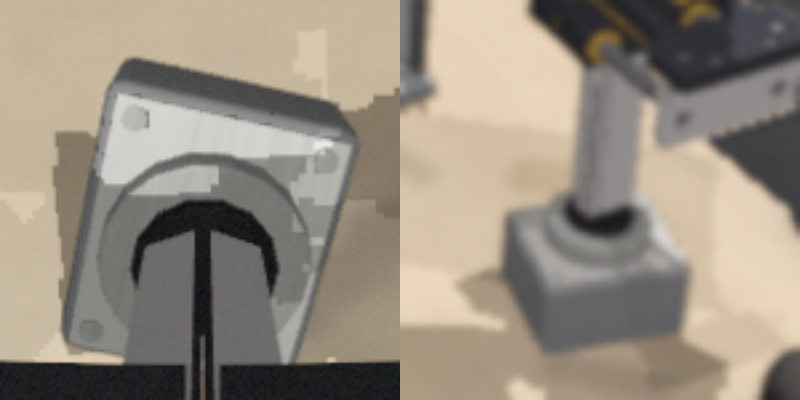

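Emit:
servo_tool([
  [0, 0, 0.0015, 0, 0, 0, -1],
  [0, 0, 0.0015, 0, 0, 0, -1],
  [0, 0, 0.0015, 0, 0, 0, -1],
  [0, 0, 0.0015, 0, 0, 0, -1],
  [0, 0, 0.0015, 0, 0, 0, -1],
  [0, 0, 0.0015, 0, 0, 0, -1],
  [0, 0, 0.0015, 0, 0, 0, -1],
  [0, 0, 0.0015, 0, 0, 0, -1],
])

```text
time_s: 60.53
ee_pos: [0.5582, -0.427, 0.0275]
eef_rot: [3.14, -0.002, -0.056]
force: [1.0, -0.1, 4.0]
grip_width: 0.0004
```

Emit:
servo_tool([
  [0, 0, 0.002, 0, 0, 0, -1],
  [0, 0, 0.002, 0, 0, 0, -1],
  [0, 0, 0.002, 0, 0, 0, -1],
  [0, 0, 0.002, 0, 0, 0, -1],
  [0, 0, 0.002, 0, 0, 0, -1],
  [0, 0, 0.002, 0, 0, 0, -1],
  [0, 0, 0.002, 0, 0, 0, -1],
  [0, 0, 0.002, 0, 0, 0, -1],
])

```text
time_s: 61.2
ee_pos: [0.5583, -0.427, 0.0295]
eef_rot: [3.14, -0.002, -0.056]
force: [-0.1, -1.4, 2.9]
grip_width: 0.0004
```

Emit:
servo_tool([
  [0, 0, 0.01, 0, 0, 0, -1],
  [0, 0.005, 0.03, 0, 0, 0, -1],
  [-0.005, 0.02, 0.06, 0, 0, 0, -1],
  [-0.015, 0.045, 0.09, 0, 0, 0, -1],
  [-0.025, 0.075, 0.12, 0, 0, 0, -1],
  [-0.035, 0.105, 0.15, 0, 0, 0, -1],
  [-0.045, 0.135, 0.18, 0, 0, 0, -1],
  [-0.055, 0.165, 0.2, 0, 0, 0, -1],
])

```text
time_s: 61.87
ee_pos: [0.5029, -0.2621, 0.2311]
eef_rot: [3.139, -0.003, -0.057]
force: [0.3, 0.4, 0.4]
grip_width: 0.0004
```

```bash
python3 - <<'E'
from h import *
st(); p=wrist(); save(p,'w44.png')
cv2.imwrite('pics/o44.png',grid(ortho(p,.026,.51,-.10,.2,800),.51,-.10,.2,.02)[200:700])
s=cams.camera('scene'); save(s,'scene44.png')
for q in cams.place_of(s,'bolt_1_mid'): 
    c,r=q['at'][0]*560,q['at'][1]*420; print(q['p'],pix2world(s,c,r,.057))
i=cv2.cvtColor(s['image'],cv2.COLOR_RGB2BGR)[170:330,190:390]; cv2.imwrite('pics/sc44.png',cv2.resize(i,(800,640),interpolation=cv2.INTER_CUBIC)[:600])
E
```

```text
t 61.87 pos [ 0.5029 -0.2621  0.2311] rpy [ 3.1392 -0.0032 -0.0566] q [-5.450e-01  3.000e-01  1.391e+00 -1.000e-03  1.447e+00  1.083e+00] F [0.3 0.4 0.4] M [-0.02  0.14 -0.  ] w 0.0004
```

View pics/w44.png

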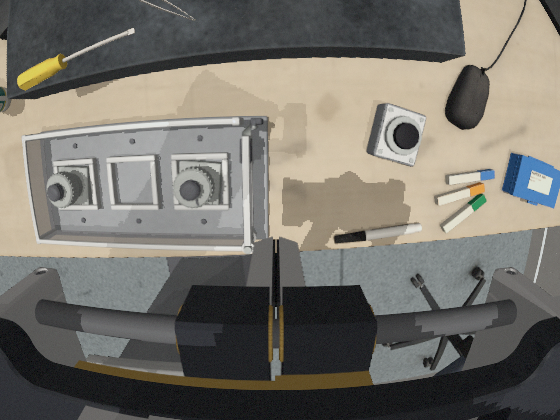

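View pics/sc44.png

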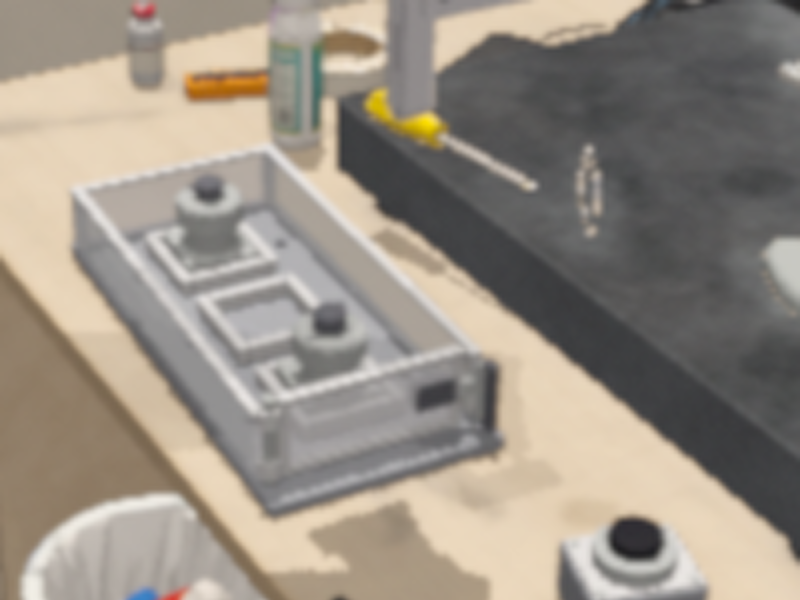

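View pics/o44.png

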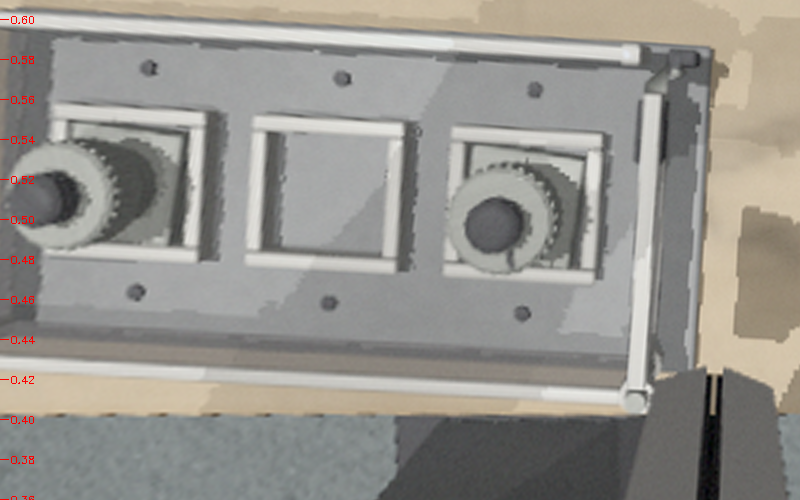

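```bash
python3 - <<'E'
from h import *
p=wrist(); d=p['depth']; M,t=wpose(p)
r,c=np.indices(d.shape); u=(c-p['cx'])/p['fx']; v=(r-p['cy'])/p['fx']; th=np.hypot(u,v); k=np.sinc(th/np.pi)
D=np.stack([k*u,k*v,np.cos(th)],-1); W=(D/D[...,2:]*d[...,None])@M.T+t
for n,(x,y) in {'A':(.517,.038),'B':(.506,-.161)}.items():
    rad=np.hypot(W[...,0]-x,W[...,1]-y)
    for nm,m in {'shank':rad<.008,'ring':(rad>.014)&(rad<.022)}.items():
        z=W[...,2][m]; z=z[z>.05]; print(n,nm,len(z),np.percentile(z,[20,50,80]).round(4))
m=(abs(W[...,0]-.45)<.01)&(abs(W[...,1]+.4)<.02); print('desk',np.median(W[...,2][(abs(W[...,0]-.50)<.02)&(abs(W[...,1]+.33)<.02)]))
m=np.hypot(W[...,0]-.558,W[...,1]+.428)<.01; print('button',np.median(W[...,2][m]))
E
```

```text
A shank 83 [0.0813 0.082  0.0826]
A ring 276 [0.0664 0.067  0.0677]
B shank 138 [0.0813 0.0818 0.0824]
B ring 604 [0.0662 0.0669 0.0678]
desk 0.37741938502738787
button 0.06129909164647809
```

```bash
python3 - <<'E'
from h import *
st(); print(hand_in())
E
```

```text
t 62.07 pos [ 0.5036 -0.2628  0.2295] rpy [ 3.1391 -0.0032 -0.0552] q [-5.450e-01  3.030e-01  1.390e+00 -1.000e-03  1.444e+00  1.081e+00] F [-0.2  0.4 -1.2] M [-0.06  0.17  0.04] w -0.0001
the job is handed in; nothing more can be done
None
```

The job is handed in after about 62 s of robot time. I found two bolts on the desk, so I stood one in nest 1 and one in nest 3 and screwed both ring nuts tight. I then pushed the gate until it latched, pressed the start button once and let it come up.

**Last checks**
- **Ring nuts:** Torque rose to about 1.16 N m on each ring at the end. In the wrist depth picture each ring sits 15 mm below its shank top, which is the tight position.
- **Bolts:** Both heads are down in their pockets, turned about 0.1 rad against the walls, as the clearance allows.
- **Gate:** The close-up shows it shut, with the tongue out behind the strike rod.
- **Button:** It read 16.6 N when held down. That fell to 4.0 N and then 2.9 N as I eased off, so it bottomed out and sprang back.
- **Bystanders:** None looked moved in the last pictures, and the arm is clear of everything.

**What disagreed**
- **Fingertips:** They end about 30 mm behind the reported TCP. My first two closings passed above the ring nut and pinched the shank, so I lowered the tool by that amount for all later work.
- **Second bolt:** It sat about 3 mm off centre in the grip, so I re-gripped it in the nest. Its ring also slipped in the fingers during the last turns, by roughly 0.5 rad in all.
- **Button height:** It measured about 3 mm above the stated 58 mm. A desk-height check in the same picture gave a wrong value (0.38 m), probably because it hit the gripper, so I didn't use either.

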